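# Pack the sanding blocks away and shut the chest on its folding stay

### The job

First swing the work lamp's arm aside until its head is clear of the chest, then put every sanding block (cork with a wooden grip along the top) that lies on the bench into the open chest. When they are all in, break the folding lid stay by pushing its knee knob so that the knee folds, then lower the lid gently until it is fully shut. Leave the other things on the bench where they are, and leave the lamp clear.

Things in the scene. Friction and masses are not known exactly. Their poses are not given: they have to be found in the camera images.
- chest_in (a point): The open plywood chest, fixed to the bench: outside 240 x 240 mm, 85 mm high, walls and floor 10 mm thick (inside 220 x 220 mm, 75 mm deep). This point is the centre of its inner floor, 10 mm above the bench. z is up. The lid is hinged along the rim of the -y side (hinge line parallel to x), so the standing lid walls off the -y side; the folding stay is on the outside of the +x end.
- lid (a joint): Lid hinge in rad: 0 = standing open as found, 88 degrees up and held by the stay; grows as the lid is lowered; 1.536 = fully shut, flat on the rim. The hinge is stiff (0.8 N m), so the lid stays at whatever angle it is left and must be pushed down the whole way (about 3 to 6 N near its free edge). While the stay is locked it cannot be lowered.
- lid_hinge (a point): Middle of the lid's hinge line, at rim height, on the -y side of the chest. The frame turns with the lid: x along the hinge line (the chest's x), y along the lid from the hinge to its free edge, z out of its outer face (the top face when shut). The lid is a board 240 mm along x, 240 mm along y, 10 mm thick (from z = 0 to z = 10 mm).
- lid_push (a point): A point on the lid's outer face (top face when shut), half-way along x, 190 mm from the hinge and 50 mm from the free edge: a good place to push. Same frame as lid_hinge.
- knee (a joint): Knee of the two-bar folding stay, in rad: 0 = locked as found (8 degrees past straight, against its stop); straight at 0.14; grows as the knee folds, about 2.8 with the lid shut. It takes about 5 N on the knob to pass straight and about 10 N to fold it to 0.6; friction then keeps it folded. Once it is past about 0.5 the lid can be pushed down and the stay folds by itself.
- knee_knob (a point): Centre of the steel knob at the stay's knee, half-way along its free length. The knob is a round bar, 18 mm in diameter, along the chest's x; it stands out 36 mm beyond the bars at the chest's +x end (18 mm either side of this point). To break the stay, push the knob towards the hinge (the chest's -y) and down: it moves on a circle of 107 mm radius about stay_pivot. Nothing stands beyond it in +x within 80 mm.
- stay_pivot (a point): Point on the axis of the lower bar's fixed pivot on the chest's end, level in x with the middle of the knob: the centre of the knob's circle in the chest's y-z plane.
- lamp_arm (a joint): Lamp arm in rad: grows as the arm swings clockwise seen from above, which takes the head off the chest's +y side; found at 0 to 0.2, ends at 2.4. The head is clear of the chest from about 0.75. It stays where it is left; about 2 to 3 N at the head moves it.
- lamp_head (a point): Centre of the lamp's round head (shade 80 mm in diameter, 55 mm high, from 27 mm below this point to 28 mm above), hanging about 225 mm above the bench under the end of a level arm (16 mm wide, its top 59 mm above this point). Push the side of the head to swing the arm.
- lamp_pivot (a point): Point on the lamp post's vertical axis (post 20 mm, foot 100 mm in diameter) level with lamp_head and 200 mm from it: the centre of the head's circle.
- block0_mid (a point): A sanding block: cork base 90 x 56 x 24 mm with a wooden grip bar on top (80 long, 20 wide, 30 mm high), 54 mm high in all, 160 g. This point is at its centre, 27 mm above its underside; x along its length and its grip, z up out of the grip. Grasp the grip bar across its 20 mm from above. May be absent (None).
- block1_mid (a point): A sanding block: cork base 90 x 56 x 24 mm with a wooden grip bar on top (80 long, 20 wide, 30 mm high), 54 mm high in all, 160 g. This point is at its centre, 27 mm above its underside; x along its length and its grip, z up out of the grip. Grasp the grip bar across its 20 mm from above. May be absent (None).
- block2_mid (a point): A sanding block: cork base 90 x 56 x 24 mm with a wooden grip bar on top (80 long, 20 wide, 30 mm high), 54 mm high in all, 160 g. This point is at its centre, 27 mm above its underside; x along its length and its grip, z up out of the grip. Grasp the grip bar across its 20 mm from above. May be absent (None).
- block3_mid (a point): A sanding block: cork base 90 x 56 x 24 mm with a wooden grip bar on top (80 long, 20 wide, 30 mm high), 54 mm high in all, 160 g. This point is at its centre, 27 mm above its underside; x along its length and its grip, z up out of the grip. Grasp the grip bar across its 20 mm from above. May be absent (None).
- block4_mid (a point): A sanding block: cork base 90 x 56 x 24 mm with a wooden grip bar on top (80 long, 20 wide, 30 mm high), 54 mm high in all, 160 g. This point is at its centre, 27 mm above its underside; x along its length and its grip, z up out of the grip. Grasp the grip bar across its 20 mm from above. May be absent (None).
- offcut: Bystander: plain wooden offcut 100 x 50 x 30 mm, without a grip, lying among the blocks; origin under its centre, x along its length.
- tape: Bystander: roll of paper tape lying flat, 100 mm in diameter, 25 mm high; origin under its centre.
- glue: Bystander: glue bottle, 52 mm in diameter, 130 mm high; origin under its centre.
- tin: Bystander: closed aluminium tin, 64 mm in diameter, 70 mm high; origin under its centre.
- mallet: Bystander: wooden mallet lying on its side, 250 mm long, head 60 x 110 x 50 mm; origin under the handle, x towards the head.
- brush: Bystander: flat brush, about 200 mm long, lying down; x along it.
There are look-alikes about, which are no part of the job. Leave any orange or pink look-alike of the part that bears block2_mid alone.

How it is judged:
By the outcome, as a careful person would: the job done as asked, in the order asked, and still so for the second after the job is handed in, with the robot touching nothing.
Of block0, block1, block2, block3, block4 only 3 to 5 are there at a start; the rules pass over those that are not, and their reading is None.
At some moment in a run one of block0, block1, block2, block3, block4 may be knocked a few centimetres aside while the robot is not near it.
Once in a run the grip may slacken for a moment while it holds something.
It also fails if it takes over 210 s, if anything falls off the work surface, if the arm or the gripper's body presses on something with over 40 N, if the wrist force passes 120 N, or if a joint passes its speed limit or range.

### The arm

A 6-joint arm with a two-finger parallel gripper is mounted at the origin on the work surface. World frame = base frame: x ahead of the robot, y to its left, z up, the work surface at z = 0. Lengths are in m, angles in rad, forces in N, time in s.
With the tool pointing down it reaches from about 0.3 to 0.825 m from the base axis. Payload 5.4 kg.
Tool frame: the origin (TCP) lies at the centre of the arm's flange, where the gripper is bolted on; the fingertips stand manip.tips_ahead ahead of it and the grasp point (between the pads) lies 171 mm ahead of it (manip.tips_ahead is the distance from the TCP to the fingertips, in m); x points along the fingers, z is the direction in which the jaws open and shut, and the axes are right-handed (so a half turn about x gives the same grasp; the last joint's range is limited). The gripper opens to 92 mm and grips with 3 to 60 N. Pads are 20 mm wide; open, the fingers measure 128 mm over their backs; the gripper's body (75 mm by 189 mm) begins 69 mm behind the grasp point.
Start: joints at [0.941, 0.158, 1.597, -0, 1.386, -0.21], TCP at [0.234, 0.525, 0.405] pointing down, gripper open.
Joint ranges: [-2.91, 2.91], [-0.94, 2.29], [0.18, 2.7], [-1.29, 4.43], [0.17, 2.64], [-3, 3]. Speed limits (rad/s): [2.57, 2.57, 3.14, 3.14, 3.14, 3.14].

### API

Orientations are given as [roll, pitch, yaw] about the fixed x, y, z axes, in that order (R = Rz(yaw) Ry(pitch) Rx(roll)).
In Python, from workcell import manip, eyes, workorder gives the robot as it stands. The module is installed in compiled form; this text tells all that it offers.
- The arm moves only by the tool servo_tool, never from a script. Its arguments are lists of equal length, an entry for each row: "fingers": the closure, from -1 (fully open) to 1 (shut), so that 0 is half open; "translation": the shift along the tool's x, y, z in m, a list of three; "dr": the turn, a rotation vector about the tool's x, y, z in units of 8 degrees (1.0 is 8 degrees), a list of three. A call has exactly 10 rows; each row shifts and turns the commanded pose from where the row before left it, along the tool's axes as they then stand; what a row does not reach is not made up. A row lasts 1/10 s, in which the tool goes at most 50 mm and 8.59 degrees, less where a joint would pass 70% of its speed; a pose out of reach is approached as far as the arm can. A call is refused whole if a number of a shift passes 0.05 or a number of a turn 1, either way. A call with a gripper value outside its range is refused whole. The fingers move at their own pace and stop on an object; "newtons" is the grip in N (left out, the last holds). Time passes only in rows, so rows that do not move let the fingers close, or fill a call up. It gives the time, the measured TCP pose, the force and the opening at its end, in the units of the state.
- manip.get_obs(): the state, without advancing time (a new reading comes with each control period).
- eyes.camera(name): name is "scene" or "top"; returns the picture (420x560x3 uint8, blue, green, red); there is no depth.
- eyes.camera_params(name): a dict with "vertical_fov" (degrees; the focal length in pixels is half the picture's height over the tangent of half this angle, whatever the lens; pixels are square), "cx", "cy" (the principal point, pixels), "R" (3x3) and "t" (3): a world point X has camera coordinates R X + t. Camera axes: x right, y down, z forward; pixel columns grow to the right and rows downward; lengths in m; the calibration is good to about 2 mm. A picture is of the moment at which its call begins. camera_params takes no time and is no camera call.
- workorder.sign_off(): hands the job in, once; it reports no verdict.
The state is a dict: "time": time; "q": joint angles; "dq": joint speeds; "effort": joint torques, N m; "tool_pos": TCP position; "tool_rot": TCP orientation; "contact_force": force on the tool from outside, world axes, zero at the start; "ft_torque": the same for the moment, N m; "finger_gap": finger opening in m.
Only numpy, scipy, OpenCV 4.12 (cv2) and the standard library are available. Lean on these libraries where they do the work, as an engineer would, in place of code of your own. Each camera call takes 0.05 s, during which the arm holds its last target.

## Working session

There is one attempt and no reset: what is moved stays moved. The work goes in short steps, Python scripts to look and compute and a tool call to move; the robot and the scene stay as the last step left them, time stands still between calls to the robot, and variables do not carry over. Pictures are saved under pics/ and viewed, and the job is handed in when it is done.

Besides the shell and the picture viewer there is one more tool, called after "Request:" as name(argument=value, ...) on one line, values as JSON. servo_tool: Moves the arm, as the interface text tells. Its arguments: {"type":"object","properties":{"fingers":{"type":"array"},"translation":{"type":"array"},"dr":{"type":"array"},"newtons":{"type":"number"}},"required":["fingers","translation","dr"]}

```bash
mkdir -p pics; cat > h.py <<'E'
import numpy as np,cv2
from workcell import manip,eyes,workorder
def snap(n,tag):
    im=eyes.camera(n); cv2.imwrite(f'pics/{tag}_{n}.png',im); return im
E
python3 - <<'E'
from h import *
for n in('scene','top'):
    snap(n,'a'); p=eyes.camera_params(n); print(n,p)
print(manip.tips_ahead, manip.get_obs())
E
```

```text
scene {'vertical_fov': 54.19384055400412, 'cx': 276.51898093977763, 'cy': 210.902513895588, 'R': array([[-0.81369066,  0.58110586, -0.01494975],
       [ 0.38621123,  0.52121165, -0.76103831],
       [-0.43445183, -0.62502352, -0.64853466]]), 't': array([ 0.29304615, -0.12431874,  1.57430336])}
top {'vertical_fov': 48.64895918167071, 'cx': 275.64356302466365, 'cy': 217.05246102881236, 'R': array([[-0.00528341, -0.999718  ,  0.02315178],
       [-0.98553421,  0.00128377, -0.16947177],
       [ 0.16939426, -0.02371226, -0.98526307]]), 't': array([0.11410505, 0.48961078, 1.46386166])}
0.1901 {'time': 0.1, 'q': array([ 9.40911018e-01,  1.58974018e-01,  1.59806172e+00,  1.46046607e-05,
        1.38618893e+00, -2.10115057e-01]), 'dq': array([ 0.00095809, -0.00185573, -0.00214178, -0.00024845, -0.00080319,
       -0.00031429]), 'effort': array([-3.07103055e-04, -3.86504638e+01, -3.22959888e+01,  7.02820485e-02,
        3.39493097e-02, -6.12420672e-05]), 'tool_pos': array([0.23422318, 0.52487123, 0.40384619]), 'tool_rot': array([ 2.92268373,  1.56916425, -2.20947819]), 'contact_force': array([-0.8209286 ,  0.25799552,  0.28814165]), 'ft_torque': array([ 0.00251355,  0.01480592, -0.00347852]), 'finger_gap': 0.0919877446168553}
```

View pics/a_scene.png

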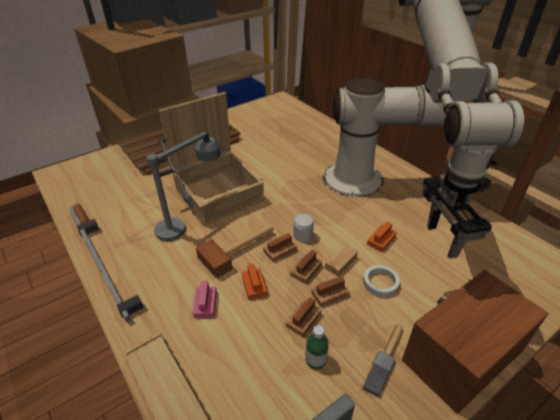

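View pics/a_top.png

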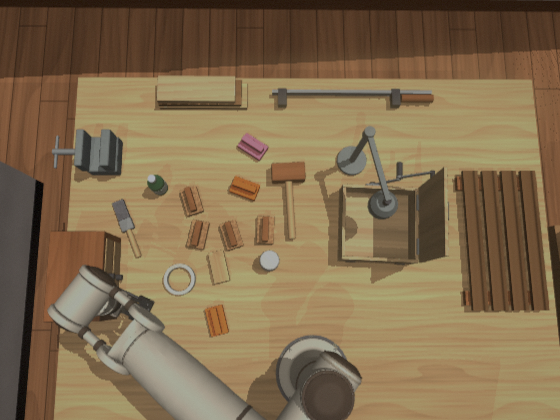

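```bash
python3 - <<'E'
from h import *
im=cv2.imread('pics/a_top.png')
a=im[130:340,140:300]; cv2.imwrite('pics/a1.png',cv2.resize(a,None,fx=3.7,fy=2.8 if 0 else 2.85*1,interpolation=3) if 0 else cv2.resize(im[175:345,150:300],None,fx=3.5,fy=3.5,interpolation=3))
cv2.imwrite('pics/a2.png',cv2.resize(im[115:275,320:460],None,fx=3.7,fy=3.7,interpolation=3))
im=cv2.imread('pics/a_scene.png')
cv2.imwrite('pics/a3.png',cv2.resize(im[85:245,130:290],None,fx=3.7,fy=3.7,interpolation=3))
E
```

```text
(no output)
```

View pics/a1.png

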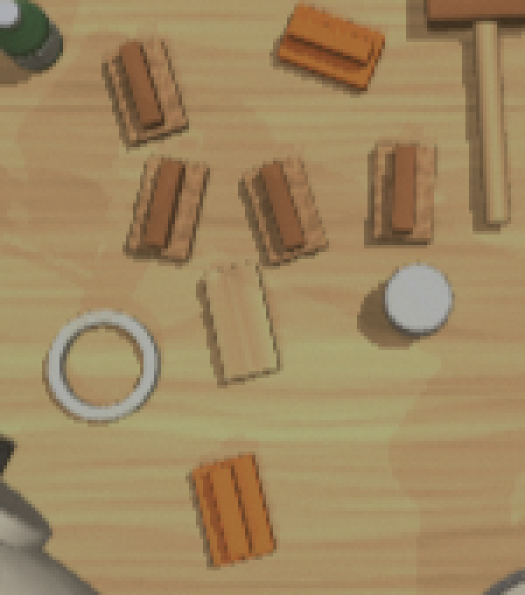

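View pics/a2.png

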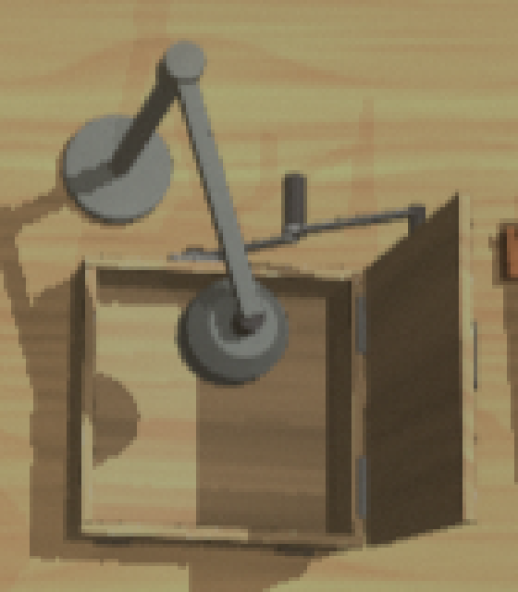

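View pics/a3.png

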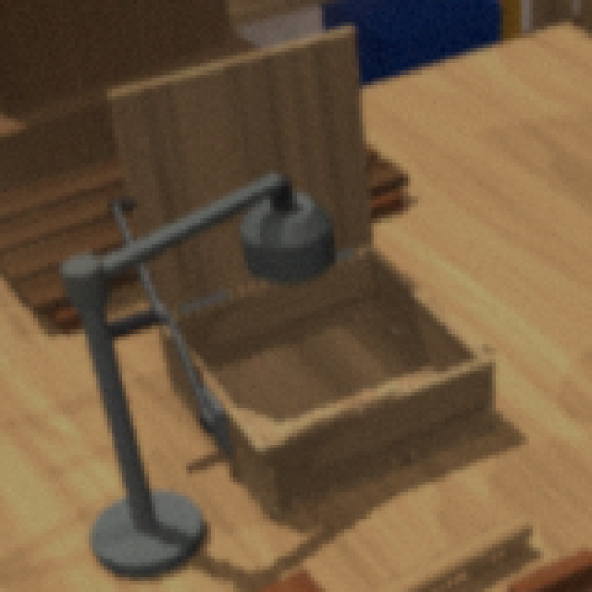

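```bash
cat >> h.py <<'E'
P={n:eyes.camera_params(n) for n in('scene','top')}
def px2w(n,u,v,z):
    p=P[n]; f=210/np.tan(np.radians(p['vertical_fov']/2))
    d=p['R'].T@np.array([(u-p['cx'])/f,(v-p['cy'])/f,1]); c=-p['R'].T@p['t']
    return c+d*(z-c[2])/d[2]
def w2px(n,X):
    p=P[n]; f=210/np.tan(np.radians(p['vertical_fov']/2))
    c=np.atleast_2d(X)@p['R'].T+p['t']; return np.c_[c[:,0]/c[:,2]*f+p['cx'],c[:,1]/c[:,2]*f+p['cy']]
def box(cx,cy,yaw,L,W,z0,z1):
    c,s=np.cos(yaw),np.sin(yaw)
    return np.array([[cx+c*a*L/2-s*b*W/2,cy+s*a*L/2+c*b*W/2,z] for z in(z0,z1) for a,b in((-1,-1),(1,-1),(1,1),(-1,1))])
def drawbox(im,n,B,S,o,col=(255,255,0)):
    q=((w2px(n,B)-o+0.5)*S).astype(int)
    for i in range(4):
        for a,b in((i,(i+1)%4),(4+i,4+(i+1)%4),(i,4+i)): cv2.line(im,tuple(map(int,q[a])),tuple(map(int,q[b])),col,1)
E
python3 - <<'E'
from h import *
np.set_printoptions(precision=4,suppress=True)
for n in P: print(n,-P[n]['R'].T@P[n]['t'])
for nm,(x1,y1,x2,y2) in dict(A=(129,43,154,125),B=(172,160,155,250),C=(267,163,295,249),D=(404,144,402,232)).items():
    a=px2w('top',150+x1/3.5,175+y1/3.5,.054);b=px2w('top',150+x2/3.5,175+y2/3.5,.054)
    print(nm,(a+b)/2,np.linalg.norm(a-b),np.degrees(np.arctan2(a[1]-b[1],a[0]-b[0])))
for c in((85,263),(75,540),(357,270),(360,545)):print(px2w('top',320+c[0]/3.7,115+c[1]/3.7,.085))
print('knob',[px2w('top',320+c[0]/3.7,115+c[1]/3.7,.19) for c in((293,176),(293,232))])
print('head',px2w('top',320+232/3.7,115+325/3.7,.2))
print('post',px2w('top',320+117/3.7,115+165/3.7,.01), px2w('top',320+183/3.7,115+62/3.7,.285))
E
```

```text
scene [0.9704 0.8785 0.9308]
top [0.2352 0.1482 1.5226]
A [0.5471 0.3867 0.054 ] 0.08089472222392649 17.895273157750363
B [0.4349 0.3638 0.054 ] 0.08343835026338337 -9.271848908315397
C [0.4338 0.2575 0.054 ] 0.08315248736634147 18.42869515884388
D [0.4501 0.1465 0.054 ] 0.081132347664632 -1.3716656469515145
[ 0.5822 -0.1017  0.085 ]
[ 0.344  -0.0861  0.085 ]
[ 0.5761 -0.3375  0.085 ]
[ 0.3389 -0.3265  0.085 ]
knob [array([ 0.6291, -0.2543,  0.19  ]), array([ 0.5825, -0.252 ,  0.19  ])]
head [ 0.5043 -0.1967  0.2   ]
post [ 0.6925 -0.1469  0.01  ] [ 0.6904 -0.1462  0.285 ]
```

```bash
cat > ov.py <<'E'
from h import *
def ov(tag,n,o,size,S,fn,blocks=(),chest=None,circ=()):
    im=cv2.imread(f'pics/{tag}_{n}.png'); im=cv2.resize(im[o[1]:o[1]+size[1],o[0]:o[0]+size[0]],None,fx=S,fy=S,interpolation=3)
    o=np.array(o)
    for x,y,d in blocks:
        drawbox(im,n,box(x,y,np.radians(d),.09,.056,0,.024),S,o); drawbox(im,n,box(x,y,np.radians(d),.08,.02,.024,.054),S,o,(0,0,255))
    if chest:
        x,y,d=chest; drawbox(im,n,box(x,y,np.radians(d),.24,.24,0,.085),S,o); drawbox(im,n,box(x,y,np.radians(d),.22,.22,.01,.085),S,o,(0,0,255))
    for x,y,z,r in circ:
        t=np.linspace(0,6.28,40); q=((w2px(n,np.c_[x+r*np.cos(t),y+r*np.sin(t),t*0+z])-o+.5)*S).astype(np.int32); cv2.polylines(im,[q],True,(0,255,0),1)
    cv2.imwrite(fn,im)
E
python3 - <<'E'
from ov import *
bl=[(.5471,.3867,17.9),(.4349,.3638,-9.3),(.4338,.2575,18.4),(.4501,.1465,-1.4)]
ov('a','top',(150,175),(150,110),4.5,'pics/o1.png',bl)
ov('a','scene',(220,210),(150,130),4.5,'pics/o2.png',bl)
ch=(.4603,-.2130,-3)
ci=[(.504,-.197,.198,.04),(.504,-.197,.225,.04),(.692,-.147,.0,.05)]
ov('a','top',(320,115),(140,150),4,'pics/o3.png',[],ch,ci)
ov('a','scene',(130,85),(150,150),4,'pics/o4.png',[],ch,ci)
E
```

```text
(no output)
```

View pics/o1.png

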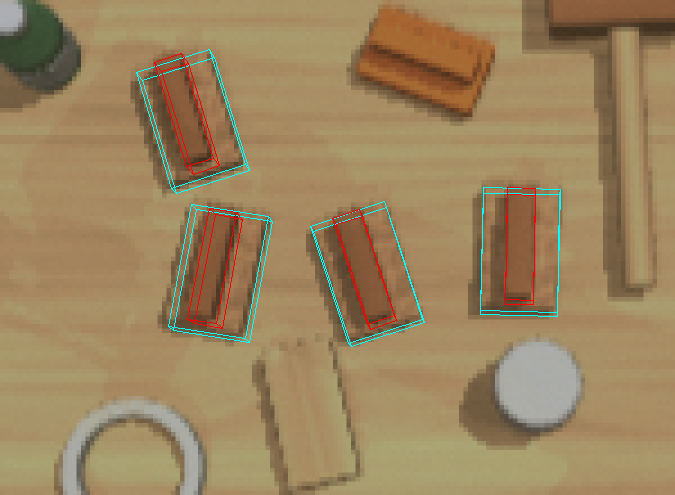

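View pics/o2.png

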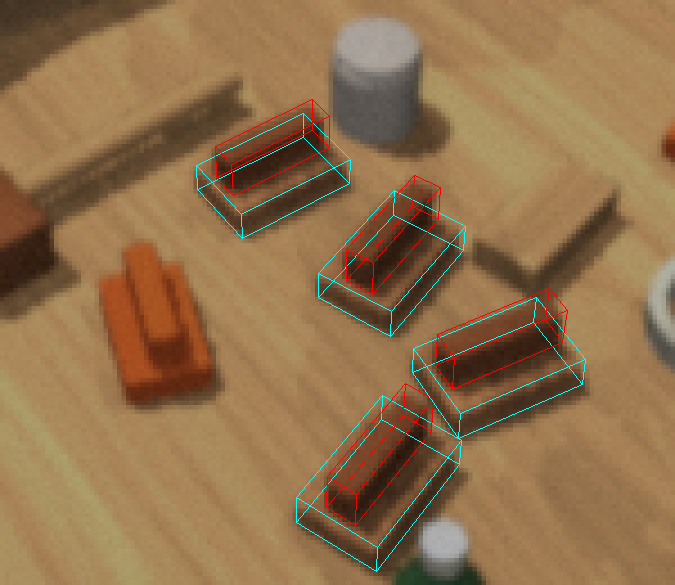

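View pics/o3.png

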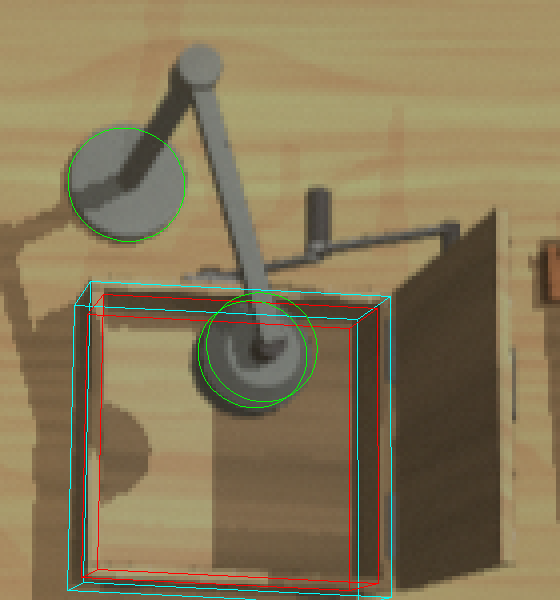

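View pics/o4.png

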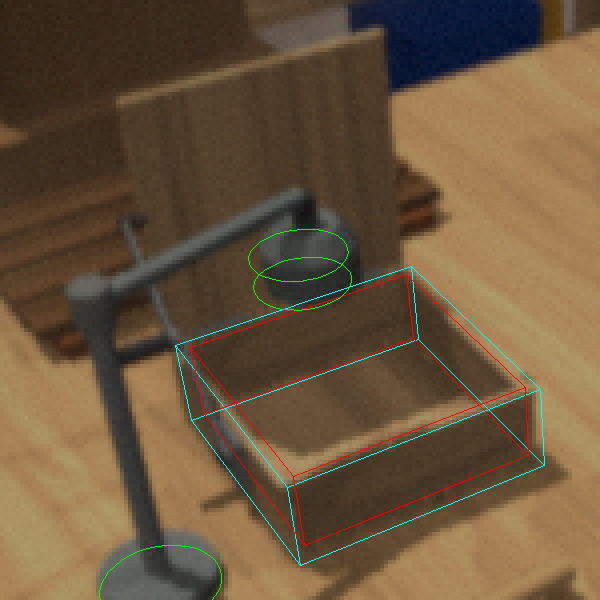

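```bash
python3 - <<'E'
from h import *
im=cv2.imread('pics/a_top.png')
cv2.imwrite('pics/b1.png',cv2.resize(im[182:252,178:278],None,fx=8,fy=8,interpolation=cv2.INTER_CUBIC))
im=cv2.imread('pics/a_scene.png')
cv2.imwrite('pics/b2.png',cv2.resize(im[225:340,260:355],None,fx=5,fy=5,interpolation=cv2.INTER_CUBIC))
E
```

```text
(no output)
```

View pics/b1.png

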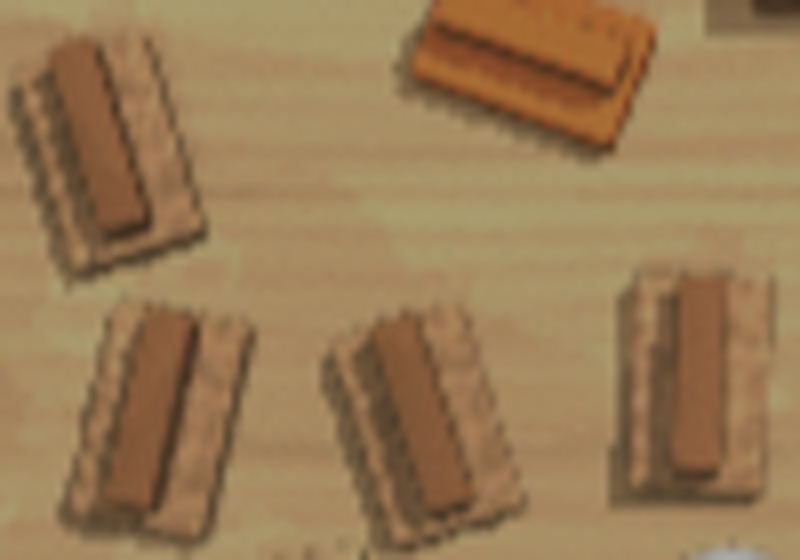

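View pics/b2.png

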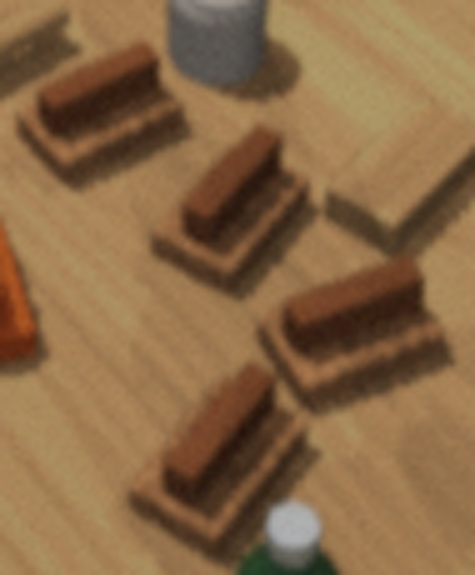

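```bash
python3 - <<'E'
from h import *
np.set_printoptions(precision=4,suppress=True)
S={'A':(218,424),'B':(353,288),'C':(234,174),'D':(99,80)}
for nm,(x1,y1,x2,y2) in dict(A=(78,42,125,233),B=(172,312,132,505),C=(398,320,445,510),D=(702,278,695,472)).items():
    f=lambda x,y:px2w('top',178+(x+.5)/8-.5,182+(y+.5)/8-.5,.054)
    a=f(x1,y1);b=f(x2,y2);s=px2w('scene',260+(S[nm][0]+.5)/5-.5,225+(S[nm][1]+.5)/5-.5,.054)
    print(nm,(a+b)/2,np.linalg.norm(a-b),np.degrees(np.arctan2(a[1]-b[1],a[0]-b[0])),s)
g=lambda x,y,z:px2w('top',320+(x+.5)/4-.5,115+(y+.5)/4-.5,z)
for c in((92,284),(80,583),(388,290),(390,590)): print(g(*c,.085))
E
```

```text
A [0.5479 0.3873 0.054 ] 0.08118053816256303 14.875368980382722 [0.5546 0.3915 0.054 ]
B [0.438  0.3644 0.054 ] 0.07856925276062612 -10.274909561752235 [0.4397 0.3649 0.054 ]
C [0.4351 0.2576 0.054 ] 0.07871817981786759 14.35295458380846 [0.4392 0.2607 0.054 ]
D [0.451  0.1474 0.054 ] 0.07829539885591509 -2.122397552839174 [0.4568 0.1518 0.054 ]
[ 0.5837 -0.1006  0.085 ]
[ 0.3458 -0.0842  0.085 ]
[ 0.5789 -0.3381  0.085 ]
[ 0.3395 -0.326   0.085 ]
```

```bash
cat >> h.py <<'E'
from scipy.spatial.transform import Rotation as Ro
np.set_printoptions(precision=4,suppress=True)
def cur():
    o=manip.get_obs(); return o,np.array(o['tool_pos']),Ro.from_euler('xyz',o['tool_rot']).as_matrix()
def tgtR(jaw):  # tool x down, tool z (jaw) at world yaw jaw deg
    a=np.radians(jaw); x=np.array([0,0,-1.]); z=np.array([np.cos(a),np.sin(a),0]); return np.c_[x,np.cross(z,x),z]
def plan(p,jaw=None,ahead=.171):
    """p: world target of the point `ahead` of TCP; prints turn (units of 8deg) to do first, then shift in turned frame"""
    o,t,R=cur()
    if jaw is None: R2=R
    else:
        c=[tgtR(jaw),tgtR(jaw+180)]; rv=[Ro.from_matrix(R.T@k).as_rotvec() for k in c]
        i=int(np.linalg.norm(rv[1])<np.linalg.norm(rv[0])); R2=c[i]; print('turn u8',np.degrees(rv[i])/8)
    tcp=np.array(p)-R2[:,0]*ahead
    print('t %.1f'%o['time'],'shift',R2.T@(tcp-t),'world d',tcp-t,'F',o['contact_force'],'gap',o['finger_gap'],'q6 %.2f'%o['q'][5])
    return R2
E
python3 - <<'E'
from h import *
o,t,R=cur(); print(t,R); print('tip',t+R[:,0]*.1901)
plan((.50,-.28,.40),0,.1901)
E
```

```text
[0.2342 0.5249 0.4038] [[-0.001  -0.9132  0.4076]
 [-0.0013  0.4076  0.9132]
 [-1.      0.0004 -0.0016]]
tip [0.234  0.5246 0.2137]
turn u8 [ 8.2436 -0.0116  0.0043]
t 0.1 shift [-0.1863 -0.8049  0.2658] world d [ 0.2658 -0.8049  0.1863] F [-0.8209  0.258   0.2881] gap 0.0919877446168553 q6 -0.21
```

Request:
servo_tool(fingers=[1, 1, 1, 1, 1, 1, 1, 1, 1, 1], translation=[[-0.02, 0, 0], [-0.02, 0, 0], [-0.02, 0, 0], [-0.02, 0, 0], [-0.02, 0, 0], [-0.02, 0, 0], [-0.02, 0, 0], [-0.02, 0, 0], [-0.02, 0, 0], [-0.006, 0, 0]], dr=[[0.9, 0, 0], [0.9, 0, 0], [0.9, 0, 0], [0.9, 0, 0], [0.9, 0, 0], [0.9, 0, 0], [0.9, 0, 0], [0.9, 0, 0], [0.9, 0, 0], [0.14, 0, 0]], newtons=20)

```text
time: 1.1
tool_pos: [0.2343, 0.525, 0.5927]
tool_rot: [0.935, 1.568, 0.934]
contact_force: [0.2, 0.9, 0.1]
finger_gap: 0.0137
```

Request:
servo_tool(fingers=[1, 1, 1, 1, 1, 1, 1, 1, 1, 1], translation=[[0, -0.03, 0.015], [0, -0.03, 0.015], [0, -0.03, 0.015], [0, -0.03, 0.015], [0, -0.03, 0.015], [0, -0.03, 0.015], [0, -0.03, 0.015], [0, -0.03, 0.015], [0, -0.03, 0.015], [0, -0.03, 0.015]], dr=[[0, 0, 0], [0, 0, 0], [0, 0, 0], [0, 0, 0], [0, 0, 0], [0, 0, 0], [0, 0, 0], [0, 0, 0], [0, 0, 0], [0, 0, 0]])

```text
time: 2.1
tool_pos: [0.3849, 0.2239, 0.5896]
tool_rot: [-2.882, 1.569, -2.879]
contact_force: [0.5, 0.5, 1.5]
finger_gap: 0.0007
```

```bash
python3 - <<'E'
from h import *
o,t,R=cur(); print(t,R,o['q']); plan((.50,-.28,.40),0,.1901)
E
```

```text
[0.3849 0.2239 0.5896] [[-0.0015 -0.0032  1.    ]
 [-0.0004  1.      0.0032]
 [-1.     -0.0004 -0.0015]] [ 0.2542 -0.2356  1.6215 -0.      1.7572  0.251 ]
turn u8 [ 0.0228 -0.0104  0.0028]
t 2.1 shift [-0.0005 -0.5039  0.1151] world d [ 0.1151 -0.5039  0.0005] F [0.4769 0.5134 1.5428] gap 0.0007069752280377288 q6 0.25
```

Request:
servo_tool(fingers=[1, 1, 1, 1, 1, 1, 1, 1, 1, 1], translation=[[0, -0.05, 0.012], [0, -0.05, 0.012], [0, -0.05, 0.012], [0, -0.05, 0.012], [0, -0.05, 0.012], [0, -0.05, 0.012], [0, -0.05, 0.012], [0, -0.05, 0.012], [0, -0.05, 0.012], [0, -0.054, 0.007]], dr=[[0, 0, 0], [0, 0, 0], [0, 0, 0], [0, 0, 0], [0, 0, 0], [0, 0, 0], [0, 0, 0], [0, 0, 0], [0, 0, 0], [0, 0, 0]])

```text
out of range: row 10 has -0.054, outside -0.05 to 0.05
```

```bash
python3 - <<'E'
from h import *
plan((.50,-.28,.225),0,.1901)
snap('scene','c');snap('top','c')
E
```

```text
turn u8 [ 0.0228 -0.0104  0.0028]
t 2.1 shift [ 0.1745 -0.5039  0.1151] world d [ 0.1151 -0.5039 -0.1745] F [0.4769 0.5134 1.5428] gap 0.0007069752280377288 q6 0.25
```

Request:
servo_tool(fingers=[1, 1, 1, 1, 1, 1, 1, 1, 1, 1], translation=[[0, -0.05, 0.012], [0, -0.05, 0.012], [0, -0.05, 0.012], [0, -0.05, 0.012], [0, -0.05, 0.012], [0, -0.05, 0.012], [0, -0.05, 0.012], [0, -0.05, 0.012], [0, -0.05, 0.012], [0, -0.05, 0.007]], dr=[[0, 0, 0], [0, 0, 0], [0, 0, 0], [0, 0, 0], [0, 0, 0], [0, 0, 0], [0, 0, 0], [0, 0, 0], [0, 0, 0], [0, 0, 0]])

```text
time: 3.2
tool_pos: [0.4974, -0.2632, 0.5895]
tool_rot: [1.95, 1.569, 1.954]
contact_force: [0.9, 1.1, 0.5]
finger_gap: 0.0007
```

```bash
python3 - <<'E'
from h import *
plan((.50,-.28,.225),0,.1901)
snap('scene','c');snap('top','c')
a=cv2.imread('pics/c_scene.png')[40:250,120:330];b=cv2.imread('pics/c_top.png')[100:310,300:510]
cv2.imwrite('pics/c.png',cv2.resize(np.hstack([a,b]),None,fx=1.9,fy=1.9,interpolation=3))
E
```

```text
turn u8 [ 0.0242 -0.0042 -0.0104]
t 3.2 shift [ 0.1744 -0.0168  0.0026] world d [ 0.0026 -0.0168 -0.1744] F [0.8779 1.1089 0.4771] gap 0.0006556393715990333 q6 -0.70
```

View pics/c.png

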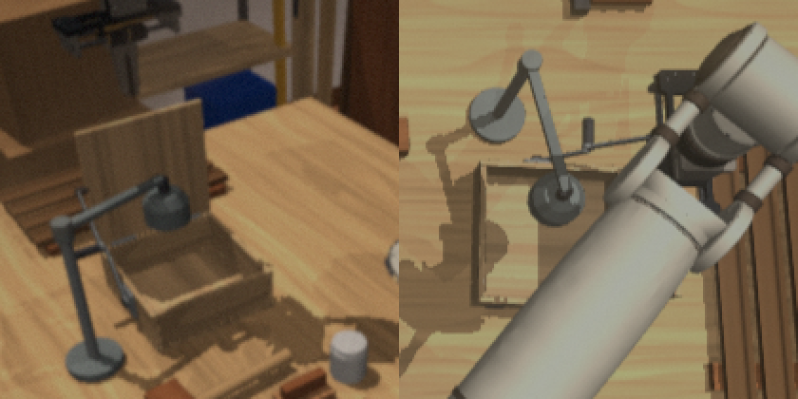

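```bash
python3 - <<'E'
from h import *
g=lambda x,y,z:px2w('top',320+(x+.5)/4-.5,115+(y+.5)/4-.5,z)
for c in((495,210),(500,567)): print(g(*c,.325))
print(g(320,190,.19),g(318,245,.19))
E
```

```text
[ 0.5767 -0.3325  0.325 ]
[ 0.3367 -0.3197  0.325 ]
[ 0.6305 -0.2557  0.19  ] [ 0.5881 -0.2521  0.19  ]
```

Request:
servo_tool(fingers=[1, 1, 1, 1, 1, 1, 1, 1, 1, 1], translation=[[0, -0.007, 0.003], [0.03, 0, 0], [0.03, 0, 0], [0.03, 0, 0], [0.02, 0, 0], [0.02, 0, 0], [0.02, 0, 0], [0.015, 0, 0], [0.01, 0, 0], [0, 0, 0]], dr=[[0, 0, 0], [0, 0, 0], [0, 0, 0], [0, 0, 0], [0, 0, 0], [0, 0, 0], [0, 0, 0], [0, 0, 0], [0, 0, 0], [0, 0, 0]])

```text
time: 4.3
tool_pos: [0.4997, -0.2681, 0.4144]
tool_rot: [2.393, 1.568, 2.394]
contact_force: [-0.4, -0.5, -0.0]
finger_gap: 0.0006
```

```bash
python3 - <<'E'
from h import *
plan((.50,-.27,.225),0,.1901)
# arc waypoints: contact finger at behind head
c=np.array([.692,-.147])
for th in np.radians(np.arange(195,95,-10)):
    h=c+.2*np.array([np.cos(th),np.sin(th)]); tang=np.array([np.sin(th),-np.cos(th)]) # clockwise
    print(np.degrees(th),h,h-tang*.052)
E
```

```text
turn u8 [ 0.0117 -0.0126 -0.0117]
t 4.3 shift [-0.0007 -0.0019  0.0003] world d [ 0.0003 -0.0019  0.0007] F [-0.3824 -0.4518 -0.0278] gap 0.0006069893760244205 q6 -0.71
195.0 [ 0.4988 -0.1988] [ 0.5123 -0.249 ]
185.0 [ 0.4928 -0.1644] [ 0.4973 -0.2162]
175.0 [ 0.4928 -0.1296] [ 0.4882 -0.1814]
165.0 [ 0.4988 -0.0952] [ 0.4854 -0.1455]
155.0 [ 0.5107 -0.0625] [ 0.4888 -0.1096]
145.0 [ 0.5282 -0.0323] [ 0.4983 -0.0749]
135.0 [ 0.5506 -0.0056] [ 0.5138 -0.0423]
125.00000000000001 [0.5773 0.0168] [ 0.5347 -0.013 ]
115.0 [0.6075 0.0343] [0.5603 0.0123]
105.00000000000001 [0.6402 0.0462] [0.59   0.0327]
```

Request:
servo_tool(fingers=[1, 1, 1, 1, 1, 1, 1, 1, 1, 1], translation=[[0, 0.01, 0], [0, 0.01, 0], [0, 0.01, -0.001], [0, 0.01, -0.001], [0, 0.01, -0.002], [0, 0.01, -0.002], [0, 0.01, -0.002], [0, 0.01, -0.002], [0, 0.01, -0.002], [0, 0.01, -0.001]], dr=[[0, 0, 0], [0, 0, 0], [0, 0, 0], [0, 0, 0], [0, 0, 0], [0, 0, 0], [0, 0, 0], [0, 0, 0], [0, 0, 0], [0, 0, 0]])

```text
time: 5.3
tool_pos: [0.4867, -0.168, 0.4158]
tool_rot: [0.052, 1.57, 0.052]
contact_force: [1.7, -2.2, 0.2]
finger_gap: 0.0007
```

Request:
servo_tool(fingers=[1, 1, 1, 1, 1, 1, 1, 1, 1, 1], translation=[[0, 0.012, 0], [0, 0.012, 0], [0, 0.012, 0], [0, 0.012, 0.001], [0, 0.012, 0.002], [0, 0.012, 0.003], [0, 0.012, 0.004], [0, 0.012, 0.005], [0, 0.012, 0.006], [0, 0.012, 0.006]], dr=[[0, 0, 0], [0, 0, 0], [0, 0, 0], [0, 0, 0], [0, 0, 0], [0, 0, 0], [0, 0, 0], [0, 0, 0], [0, 0, 0], [0, 0, 0]])

```text
time: 6.3
tool_pos: [0.5141, -0.0479, 0.4156]
tool_rot: [-2.804, 1.57, -2.804]
contact_force: [-0.3, -3.2, 0.7]
finger_gap: 0.0008
```

```bash
python3 - <<'E'
from h import *
plan((.535,-.013,.225),0,.1901)
snap('scene','d');snap('top','d')
a=cv2.imread('pics/d_scene.png')[60:270,100:310];b=cv2.imread('pics/d_top.png')[100:310,300:510]
cv2.imwrite('pics/d.png',cv2.resize(np.hstack([a,b]),None,fx=1.9,fy=1.9,interpolation=3))
E
```

```text
turn u8 [ 0.0036 -0.002   0.0007]
t 6.3 shift [0.0005 0.0349 0.0209] world d [ 0.0209  0.0349 -0.0005] F [-0.3423 -3.2388  0.7122] gap 0.0007603791400447031 q6 -0.33
```

View pics/d.png

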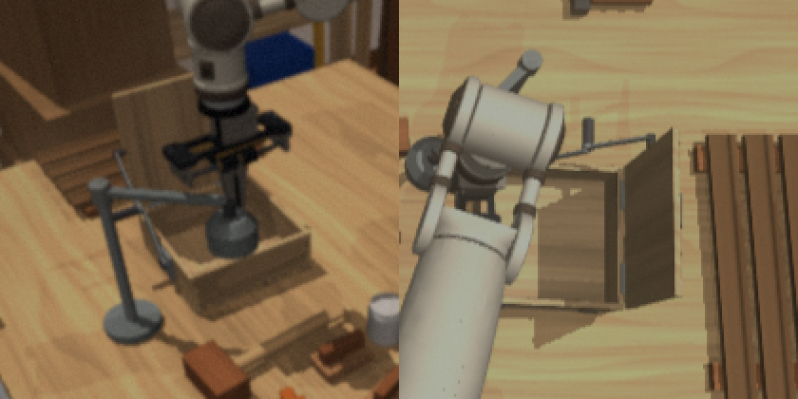

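Request:
servo_tool(fingers=[1, 1, 1, 1, 1, 1, 1, 1, 1, 1], translation=[[0, 0.01, 0.006], [0, 0.01, 0.006], [0, 0.01, 0.006], [0, 0.01, 0.008], [0, 0.01, 0.009], [0, 0.008, 0.009], [0, 0.007, 0.009], [0, 0.006, 0.009], [0, 0.004, 0.009], [0, 0, 0]], dr=[[0, 0, 0], [0, 0, 0], [0, 0, 0], [0, 0, 0], [0, 0, 0], [0, 0, 0], [0, 0, 0], [0, 0, 0], [0, 0, 0], [0, 0, 0]])

```text
time: 7.4
tool_pos: [0.5855, 0.0268, 0.4155]
tool_rot: [1.028, 1.57, 1.029]
contact_force: [-0.3, -0.2, 0.1]
finger_gap: 0.0006
```

Request:
servo_tool(fingers=[0, 0, 0, 0, 0, -0.3, -0.3, -0.3, -0.3, -0.3], translation=[[0, -0.01, -0.02], [0, -0.01, -0.03], [-0.02, 0, -0.03], [-0.04, 0.03, 0], [-0.04, 0.03, 0], [-0.04, 0.03, 0], [0, 0.03, 0], [0, 0.03, 0], [0, 0.02, 0], [0, 0, 0]], dr=[[0, 0, 0], [0, 0, 0], [0, 0, 0], [0, 0, 0], [0, 0, 0], [0, 0, 0], [0, 0, 0], [0, 0, 0], [0, 0, 0], [0, 0, 0]])

```text
time: 8.4
tool_pos: [0.5042, 0.1779, 0.5558]
tool_rot: [1.258, 1.57, 1.261]
contact_force: [-0.1, -0.8, 0.0]
finger_gap: 0.0598
```

```bash
python3 - <<'E'
from h import *
plan((.453,.149,.2),88)
snap('scene','e');snap('top','e')
a=cv2.imread('pics/e_scene.png')[80:380,100:400];b=cv2.imread('pics/e_top.png')[100:400,150:450]
cv2.imwrite('pics/e.png',cv2.resize(np.hstack([a,b]),None,fx=1.33,fy=1.33,interpolation=3))
E
```

```text
turn u8 [-10.9746   0.0079  -0.0042]
t 8.4 shift [ 0.1848  0.0501 -0.0307] world d [-0.0512 -0.0289 -0.1848] F [-0.0854 -0.7522  0.03  ] gap 0.0597867514414961 q6 0.11
```

View pics/e.png

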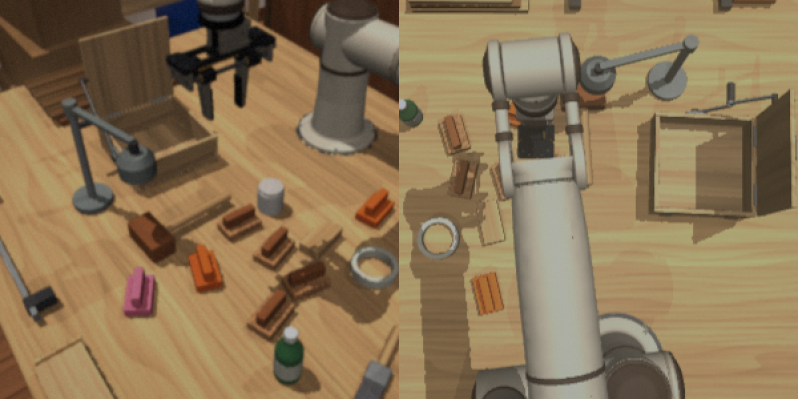

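Request:
servo_tool(fingers=[-0.3, -0.3, -0.3, -0.3, -0.3, -0.3, -0.3, -0.3, -0.3, -0.3], translation=[[0.01, 0, 0], [0.01, 0, 0], [0.01, 0, 0], [0.01, 0, 0], [0.01, 0, 0], [0.01, 0, 0], [0.01, 0, 0], [0.01, 0, 0], [0.01, 0, 0], [0.01, 0, 0]], dr=[[-1, 0, 0], [-1, 0, 0], [-1, 0, 0], [-1, 0, 0], [-1, 0, 0], [-1, 0, 0], [-1, 0, 0], [-1, 0, 0], [-1, 0, 0], [-1, 0, 0]])

```text
time: 9.5
tool_pos: [0.5047, 0.1747, 0.4553]
tool_rot: [-1.945, 1.57, -0.544]
contact_force: [0.1, 0.0, -0.8]
finger_gap: 0.0595
```

Request:
servo_tool(fingers=[-0.3, -0.3, -0.3, -0.3, -0.3, -0.3, -0.3, -0.3, -0.3, -0.3], translation=[[0, 0, 0], [0.02, 0.02, -0.01], [0.02, 0.02, -0.01], [0.02, 0.01, -0.01], [0.02, 0, 0], [0, 0, 0], [0, 0, 0], [0, 0, 0], [0, 0, 0], [0, 0, 0]], dr=[[-0.97, 0, 0], [0, 0, 0], [0, 0, 0], [0, 0, 0], [0, 0, 0], [0, 0, 0], [0, 0, 0], [0, 0, 0], [0, 0, 0], [0, 0, 0]])

```text
time: 10.5
tool_pos: [0.4537, 0.1481, 0.3766]
tool_rot: [-1.458, 1.569, 0.074]
contact_force: [0.2, 0.5, -0.3]
finger_gap: 0.0594
```

```bash
python3 - <<'E'
from h import *
plan((.453,.149,.046),88)
snap('scene','f')
cv2.imwrite('pics/f.png',cv2.resize(cv2.imread('pics/f_scene.png')[180:330,200:360],None,fx=4,fy=4,interpolation=3))
E
```

```text
turn u8 [-0.0254  0.0012  0.0109]
t 10.5 shift [0.1596 0.0007 0.0009] world d [-0.0007  0.0009 -0.1596] F [ 0.2188  0.5149 -0.3031] gap 0.059448181374092045 q6 -1.47
```

View pics/f.png

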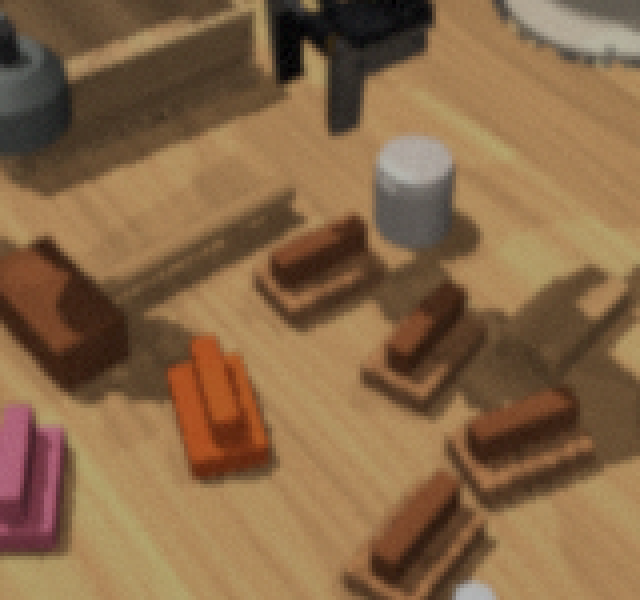

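Request:
servo_tool(fingers=[-0.3, -0.3, -0.3, -0.3, -0.3, -0.3, -0.3, -0.3, -0.3, -0.3], translation=[[0.02, 0, 0], [0.02, 0, 0], [0.02, 0, 0], [0.02, 0, 0], [0.02, 0, 0], [0.02, 0, 0], [0.02, 0, 0], [0.012, 0, 0], [0.007, 0, 0], [0, 0, 0]], dr=[[0, 0, 0], [0, 0, 0], [0, 0, 0], [0, 0, 0], [0, 0, 0], [0, 0, 0], [0, 0, 0], [0, 0, 0], [0, 0, 0], [0, 0, 0]])

```text
time: 11.55
tool_pos: [0.4532, 0.1481, 0.2162]
tool_rot: [1.688, 1.57, -3.063]
contact_force: [0.1, -0.1, 0.0]
finger_gap: 0.0597
```

Request:
servo_tool(fingers=[1, 1, 1, 1, 1, 1, 1, 1, 1, 1], translation=[[0, 0, 0], [0, 0, 0], [0, 0, 0], [0, 0, 0], [0, 0, 0], [0, 0, 0], [0, 0, 0], [-0.01, 0, 0], [-0.02, 0, 0], [-0.03, 0, 0]], dr=[[0, 0, 0], [0, 0, 0], [0, 0, 0], [0, 0, 0], [0, 0, 0], [0, 0, 0], [0, 0, 0], [0, 0, 0], [0, 0, 0], [0, 0, 0]], newtons=40)

```text
time: 12.55
tool_pos: [0.4523, 0.1479, 0.2761]
tool_rot: [1.681, 1.566, -3.07]
contact_force: [0.3, 0.2, -1.8]
finger_gap: 0.0199
```

```bash
cat >> h.py <<'E'
CH=np.array([.462,-.212]); CY=-2.5
def slot(a,b,z):
    c,s=np.cos(np.radians(CY)),np.sin(np.radians(CY)); return (CH[0]+c*a-s*b,CH[1]+s*a+c*b,z)
E
python3 - <<'E'
from h import *
print(slot(-.05,-.042,.25))
plan(slot(-.05,-.042,.25),CY)
E
```

```text
(np.float64(0.41021557465156305), np.float64(-0.25177905593817124), 0.25)
turn u8 [-11.2145   0.0224  -0.0281]
t 12.6 shift [-0.1449  0.4012  0.0246] world d [-0.0421 -0.3997  0.1449] F [ 0.323   0.1918 -1.7803] gap 0.019898604775880104 q6 -1.47
```

Request:
servo_tool(fingers=[1, 1, 1, 1, 1, 1, 1, 1, 1, 1], translation=[[-0.02, 0, 0], [-0.02, 0, 0], [-0.02, 0, 0], [-0.02, 0, 0], [-0.02, 0, 0], [-0.02, 0, 0], [-0.02, 0, 0], [0, 0, 0], [0, 0, 0], [0, 0, 0]], dr=[[1, 0, 0], [1, 0, 0], [1, 0, 0], [1, 0, 0], [1, 0, 0], [1, 0, 0], [1, 0, 0], [1, 0, 0], [1, 0, 0], [1, 0, 0]])

```text
time: 13.55
tool_pos: [0.453, 0.148, 0.4171]
tool_rot: [-2.696, 1.571, -2.566]
contact_force: [-0.2, -0.4, -2.2]
finger_gap: 0.0196
```

Request:
servo_tool(fingers=[1, 1, 1, 1, 1, 1, 1, 1, 1, 1], translation=[[0, 0, 0], [0, 0, 0], [0, -0.03, -0.003], [0, -0.04, -0.004], [0, -0.05, -0.004], [0, -0.05, -0.004], [0, -0.05, -0.004], [0, -0.05, -0.003], [0, -0.05, -0.003], [0, -0.05, 0]], dr=[[1, 0, 0], [0.29, 0, 0], [0, 0, 0], [0, 0, 0], [0, 0, 0], [0, 0, 0], [0, 0, 0], [0, 0, 0], [0, 0, 0], [0, 0, 0]])

```text
time: 14.55
tool_pos: [0.4111, -0.2216, 0.4171]
tool_rot: [-0.195, 1.57, -0.24]
contact_force: [1.2, 1.0, -2.1]
finger_gap: 0.0198
```

```bash
python3 - <<'E'
s=open('h.py').read()
s=s.replace("print('turn u8',np.degrees(rv[i])/8)","print('turns u8 x:',[round(np.degrees(r[0])/8,2) for r in rv],'use',i)")
s=s.replace("def plan(p,jaw=None,ahead=.171):","def plan(p,jaw=None,ahead=.171,use=None):").replace("; R2=c[i];","; i=i if use is None else use; R2=c[i];")
open('h.py','w').write(s)
E
python3 - <<'E'
from h import *
plan(slot(-.05,-.042,.25),CY)
E
```

```text
turns u8 x: [np.float64(-0.01), np.float64(22.49)] use 0
t 14.6 shift [-0.0039 -0.0302  0.0005] world d [-0.0008 -0.0302  0.0039] F [ 1.2106  0.957  -2.0574] gap 0.019844163072538567 q6 -0.71
```

Request:
servo_tool(fingers=[1, 1, 1, 1, 1, 1, 1, 1, 1, 1], translation=[[0, -0.03, 0], [0, 0, 0], [0.02, 0, 0], [0.025, 0, 0], [0.025, 0, 0], [0.025, 0, 0], [0.025, 0, 0], [0.025, 0, 0], [0.02, 0, 0], [0.01, 0, 0]], dr=[[0, 0, 0], [0, 0, 0], [0, 0, 0], [0, 0, 0], [0, 0, 0], [0, 0, 0], [0, 0, 0], [0, 0, 0], [0, 0, 0], [0, 0, 0]])

```text
time: 15.55
tool_pos: [0.4103, -0.2483, 0.24]
tool_rot: [2.329, 1.567, 2.285]
contact_force: [-0.0, 0.2, -1.1]
finger_gap: 0.0196
```

```bash
python3 - <<'E'
from h import *
plan(slot(-.05,-.042,.057),CY)
snap('scene','g')
cv2.imwrite('pics/g.png',cv2.resize(cv2.imread('pics/g_scene.png')[80:240,120:330],None,fx=3.7,fy=3.7,interpolation=3))
E
```

```text
turns u8 x: [np.float64(0.0), np.float64(-22.5)] use 0
t 15.6 shift [ 0.012  -0.0035  0.0001] world d [-0.0001 -0.0035 -0.012 ] F [-0.0291  0.1774 -1.0923] gap 0.01964325954928057 q6 -0.75
```

View pics/g.png

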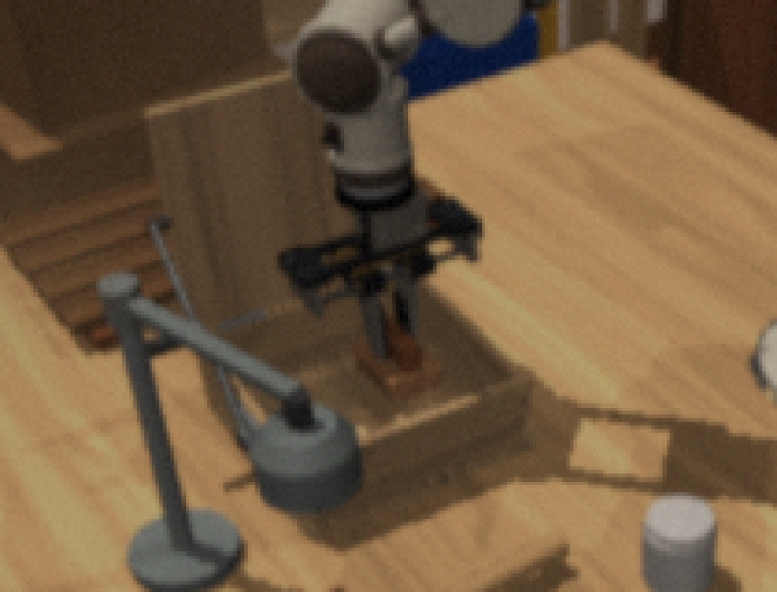

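Request:
servo_tool(fingers=[1, 1, 1, 1, 0.2, 0.2, 0.2, 0.2, 0.2, 0.2], translation=[[0.006, -0.003, 0], [0.005, 0, 0], [0, 0, 0], [0, 0, 0], [0, 0, 0], [0, 0, 0], [0, 0, 0], [0, 0, 0], [0, 0, 0], [-0.01, 0, 0]], dr=[[0, 0, 0], [0, 0, 0], [0, 0, 0], [0, 0, 0], [0, 0, 0], [0, 0, 0], [0, 0, 0], [0, 0, 0], [0, 0, 0], [0, 0, 0]])

```text
time: 16.6
tool_pos: [0.4101, -0.2523, 0.2399]
tool_rot: [2.397, 1.568, 2.353]
contact_force: [0.5, 0.3, -0.1]
finger_gap: 0.0368
```

Request:
servo_tool(fingers=[0.2, 0.2, 0.2, 0.2, -0.3, -0.3, -0.3, -0.3, -0.3, -0.3], translation=[[-0.02, 0, 0], [-0.04, 0, 0], [-0.04, 0, 0], [-0.04, 0.01, 0], [-0.04, 0.05, 0], [0, 0.05, 0], [0, 0.05, 0], [0, 0.05, 0], [0, 0.05, 0], [0, 0.05, 0]], dr=[[0, 0, 0], [0, 0, 0], [0, 0, 0], [0, 0, 0], [0, 0, 0], [0, 0, 0], [0, 0, 0], [0, 0, 0], [0, 0, 0], [0, 0, 0]])

```text
time: 17.6
tool_pos: [0.4233, 0.0479, 0.413]
tool_rot: [-0.115, 1.569, -0.159]
contact_force: [1.1, 1.0, 0.8]
finger_gap: 0.0595
```

```bash
python3 - <<'E'
from h import *
plan((.4365,.259,.12),104.5,use=1)
plan((.4365,.259,.12),104.5,use=0)
snap('scene','h');snap('top','h')
a=cv2.imread('pics/h_scene.png')[80:380,100:400];b=cv2.imread('pics/h_top.png')[100:400,150:450]
cv2.imwrite('pics/h.png',cv2.resize(np.hstack([a,b]),None,fx=1.33,fy=1.33,interpolation=3))
E
```

```text
turns u8 x: [np.float64(-13.38), np.float64(9.12)] use 1
t 17.6 shift [ 0.122   0.0656 -0.2011] world d [ 0.0132  0.2111 -0.122 ] F [1.0563 0.9547 0.8177] gap 0.059536200063030724 q6 -0.13
turns u8 x: [np.float64(-13.38), np.float64(9.12)] use 0
t 17.6 shift [ 0.122  -0.0656  0.2011] world d [ 0.0132  0.2111 -0.122 ] F [1.0563 0.9547 0.8177] gap 0.059536200063030724 q6 -0.13
```

View pics/h.png

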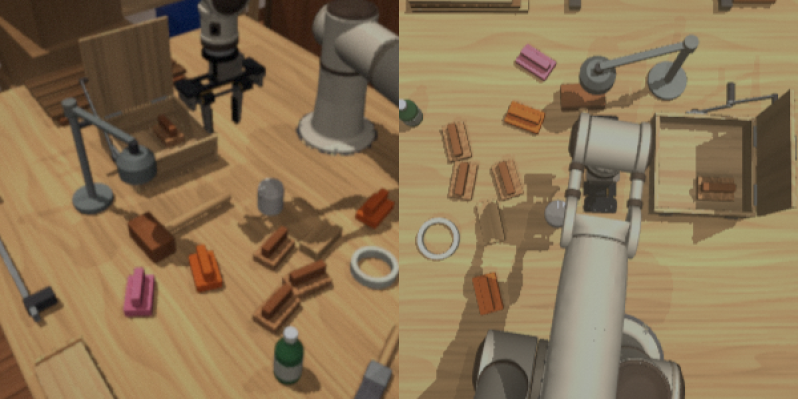

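Request:
servo_tool(fingers=[-0.3, -0.3, -0.3, -0.3, -0.3, -0.3, -0.3, -0.3, -0.3, -0.3], translation=[[0, 0, 0], [0, 0, 0], [0, 0, 0], [0, 0, 0], [0, 0, 0], [0, 0, 0], [0, 0, 0], [0, 0, 0], [0, 0, 0], [0, 0, 0]], dr=[[1, 0, 0], [1, 0, 0], [1, 0, 0], [1, 0, 0], [1, 0, 0], [1, 0, 0], [1, 0, 0], [1, 0, 0], [1, 0, 0], [0.12, 0, 0]])

```text
time: 18.7
tool_pos: [0.4239, 0.0452, 0.4125]
tool_rot: [0.675, 1.57, -0.645]
contact_force: [0.6, 0.4, -0.6]
finger_gap: 0.0597
```

Request:
servo_tool(fingers=[-0.3, -0.3, -0.3, -0.3, -0.3, -0.3, -0.3, -0.3, -0.3, -0.3], translation=[[0, 0.012, -0.04], [0, 0.012, -0.04], [0, 0.012, -0.04], [0.02, 0.012, -0.04], [0.02, 0.012, -0.03], [0.03, 0.005, -0.01], [0.03, 0, 0], [0.02, 0, 0], [0, 0, 0], [0, 0, 0]], dr=[[0, 0, 0], [0, 0, 0], [0, 0, 0], [0, 0, 0], [0, 0, 0], [0, 0, 0], [0, 0, 0], [0, 0, 0], [0, 0, 0], [0, 0, 0]])

```text
time: 19.7
tool_pos: [0.4371, 0.2556, 0.2926]
tool_rot: [1.216, 1.571, -0.1]
contact_force: [-0.1, 0.2, 0.5]
finger_gap: 0.06
```

```bash
python3 - <<'E'
from h import *
plan((.4365,.259,.046),104.5)
snap('scene','i')
cv2.imwrite('pics/i.png',cv2.resize(cv2.imread('pics/i_scene.png')[180:330,230:380],None,fx=4,fy=4,interpolation=3))
E
```

```text
turns u8 x: [np.float64(-22.49), np.float64(0.01)] use 1
t 19.7 shift [ 0.0756  0.0003 -0.0035] world d [-0.0006  0.0034 -0.0756] F [-0.1448  0.2323  0.482 ] gap 0.05995311366029286 q6 1.61
```

View pics/i.png

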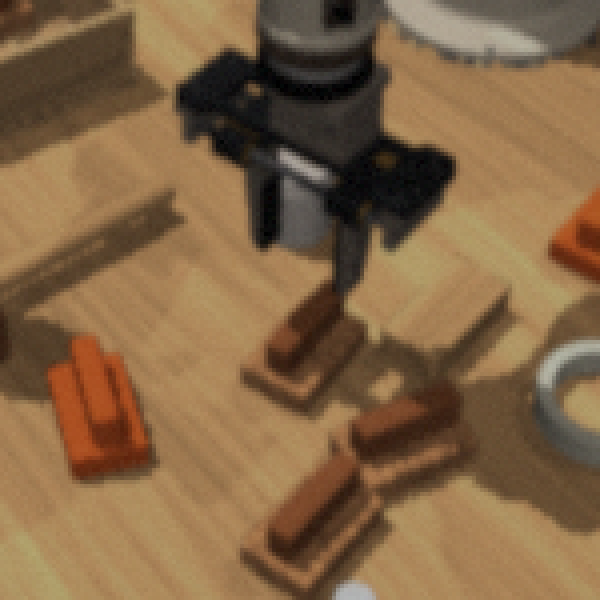

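Request:
servo_tool(fingers=[-0.3, -0.3, -0.3, -0.3, -0.3, -0.3, -0.3, -0.3, -0.3, -0.3], translation=[[0.015, 0, -0.003], [0.015, 0, 0], [0.015, 0, 0], [0.015, 0, 0], [0.01, 0, 0], [0.005, 0, 0], [0, 0, 0], [0, 0, 0], [0, 0, 0], [0, 0, 0]], dr=[[0, 0, 0], [0, 0, 0], [0, 0, 0], [0, 0, 0], [0, 0, 0], [0, 0, 0], [0, 0, 0], [0, 0, 0], [0, 0, 0], [0, 0, 0]])

```text
time: 20.75
tool_pos: [0.4362, 0.2589, 0.2176]
tool_rot: [1.638, 1.57, 0.321]
contact_force: [-0.8, -0.4, -0.8]
finger_gap: 0.0598
```

Request:
servo_tool(fingers=[1, 1, 1, 1, 1, 1, 1, 1, 1, 1], translation=[[0, 0, 0], [0, 0, 0], [0, 0, 0], [0, 0, 0], [0, 0, 0], [0, 0, 0], [0, 0, 0], [-0.01, 0, 0], [-0.02, 0, 0], [-0.03, 0, 0]], dr=[[0, 0, 0], [0, 0, 0], [0, 0, 0], [0, 0, 0], [0, 0, 0], [0, 0, 0], [0, 0, 0], [0, 0, 0], [0, 0, 0], [0, 0, 0]])

```text
time: 21.75
tool_pos: [0.435, 0.2584, 0.2764]
tool_rot: [-1.516, 1.567, -2.833]
contact_force: [0.8, -0.4, -1.4]
finger_gap: 0.0199
```

```bash
python3 - <<'E'
from h import *
plan(slot(.023,-.042,.25),CY,use=0)
E
```

```text
turns u8 x: [np.float64(-9.12), np.float64(13.38)] use 0
t 21.8 shift [-0.1446 -0.5108  0.0705] world d [ 0.0482 -0.5134  0.1446] F [ 0.7976 -0.4227 -1.3649] gap 0.019874682577588447 q6 1.61
```

Request:
servo_tool(fingers=[1, 1, 1, 1, 1, 1, 1, 1, 1, 1], translation=[[-0.02, 0, 0], [-0.02, 0, 0], [-0.02, 0, 0], [-0.02, 0, 0], [-0.02, 0, 0], [-0.02, 0, 0], [-0.02, 0, 0], [0, 0, 0], [0, 0, 0], [0, 0, 0]], dr=[[-1, 0, 0], [-1, 0, 0], [-1, 0, 0], [-1, 0, 0], [-1, 0, 0], [-1, 0, 0], [-1, 0, 0], [-1, 0, 0], [-1, 0, 0], [-0.12, 0, 0]])

```text
time: 22.75
tool_pos: [0.4357, 0.2587, 0.4174]
tool_rot: [-0.025, 1.571, -0.068]
contact_force: [-0.9, 0.7, -1.9]
finger_gap: 0.0199
```

Request:
servo_tool(fingers=[1, 1, 1, 1, 1, 1, 1, 1, 1, 1], translation=[[0, -0.05, 0], [0, -0.05, 0], [0, -0.05, 0.01], [0, -0.05, 0.01], [0, -0.05, 0.01], [0, -0.05, 0.01], [0, -0.05, 0.01], [0, -0.05, 0.01], [0, -0.05, 0.01], [0, -0.05, 0]], dr=[[0, 0, 0], [0, 0, 0], [0, 0, 0], [0, 0, 0], [0, 0, 0], [0, 0, 0], [0, 0, 0], [0, 0, 0], [0, 0, 0], [0, 0, 0]])

```text
time: 23.75
tool_pos: [0.4828, -0.239, 0.417]
tool_rot: [0.523, 1.57, 0.475]
contact_force: [0.7, 0.1, -1.3]
finger_gap: 0.0196
```

```bash
python3 - <<'E'
from h import *
plan(slot(.023,-.042,.0575),CY,use=0)
E
```

```text
turns u8 x: [np.float64(-0.03), np.float64(22.47)] use 0
t 23.8 shift [ 0.1885 -0.0159  0.0011] world d [ 0.0004 -0.0159 -0.1885] F [ 0.6808  0.0855 -1.3493] gap 0.019629250634939588 q6 -0.64
```

Request:
servo_tool(fingers=[1, 1, 1, 1, 1, 1, 1, 1, 1, 1], translation=[[0, -0.012, 0.001], [0.02, 0, 0], [0.03, 0, 0], [0.03, 0, 0], [0.03, 0, 0], [0.03, 0, 0], [0.02, 0, 0], [0.012, 0, 0], [0.01, 0, 0], [0.006, 0, 0]], dr=[[0, 0, 0], [0, 0, 0], [0, 0, 0], [0, 0, 0], [0, 0, 0], [0, 0, 0], [0, 0, 0], [0, 0, 0], [0, 0, 0], [0, 0, 0]])

```text
time: 24.75
tool_pos: [0.4834, -0.2489, 0.2288]
tool_rot: [-0.418, 1.571, -0.462]
contact_force: [0.0, -0.4, -1.5]
finger_gap: 0.0196
```

Request:
servo_tool(fingers=[1, 0.2, 0.2, 0.2, 0.2, 0.2, 0.2, 0.2, 0.2, 0.2], translation=[[0, 0, 0], [0, 0, 0], [0, 0, 0], [0, 0, 0], [0, 0, 0], [0, 0, 0], [-0.01, 0, 0], [-0.03, 0, 0], [-0.04, 0, 0], [-0.04, 0, 0]], dr=[[0, 0, 0], [0, 0, 0], [0, 0, 0], [0, 0, 0], [0, 0, 0], [0, 0, 0], [0, 0, 0], [0, 0, 0], [0, 0, 0], [0, 0, 0]])

```text
time: 25.75
tool_pos: [0.4829, -0.2488, 0.3507]
tool_rot: [2.475, 1.57, 2.43]
contact_force: [1.2, -0.8, 0.2]
finger_gap: 0.0362
```

Request:
servo_tool(fingers=[0.2, 0.2, -0.3, -0.3, -0.3, -0.3, -0.3, -0.3, -0.3, -0.3], translation=[[-0.04, 0, 0], [-0.03, 0.03, -0.01], [0, 0.05, -0.01], [0, 0.05, -0.01], [0, 0.05, -0.01], [0, 0.05, -0.01], [0, 0.05, 0], [0, 0, 0], [0, 0, 0], [0, 0, 0]], dr=[[0, 0, 0], [0, 0, 0], [1, 0, 0], [1, 0, 0], [1, 0, 0], [1, 0, 0], [1, 0, 0], [1, 0, 0], [0, 0, 0], [0, 0, 0]])

```text
time: 26.75
tool_pos: [0.508, 0.0056, 0.4195]
tool_rot: [0.062, 1.57, -0.773]
contact_force: [0.4, -0.2, 0.2]
finger_gap: 0.0594
```

```bash
python3 - <<'E'
from h import *
plan((.438,.364,.15),80,use=1)
plan((.438,.364,.15),80,use=0)
snap('scene','j');snap('top','j')
a=cv2.imread('pics/j_scene.png')[80:380,100:400];b=cv2.imread('pics/j_top.png')[100:400,150:450]
cv2.imwrite('pics/j.png',cv2.resize(np.hstack([a,b]),None,fx=1.33,fy=1.33,interpolation=3))
cv2.imwrite('pics/j1.png',cv2.resize(cv2.imread('pics/j_top.png')[175:255,165:265],None,fx=7,fy=7,interpolation=cv2.INTER_CUBIC))
cv2.imwrite('pics/j2.png',cv2.resize(cv2.imread('pics/j_scene.png')[260:345,270:370],None,fx=6,fy=6,interpolation=cv2.INTER_CUBIC))
E
```

```text
turns u8 x: [np.float64(-15.98), np.float64(6.52)] use 1
t 26.8 shift [ 0.0985 -0.1312 -0.3407] world d [-0.07    0.3584 -0.0985] F [ 0.3956 -0.1736  0.1987] gap 0.05940678887254754 q6 0.61
turns u8 x: [np.float64(-15.98), np.float64(6.52)] use 0
t 26.8 shift [0.0985 0.1312 0.3407] world d [-0.07    0.3584 -0.0985] F [ 0.3956 -0.1736  0.1987] gap 0.05940678887254754 q6 0.61
```

View pics/j.png

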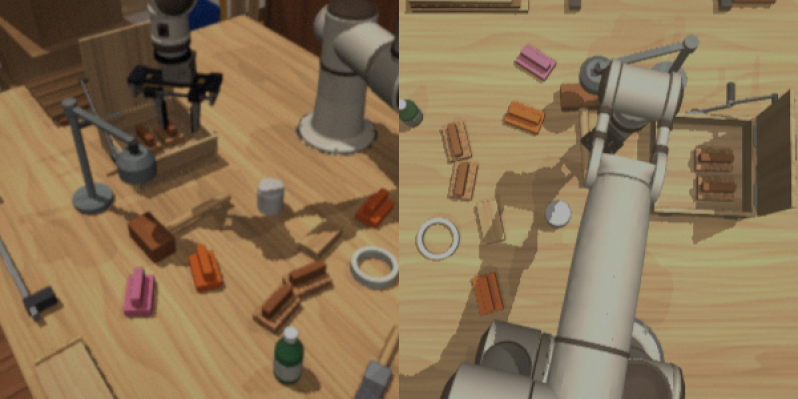

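View pics/j1.png

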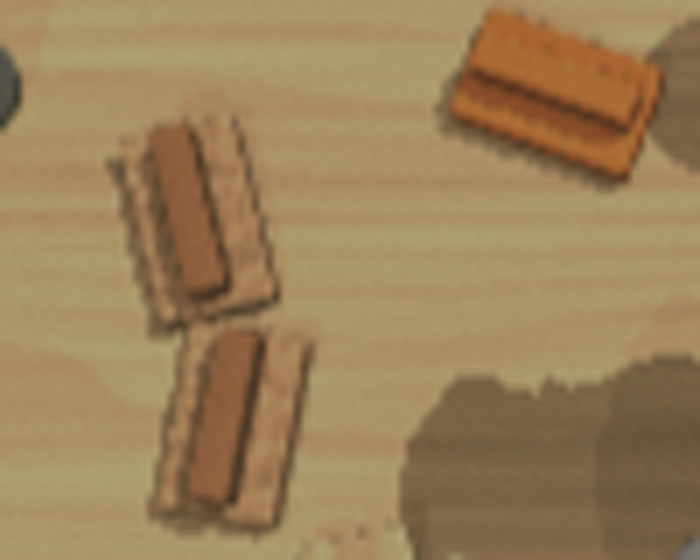

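View pics/j2.png

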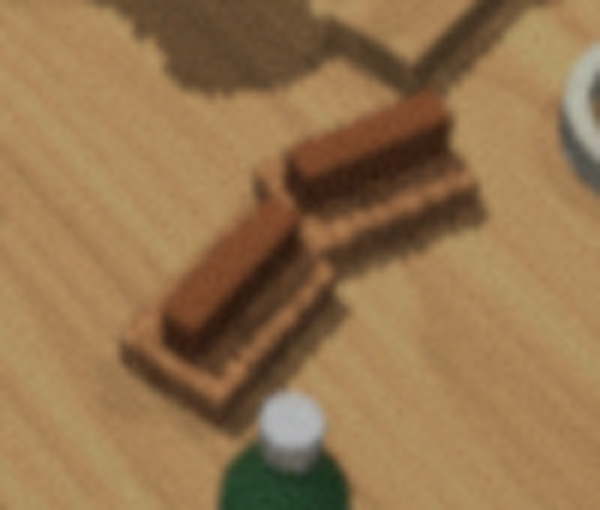

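```bash
python3 - <<'E'
from h import *
S={'A':(231,260),'B':(368,133)}
for nm,(x1,y1,x2,y2) in dict(A=(170,127,208,295),B=(243,333,208,502)).items():
    f=lambda x,y:px2w('top',165+(x+.5)/7-.5,175+(y+.5)/7-.5,.054)
    a=f(x1,y1);b=f(x2,y2);s=px2w('scene',270+(S[nm][0]+.5)/6-.5,260+(S[nm][1]+.5)/6-.5,.054)
    print(nm,(a+b)/2,np.linalg.norm(a-b),np.degrees(np.arctan2(a[1]-b[1],a[0]-b[0])),s)
E
```

```text
A [0.5284 0.3825 0.054 ] 0.08087873649748788 13.833775759092912 [0.5317 0.3831 0.054 ]
B [0.4329 0.3636 0.054 ] 0.07853617297715422 -10.27792340391228 [0.4371 0.3649 0.054 ]
```

```bash
python3 - <<'E'
from h import *
print('cap',px2w('top',153,178,.13),px2w('scene',319,331,.13))
plan((.530,.383,.15),104,use=1)
E
```

```text
cap [0.5966 0.4904 0.13  ] [0.5982 0.5001 0.13  ]
turns u8 x: [np.float64(-19.0), np.float64(3.5)] use 1
t 26.9 shift [ 0.0983  0.1128 -0.3613] world d [ 0.022   0.3779 -0.0983] F [ 0.7    -0.5337 -0.2016] gap 0.05985235785471419 q6 0.61
```

Request:
servo_tool(fingers=[-0.3, -0.3, -0.3, -0.3, -0.3, -0.3, -0.3, -0.3, -0.3, -0.3], translation=[[0, 0, 0], [0, 0, 0], [0, 0, 0], [0, 0, 0], [0, 0.015, -0.04], [0, 0.015, -0.05], [0, 0.015, -0.05], [0, 0.015, -0.05], [0, 0.015, -0.05], [0, 0.015, -0.05]], dr=[[1, 0, 0], [1, 0, 0], [1, 0, 0], [0.5, 0, 0], [0, 0, 0], [0, 0, 0], [0, 0, 0], [0, 0, 0], [0, 0, 0], [0, 0, 0]])

```text
time: 27.85
tool_pos: [0.5251, 0.299, 0.4193]
tool_rot: [1.295, 1.57, -0.032]
contact_force: [1.0, -1.1, 0.9]
finger_gap: 0.0596
```

Request:
servo_tool(fingers=[-0.3, -0.3, -0.3, -0.3, -0.3, -0.3, -0.3, -0.3, -0.3, -0.3], translation=[[0, 0.013, -0.05], [0, 0.01, -0.02], [0.03, 0, 0], [0.03, 0, 0], [0.02, 0, 0], [0.018, 0, 0], [0, 0, 0], [0, 0, 0], [0, 0, 0], [0, 0, 0]], dr=[[0, 0, 0], [0, 0, 0], [0, 0, 0], [0, 0, 0], [0, 0, 0], [0, 0, 0], [0, 0, 0], [0, 0, 0], [0, 0, 0], [0, 0, 0]])

```text
time: 28.85
tool_pos: [0.5309, 0.3698, 0.3227]
tool_rot: [1.74, 1.568, 0.413]
contact_force: [0.4, 0.5, -0.4]
finger_gap: 0.0596
```

```bash
python3 - <<'E'
from h import *
plan((.530,.383,.046),104,use=1)
snap('scene','k')
cv2.imwrite('pics/k.png',cv2.resize(cv2.imread('pics/k_scene.png')[220:360,240:390],None,fx=4,fy=4,interpolation=3))
E
```

```text
turns u8 x: [np.float64(22.5), np.float64(-0.0)] use 1
t 28.9 shift [ 0.1057  0.0023 -0.013 ] world d [-0.0009  0.0132 -0.1057] F [ 0.3586  0.5324 -0.4191] gap 0.059582619595252365 q6 1.75
```

View pics/k.png

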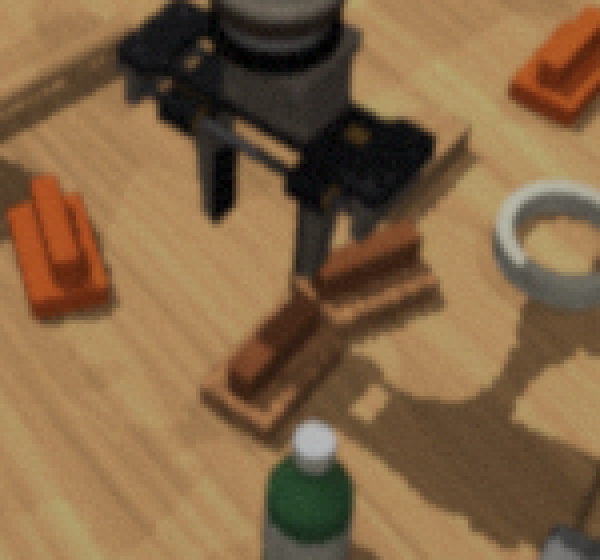

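Request:
servo_tool(fingers=[-0.3, -0.3, -0.3, -0.3, -0.3, -0.3, -0.3, -0.3, -0.3, -0.3], translation=[[0, 0.002, -0.013], [0.02, 0, 0], [0.02, 0, 0], [0.02, 0, 0], [0.02, 0, 0], [0.015, 0, 0], [0.01, 0, 0], [0, 0, 0], [0, 0, 0], [0, 0, 0]], dr=[[0, 0, 0], [0, 0, 0], [0, 0, 0], [0, 0, 0], [0, 0, 0], [0, 0, 0], [0, 0, 0], [0, 0, 0], [0, 0, 0], [0, 0, 0]])

```text
time: 29.9
tool_pos: [0.5297, 0.3833, 0.2174]
tool_rot: [1.778, 1.568, 0.451]
contact_force: [-0.6, 0.5, 0.1]
finger_gap: 0.0594
```

Request:
servo_tool(fingers=[1, 1, 1, 1, 1, 1, 1, 1, 1, 1], translation=[[0, 0, 0], [0, 0, 0], [0, 0, 0], [0, 0, 0], [0, 0, 0], [0, 0, 0], [0, 0, 0], [-0.01, 0, 0], [-0.02, 0, 0], [-0.03, 0, 0]], dr=[[0, 0, 0], [0, 0, 0], [0, 0, 0], [0, 0, 0], [0, 0, 0], [0, 0, 0], [0, 0, 0], [0, 0, 0], [0, 0, 0], [0, 0, 0]])

```text
time: 30.9
tool_pos: [0.5284, 0.3825, 0.2749]
tool_rot: [-1.349, 1.566, -2.676]
contact_force: [0.4, 0.6, -1.1]
finger_gap: 0.0198
```

```bash
python3 - <<'E'
from h import *
plan(slot(.023,.058,.26),CY,use=0)
E
```

```text
turns u8 x: [np.float64(-9.19), np.float64(13.31)] use 0
t 30.9 shift [-0.1561 -0.5388 -0.0174] world d [-0.0408 -0.5375  0.1561] F [ 0.3949  0.5718 -1.1131] gap 0.019764354046967483 q6 1.77
```

Request:
servo_tool(fingers=[1, 1, 1, 1, 1, 1, 1, 1, 1, 1], translation=[[-0.02, 0, 0], [-0.02, 0, 0], [-0.02, 0, 0], [-0.02, 0, 0], [-0.02, 0, 0], [-0.02, 0, 0], [-0.02, 0, 0], [-0.015, 0, 0], [0, 0, 0], [0, 0, 0]], dr=[[-1, 0, 0], [-1, 0, 0], [-1, 0, 0], [-1, 0, 0], [-1, 0, 0], [-1, 0, 0], [-1, 0, 0], [-1, 0, 0], [-1, 0, 0], [-0.19, 0, 0]])

```text
time: 31.9
tool_pos: [0.5291, 0.3829, 0.4321]
tool_rot: [0.357, 1.57, 0.315]
contact_force: [-0.5, 0.2, -1.9]
finger_gap: 0.0198
```

Request:
servo_tool(fingers=[1, 1, 1, 1, 1, 1, 1, 1, 1, 1], translation=[[0, -0.05, -0.01], [0, -0.05, -0.007], [0, -0.05, 0], [0, -0.05, 0], [0, -0.05, 0], [0, -0.05, 0], [0, -0.05, 0], [0, -0.05, 0], [0, -0.05, 0], [0, -0.05, 0]], dr=[[0, 0, 0], [0, 0, 0], [0, 0, 0], [0, 0, 0], [0, 0, 0], [0, 0, 0], [0, 0, 0], [0, 0, 0], [0, 0, 0], [0, 0, 0]])

```text
time: 32.9
tool_pos: [0.4898, -0.1162, 0.4309]
tool_rot: [2.683, 1.57, 2.637]
contact_force: [0.3, 0.3, -2.0]
finger_gap: 0.0196
```

```bash
python3 - <<'E'
from h import *
plan(slot(.023,.058,.0575),CY,use=0)
E
```

```text
turns u8 x: [np.float64(-0.02), np.float64(22.48)] use 0
t 32.9 shift [ 0.2024 -0.0389 -0.0006] world d [-0.0023 -0.0388 -0.2024] F [ 0.2717  0.2996 -2.0293] gap 0.01957738687885424 q6 -0.43
```

Request:
servo_tool(fingers=[1, 1, 1, 1, 1, 1, 1, 1, 1, 1], translation=[[0, -0.035, 0], [0.02, 0, 0], [0.03, 0, 0], [0.03, 0, 0], [0.03, 0, 0], [0.03, 0, 0], [0.025, 0, 0], [0.02, 0, 0], [0.01, 0, 0], [0.006, 0, 0]], dr=[[0, 0, 0], [0, 0, 0], [0, 0, 0], [0, 0, 0], [0, 0, 0], [0, 0, 0], [0, 0, 0], [0, 0, 0], [0, 0, 0], [0, 0, 0]])

```text
time: 33.9
tool_pos: [0.4918, -0.156, 0.2431]
tool_rot: [-1.582, 1.552, -1.624]
contact_force: [-40.9, -13.9, 94.8]
finger_gap: 0.0202
```

Request:
servo_tool(fingers=[1, 0.2, 0.2, 0.2, 0.2, 0.2, 0.2, 0.2, 0.2, 0.2], translation=[[0, 0, 0], [0, 0, 0], [0, 0, 0], [0, 0, 0], [0, 0, 0], [0, 0, 0], [-0.01, 0, 0], [-0.03, 0, 0], [-0.04, 0, 0], [-0.04, 0, 0]], dr=[[0, 0, 0], [0, 0, 0], [0, 0, 0], [0, 0, 0], [0, 0, 0], [0, 0, 0], [0, 0, 0], [0, 0, 0], [0, 0, 0], [0, 0, 0]])

```text
time: 34.9
tool_pos: [0.4885, -0.1488, 0.3508]
tool_rot: [2.521, 1.568, 2.475]
contact_force: [0.3, -1.1, 0.2]
finger_gap: 0.0366
```

Request:
servo_tool(fingers=[0.2, 0.2, -0.3, -0.3, -0.3, -0.3, -0.3, -0.3, -0.3, -0.3], translation=[[-0.04, 0, 0], [-0.04, 0.03, -0.01], [0, 0.05, -0.01], [0, 0.05, -0.01], [0, 0.05, -0.01], [0, 0.05, -0.01], [0, 0, 0], [0, 0, 0], [0, 0, 0], [0, 0, 0]], dr=[[0, 0, 0], [0, 0, 0], [0, 0, 0], [1, 0, 0], [1, 0, 0], [1, 0, 0], [1, 0, 0], [1, 0, 0], [1, 0, 0], [0, 0, 0]])

```text
time: 35.9
tool_pos: [0.4695, 0.0649, 0.429]
tool_rot: [-2.619, 1.569, 2.822]
contact_force: [-0.4, 0.4, 0.7]
finger_gap: 0.0598
```

```bash
python3 - <<'E'
from h import *
plan((.4355,.3645,.15),79.5,use=1)
snap('scene','l');snap('top','l')
a=cv2.imread('pics/l_scene.png')[80:380,100:400];b=cv2.imread('pics/l_top.png')[100:400,150:450]
cv2.imwrite('pics/l.png',cv2.resize(np.hstack([a,b]),None,fx=1.33,fy=1.33,interpolation=3))
E
```

```text
turns u8 x: [np.float64(-15.97), np.float64(6.53)] use 1
t 35.9 shift [ 0.108  -0.0881 -0.2884] world d [-0.034   0.2996 -0.108 ] F [-0.3989  0.3858  0.6877] gap 0.05983687613381357 q6 0.72
```

View pics/l.png

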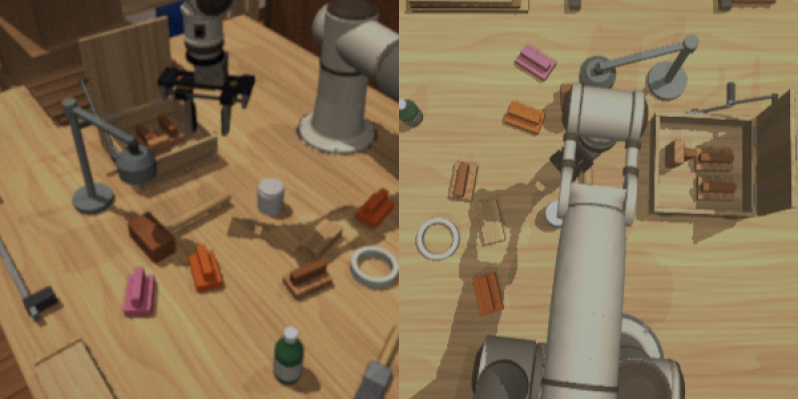

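```bash
python3 - <<'E'
from h import *
a=cv2.resize(cv2.imread('pics/l_top.png')[175:275,330:440],None,fx=5,fy=5,interpolation=3);b=cv2.resize(cv2.imread('pics/l_scene.png')[145:245,165:275],None,fx=5,fy=5,interpolation=3)
cv2.imwrite('pics/l1.png',a);cv2.imwrite('pics/l2.png',b)
E
```

```text
(no output)
```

View pics/l1.png

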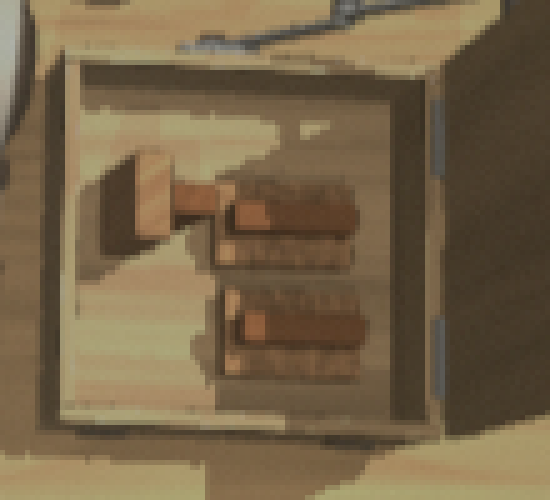

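View pics/l2.png

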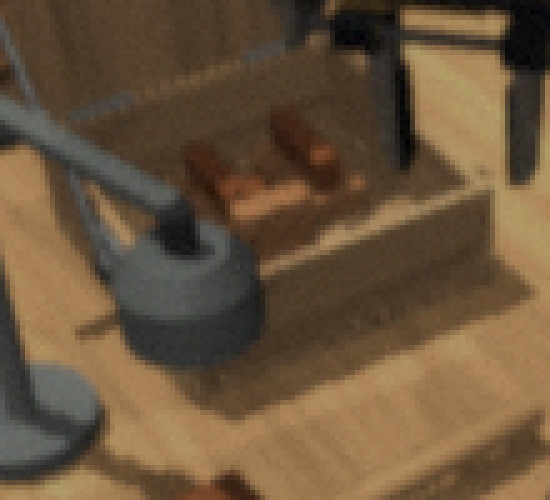

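```bash
python3 - <<'E'
from h import *
g=lambda x,y,z:px2w('top',330+(x+.5)/5-.5,175+(y+.5)/5-.5,z)
for z in (.1,.034): 
  print(z,[g(*c,z)[:2] for c in((137,153),(172,150),(137,238),(172,238))])
print([g(*c,.095)[:2] for c in((172,183),(215,183),(172,216),(215,216))])
h=lambda x,y,z:px2w('scene',165+(x+.5)/5-.5,145+(y+.5)/5-.5,z)
print('scene cork top',[h(*c,.1)[:2] for c in((232,203),(240,222),(303,180),(312,198))])
print('blk2 end',g(268,217,.064),g(270,328,.064))
E
```

```text
0.1 [array([ 0.5171, -0.1414]), array([ 0.519 , -0.1635]), array([ 0.4632, -0.1395]), array([ 0.4631, -0.1614])]
0.034 [array([ 0.5302, -0.1548]), array([ 0.5322, -0.178 ]), array([ 0.4737, -0.1528]), array([ 0.4737, -0.1758])]
[array([ 0.4989, -0.1638]), array([ 0.4989, -0.1909]), array([ 0.4779, -0.163 ]), array([ 0.4778, -0.1901])]
scene cork top [array([ 0.5141, -0.1632]), array([ 0.52  , -0.1412]), array([ 0.4622, -0.1573]), array([ 0.4677, -0.1357])]
blk2 end [ 0.4824 -0.2315  0.064 ] [ 0.4109 -0.2296  0.064 ]
```

```bash
python3 - <<'E'
from h import *
plan((.4885,-.178,.25),-2,use=0)
E
```

```text
turns u8 x: [np.float64(-5.76), np.float64(16.74)] use 0
t 36.0 shift [ 0.0081 -0.2418  0.0273] world d [ 0.0188 -0.2426 -0.0081] F [-0.3894  0.4001  0.4186] gap 0.06011469218856699 q6 0.72
```

Request:
servo_tool(fingers=[-0.2, -0.2, -0.2, -0.2, -0.2, -0.2, -0.2, -0.2, -0.2, -0.2], translation=[[0, 0, 0], [0, 0, 0], [0, 0, 0], [0, 0, 0], [0, 0, 0], [0, 0, 0], [0, -0.05, 0.008], [0, -0.05, 0.008], [0, -0.05, 0.007], [0, -0.05, 0.004]], dr=[[-1, 0, 0], [-1, 0, 0], [-1, 0, 0], [-1, 0, 0], [-1, 0, 0], [-0.76, 0, 0], [0, 0, 0], [0, 0, 0], [0, 0, 0], [0, 0, 0]])

```text
time: 37.0
tool_pos: [0.4892, -0.1363, 0.4293]
tool_rot: [0.816, 1.57, 0.781]
contact_force: [2.2, -0.8, 0.3]
finger_gap: 0.055
```

Request:
servo_tool(fingers=[-0.2, -0.2, -0.2, -0.2, -0.2, -0.2, -0.2, -0.2, -0.2, -0.2], translation=[[0, -0.04, 0], [0.02, 0, 0], [0.02, 0, 0], [0.02, 0, 0], [0.02, 0, 0], [0, 0, 0], [0, 0, 0], [0, 0, 0], [0, 0, 0], [0, 0, 0]], dr=[[0, 0, 0], [0, 0, 0], [0, 0, 0], [0, 0, 0], [0, 0, 0], [0, 0, 0], [0, 0, 0], [0, 0, 0], [0, 0, 0], [0, 0, 0]])

```text
time: 38.0
tool_pos: [0.4882, -0.1745, 0.3502]
tool_rot: [-0.546, 1.569, -0.582]
contact_force: [0.9, -0.8, -0.1]
finger_gap: 0.0549
```

```bash
python3 - <<'E'
from h import *
plan((.4885,-.178,.075),-2,use=0)
b=cv2.resize(snap('scene','m')[105:245,165:285],None,fx=4.5,fy=4.5,interpolation=3)
cv2.imwrite('pics/m1.png',b)
E
```

```text
turns u8 x: [np.float64(-0.01), np.float64(22.49)] use 0
t 38.0 shift [ 0.1042 -0.0035  0.0004] world d [ 0.0003 -0.0035 -0.1042] F [ 0.9145 -0.8019 -0.102 ] gap 0.05491170281523245 q6 -0.54
```

View pics/m1.png

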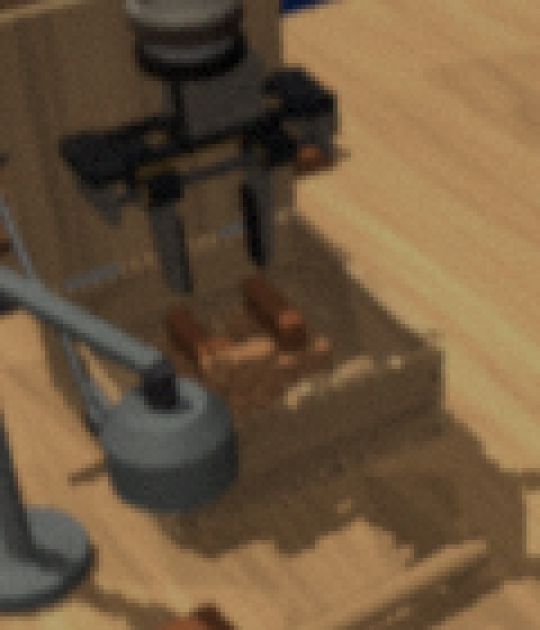

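```bash
cat >> h.py <<'E'
def tri(ps,pt):
    A=[];o=[]
    r=[]
    for n,p in(('scene',ps),('top',pt)):
        c=-P[n]['R'].T@P[n]['t']; d=px2w(n,*p,0)-c; d/=np.linalg.norm(d); r.append((c,d))
    M=sum(np.eye(3)-np.outer(d,d) for c,d in r); b=sum((np.eye(3)-np.outer(d,d))@c for c,d in r)
    X=np.linalg.solve(M,b); return X,[np.linalg.norm((np.eye(3)-np.outer(d,d))@(X-c)) for c,d in r]
E
python3 - <<'E'
from h import *
q=lambda x,y,o,s:(o[0]+(x+.5)/s-.5,o[1]+(y+.5)/s-.5)
print('knob tip',tri(q(110,328,(130,85),3.7),q(293,176,(320,115),3.7)))
print('knob base',tri(q(160,317,(130,85),3.7),q(293,232,(320,115),3.7)))
print('upper end',tri(q(123,205,(130,85),3.7),q(417,212,(320,115),3.7)))
print('pivot',tri(q(212,423,(130,85),3.7),q(195,255,(320,115),3.7)))
im=cv2.imread('pics/h_scene.png'); cv2.imwrite('pics/n1.png',cv2.resize(im[110:230,140:240],None,fx=6,fy=5 if 0 else 6,interpolation=cv2.INTER_CUBIC)[:600])
im=cv2.imread('pics/l_top.png'); cv2.imwrite('pics/n2.png',cv2.resize(im[145:205,355:445],None,fx=8,fy=8,interpolation=cv2.INTER_CUBIC))
E
```

```text
knob tip (array([ 0.6447, -0.2676,  0.1448]), [np.float64(0.0011536621245595636), np.float64(0.0011536621245595807)])
knob base (array([ 0.5979, -0.267 ,  0.1378]), [np.float64(0.0007718592474607075), np.float64(0.0007718592474608958)])
upper end (array([ 0.5896, -0.3396,  0.2194]), [np.float64(0.002977283105186053), np.float64(0.0029772831051863373)])
pivot (array([ 0.5956, -0.2016,  0.0554]), [np.float64(0.002707766076364123), np.float64(0.0027077660763641436)])
```

View pics/n1.png

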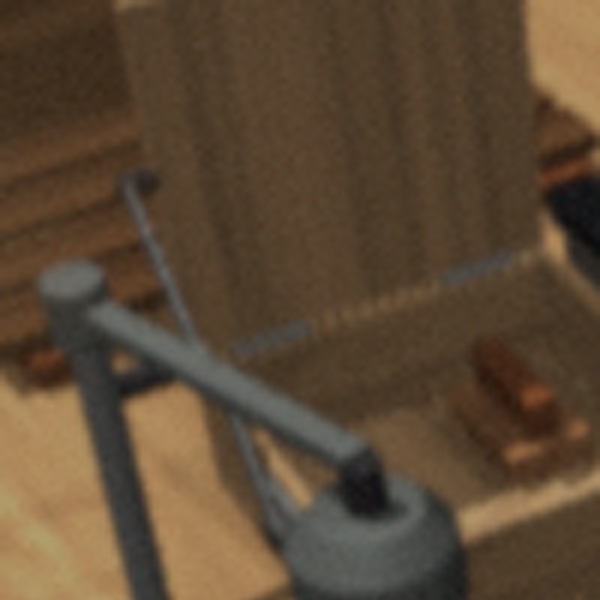

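View pics/n2.png

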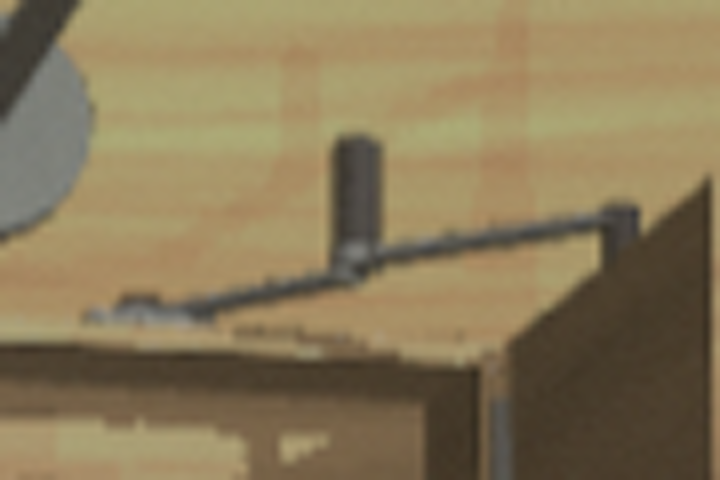

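Request:
servo_tool(fingers=[-0.2, -0.2, -0.2, -0.2, -0.2, -0.2, -0.2, -0.2, -0.2, -0.2], translation=[[0.02, -0.003, 0], [0.02, 0, 0], [0.02, 0, 0], [0.02, 0, 0], [0.014, 0, 0], [0.01, 0, 0], [0, 0, 0], [0, 0, 0], [0, 0, 0], [0, 0, 0]], dr=[[0, 0, 0], [0, 0, 0], [0, 0, 0], [0, 0, 0], [0, 0, 0], [0, 0, 0], [0, 0, 0], [0, 0, 0], [0, 0, 0], [0, 0, 0]])

```text
time: 39.05
tool_pos: [0.4882, -0.1776, 0.2462]
tool_rot: [-0.539, 1.569, -0.576]
contact_force: [-0.6, -0.5, -0.6]
finger_gap: 0.0554
```

Request:
servo_tool(fingers=[1, 1, 1, 1, 1, 1, 1, 1, 1, 1], translation=[[0, 0, 0], [0, 0, 0], [0, 0, 0], [0, 0, 0], [0, 0, 0], [0, 0, 0], [0, 0, 0], [-0.01, 0, 0], [-0.02, 0, 0], [-0.03, 0, 0]], dr=[[0, 0, 0], [0, 0, 0], [0, 0, 0], [0, 0, 0], [0, 0, 0], [0, 0, 0], [0, 0, 0], [0, 0, 0], [0, 0, 0], [0, 0, 0]], newtons=50)

```text
time: 40.05
tool_pos: [0.487, -0.1769, 0.3046]
tool_rot: [2.623, 1.566, 2.587]
contact_force: [-0.4, 0.3, -1.9]
finger_gap: 0.0197
```

Request:
servo_tool(fingers=[1, 1, 1, 1, 1, 1, 1, 1, 1, 1], translation=[[-0.03, 0, 0], [-0.03, 0, 0], [-0.03, 0, 0], [0, 0.02, 0], [0, 0.04, 0], [0, 0.04, 0], [0, 0.04, 0], [0, 0.04, 0], [0, 0.02, 0], [0, 0, 0]], dr=[[0, 0, 0], [0, 0, 0], [0, 0, 0], [0, 0, 0], [0, 0, 0], [0, 0, 0], [0, 0, 0], [0, 0, 0], [0, 0, 0], [0, 0, 0]])

```text
time: 41.05
tool_pos: [0.4947, 0.0247, 0.3955]
tool_rot: [2.311, 1.57, 2.278]
contact_force: [0.5, -0.5, -1.8]
finger_gap: 0.0199
```

```bash
python3 - <<'E'
from h import *
plan((.48,.17,.075),-2,use=0)
b=cv2.resize(snap('scene','n')[80:300,150:370],None,fx=2.7,fy=2.7,interpolation=3)
cv2.imwrite('pics/n3.png',b)
E
```

```text
turns u8 x: [np.float64(0.02), np.float64(-22.48)] use 0
t 41.0 shift [ 0.1495  0.1447 -0.0197] world d [-0.0147  0.1453 -0.1495] F [ 0.4823 -0.4906 -1.7643] gap 0.019851669214238924 q6 -0.16
```

View pics/n3.png

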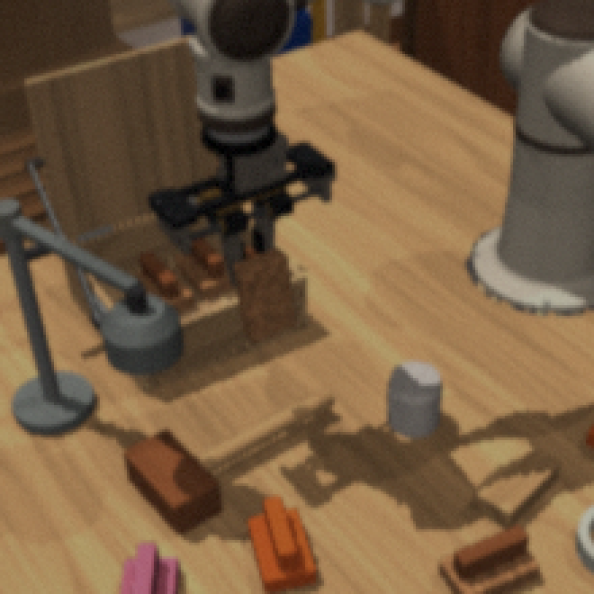

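Request:
servo_tool(fingers=[1, 1, 1, 1, 1, 1, 1, 1, 1, 1], translation=[[0, 0.03, -0.02], [0, 0.04, 0], [0, 0.04, 0], [0, 0.035, 0], [0.02, 0, 0], [0.03, 0, 0], [0.03, 0, 0], [0.03, 0, 0], [0.02, 0, 0], [0.01, 0, 0]], dr=[[0, 0, 0], [0, 0, 0], [0, 0, 0], [0, 0, 0], [0, 0, 0], [0, 0, 0], [0, 0, 0], [0, 0, 0], [0, 0, 0], [0, 0, 0]])

```text
time: 42.1
tool_pos: [0.48, 0.1667, 0.2532]
tool_rot: [-2.877, 1.567, -2.915]
contact_force: [-1.0, 0.1, -1.7]
finger_gap: 0.0197
```

Request:
servo_tool(fingers=[1, 1, 1, 1, 1, -0.2, -0.2, -0.2, -0.2, -0.2], translation=[[0.008, 0, 0], [0.006, 0, 0], [0.003, 0, 0], [0, 0, 0], [0, 0, 0], [0, 0, 0], [0, 0, 0], [0, 0, 0], [0, 0, 0], [0, 0, 0]], dr=[[0, 0, 0], [0, 0, 0], [0, 0, 0], [0, 0, 0], [0, 0, 0], [0, 0, 0], [0, 0, 0], [0, 0, 0], [0, 0, 0], [0, 0, 0]])

```text
time: 43.1
tool_pos: [0.4805, 0.1681, 0.2384]
tool_rot: [0.256, 1.571, 0.22]
contact_force: [0.0, -0.2, 0.2]
finger_gap: 0.0547
```

Request:
servo_tool(fingers=[-0.2, -0.2, -0.2, -0.2, -0.2, 1, 1, 1, 1, 1], translation=[[-0.02, 0, 0], [-0.03, 0, 0], [-0.03, -0.01, 0], [0, -0.02, 0], [0, -0.02, 0], [0, 0, 0], [0, 0, 0], [0, 0, 0], [0, 0, 0], [0, 0, 0]], dr=[[0, 0, 0], [0, 0, 0], [0, 0, 0], [0, 0, 0], [0, 0, 0], [0, 0, 0], [0, 0, 0], [0, 0, 0], [0, 0, 0], [0, 0, 0]])

```text
time: 44.1
tool_pos: [0.4786, 0.1186, 0.3181]
tool_rot: [2.963, 1.57, 2.928]
contact_force: [-0.0, 0.4, 0.1]
finger_gap: 0.0175
```

```bash
python3 - <<'E'
from h import *
plan((.48,.12,.08),-2,ahead=.19,use=0)
b=cv2.resize(snap('scene','p')[80:300,180:400],None,fx=2.7,fy=2.7,interpolation=3)
cv2.imwrite('pics/p1.png',b)
E
```

```text
turns u8 x: [np.float64(-0.01), np.float64(22.49)] use 0
t 44.1 shift [0.0481 0.0014 0.0014] world d [ 0.0014  0.0014 -0.0481] F [-0.0349  0.3751  0.0959] gap 0.017546762350165702 q6 0.03
```

View pics/p1.png

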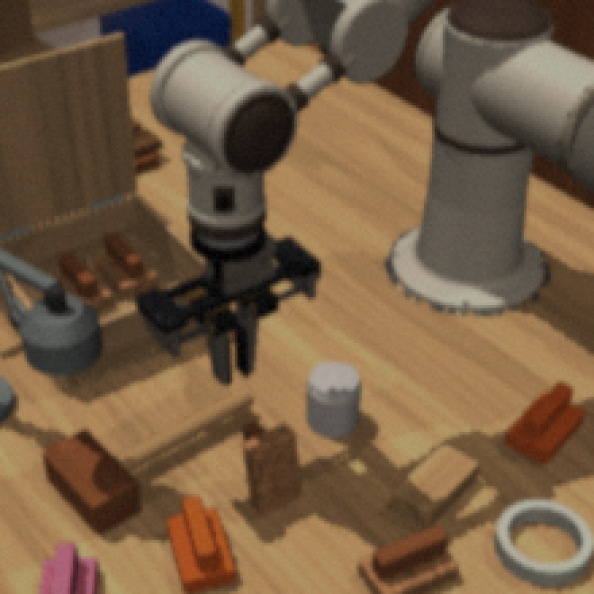

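Request:
servo_tool(fingers=[1, 1, 1, 1, 1, 1, 1, 1, 1, 1], translation=[[0.02, 0, 0], [0.02, 0, 0], [0.013, 0, 0], [0, 0, 0], [0, 0.01, 0], [0, 0.01, 0], [0, 0.007, 0], [0, 0.007, 0], [0, 0.007, 0], [0, 0.007, 0]], dr=[[0, 0, 0], [0, 0, 0], [0, 0, 0], [0, 0, 0], [0, 0, 0], [0, 0, 0], [0, 0, 0], [0, 0, 0], [0, 0, 0], [0, 0, 0]])

```text
time: 45.15
tool_pos: [0.4805, 0.1668, 0.2655]
tool_rot: [-0.036, 1.57, -0.073]
contact_force: [-0.2, -0.4, 0.1]
finger_gap: 0.0008
```

Request:
servo_tool(fingers=[1, 1, 1, 1, 1, 1, 1, 1, 1, 1], translation=[[0, 0.006, 0], [0, 0.006, 0], [0, 0.006, 0], [0, 0, 0], [0, 0, 0], [0, 0, 0], [0, 0, 0], [-0.03, 0, 0], [-0.03, 0, 0], [-0.03, 0, 0]], dr=[[0, 0, 0], [0, 0, 0], [0, 0, 0], [0, 0, 0], [0, 0, 0], [0, 0, 0], [0, 0, 0], [0, 0, 0], [0, 0, 0], [0, 0, 0]])

```text
time: 46.15
tool_pos: [0.4809, 0.1838, 0.3562]
tool_rot: [-2.979, 1.57, -3.016]
contact_force: [0.6, -0.6, -0.5]
finger_gap: 0.0004
```

```bash
python3 - <<'E'
from h import *
plan((.48,.12,.08),-2,ahead=.19,use=0)
b=cv2.resize(snap('scene','q')[180:330,230:380],None,fx=4,fy=4,interpolation=3)
cv2.imwrite('pics/q1.png',b)
b=cv2.resize(snap('top','q')[175:285,165:295],None,fx=5,fy=5,interpolation=3)
cv2.imwrite('pics/q2.png',b)
E
```

```text
turns u8 x: [np.float64(-0.01), np.float64(22.49)] use 0
t 46.1 shift [ 0.0862 -0.0638  0.0013] world d [-0.0009 -0.0638 -0.0862] F [ 0.5731 -0.616  -0.5362] gap 0.0004286178726895603 q6 0.17
```

View pics/q1.png

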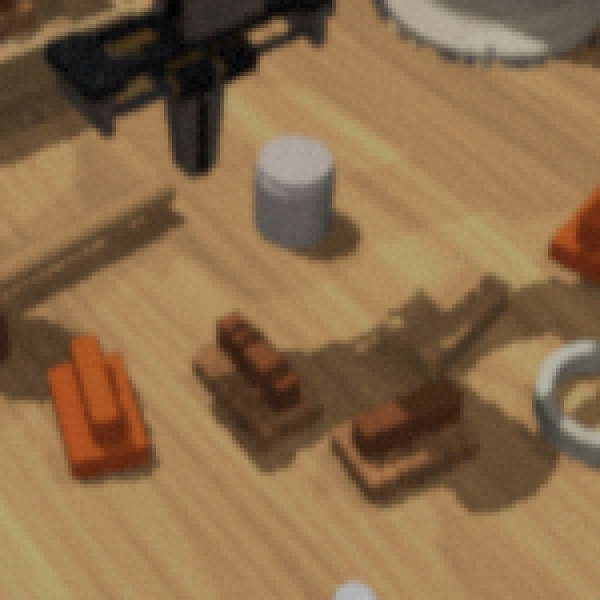

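View pics/q2.png

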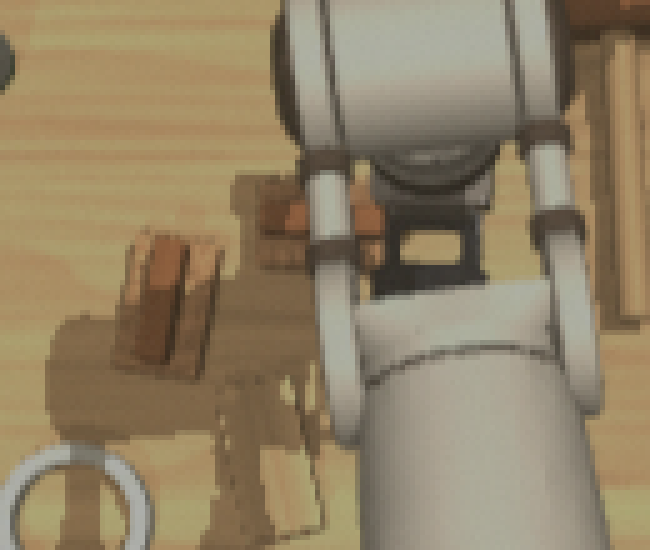

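```bash
python3 - <<'E'
from h import *
h=lambda x,y,z:px2w('scene',230+(x+.5)/4-.5,180+(y+.5)/4-.5,z)
a=h(231,322,.054);b=h(287,383,.054);print(a,b,(a+b)/2,np.linalg.norm(a-b),np.degrees(np.arctan2(b[1]-a[1],b[0]-a[0])))
c=(a+b)/2
plan((.478,.255,.046),0,use=0)
from ov import *
ov('q','scene',(230,180),(150,150),4,'pics/q3.png',[(c[0],c[1],88)])
ov('q','top',(165,175),(130,110),5,'pics/q4.png',[(c[0],c[1],88)])
E
```

```text
[0.4852 0.2304 0.054 ] [0.4881 0.2993 0.054 ] [0.4866 0.2649 0.054 ] 0.06900156443290262 87.60725799216019
turns u8 x: [np.float64(-0.26), np.float64(22.24)] use 0
t 46.2 shift [ 0.1431  0.0709 -0.0045] world d [-0.0045  0.0709 -0.1431] F [ 0.868  -0.2132  0.3264] gap 0.0004779087547095686 q6 0.17
```

View pics/q3.png

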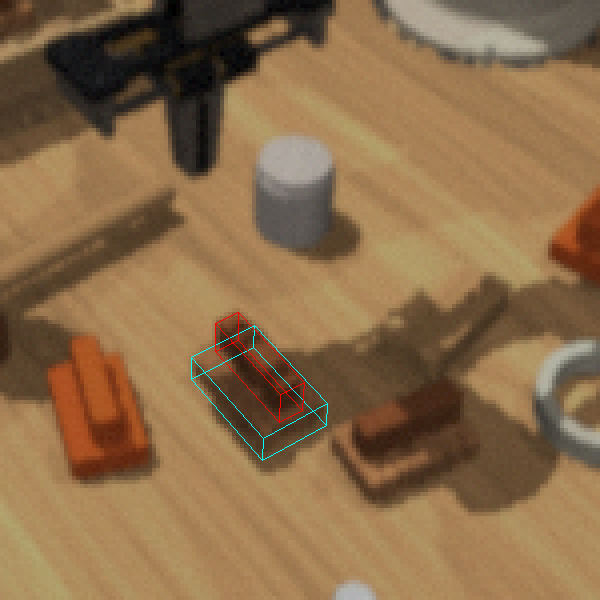

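View pics/q4.png

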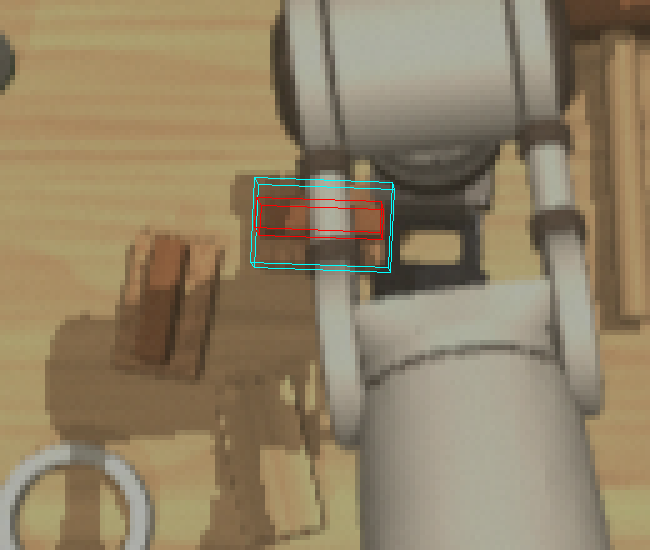

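Request:
servo_tool(fingers=[-0.3, -0.3, -0.3, -0.3, -0.3, -0.3, -0.3, -0.3, -0.3, -0.3], translation=[[0, 0.03, 0.002], [0, 0.04, 0], [0, 0.008, 0], [0, 0, 0], [0, 0, 0], [0, 0, 0], [0.03, 0, 0], [0.03, 0, 0], [0.02, 0, 0], [0, 0, 0]], dr=[[0, 0, 0], [0, 0, 0], [0, 0, 0], [0, 0, 0], [0, 0, 0], [0, 0, 0], [0, 0, 0], [0, 0, 0], [0, 0, 0], [0, 0, 0]])

```text
time: 47.25
tool_pos: [0.4846, 0.2606, 0.272]
tool_rot: [-2.795, 1.564, -2.833]
contact_force: [-0.3, 0.2, -0.2]
finger_gap: 0.0596
```

```bash
python3 - <<'E'
from h import *
plan((.486,.262,.0455),-2,use=0)
b=cv2.resize(snap('scene','r')[180:330,230:380],None,fx=4,fy=4,interpolation=3)
cv2.imwrite('pics/r1.png',b)
E
```

```text
turns u8 x: [np.float64(-0.02), np.float64(22.48)] use 0
t 47.2 shift [0.0555 0.0015 0.0014] world d [ 0.0014  0.0014 -0.0555] F [-0.2967  0.1613 -0.1852] gap 0.0595660978357953 q6 0.31
```

View pics/r1.png

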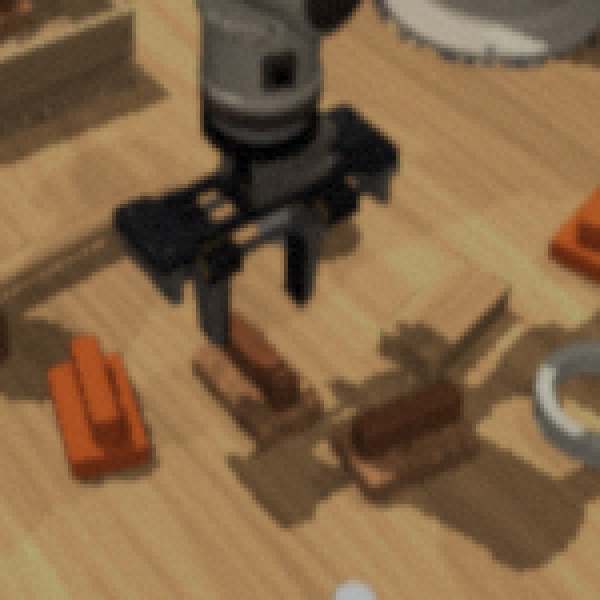

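Good; descend, grip, lift, then look at the hold before placing.

Request:
servo_tool(fingers=[-0.3, -0.3, -0.3, -0.3, -0.3, -0.3, -0.3, -0.3, -0.3, -0.3], translation=[[0.015, 0, 0], [0.015, 0, 0], [0.012, 0, 0], [0.008, 0, 0], [0.005, 0, 0], [0, 0, 0], [0, 0, 0], [0, 0, 0], [0, 0, 0], [0, 0, 0]], dr=[[0, 0, 0], [0, 0, 0], [0, 0, 0], [0, 0, 0], [0, 0, 0], [0, 0, 0], [0, 0, 0], [0, 0, 0], [0, 0, 0], [0, 0, 0]])

```text
time: 48.3
tool_pos: [0.486, 0.262, 0.2206]
tool_rot: [0.291, 1.57, 0.255]
contact_force: [-0.6, 0.5, 0.0]
finger_gap: 0.0599
```

Request:
servo_tool(fingers=[1, 1, 1, 1, 1, 1, 1, 1, 1, 1], translation=[[0, 0, 0], [0, 0, 0], [0, 0, 0], [0, 0, 0], [0, 0, 0], [0, 0, 0], [0, 0, 0], [-0.01, 0, 0], [-0.02, 0, 0], [-0.03, 0, 0]], dr=[[0, 0, 0], [0, 0, 0], [0, 0, 0], [0, 0, 0], [0, 0, 0], [0, 0, 0], [0, 0, 0], [0, 0, 0], [0, 0, 0], [0, 0, 0]])

```text
time: 49.3
tool_pos: [0.485, 0.2617, 0.2797]
tool_rot: [-2.826, 1.567, -2.863]
contact_force: [-0.2, 0.7, -0.6]
finger_gap: 0.0196
```

Request:
servo_tool(fingers=[1, 1, 1, 1, 1, 1, 1, 1, 1, 1], translation=[[-0.04, 0, 0], [-0.04, 0, 0], [-0.04, 0, 0], [-0.03, 0, 0], [0, -0.05, 0], [0, -0.05, 0], [0, -0.05, 0], [0, -0.05, 0], [0, -0.05, 0], [0, -0.05, 0]], dr=[[0, 0, 0], [0, 0, 0], [0, 0, 0], [0, 0, 0], [0, 0, 0], [0, 0, 0], [0, 0, 0], [0, 0, 0], [0, 0, 0], [0, 0, 0]])

```text
time: 50.3
tool_pos: [0.4742, -0.0396, 0.431]
tool_rot: [-0.275, 1.57, -0.312]
contact_force: [0.6, -0.2, -2.0]
finger_gap: 0.0199
```

```bash
python3 - <<'E'
from h import *
plan(slot(.023,.058,.25),CY,use=0)
b=cv2.resize(snap('scene','s')[80:300,150:370],None,fx=2.7,fy=2.7,interpolation=3)
cv2.imwrite('pics/s1.png',b)
E
```

```text
turns u8 x: [np.float64(0.05), np.float64(-22.45)] use 0
t 50.3 shift [ 0.01   -0.1148  0.0184] world d [ 0.0134 -0.1155 -0.01  ] F [ 0.5782 -0.24   -1.9579] gap 0.01991144590294681 q6 -0.30
```

View pics/s1.png

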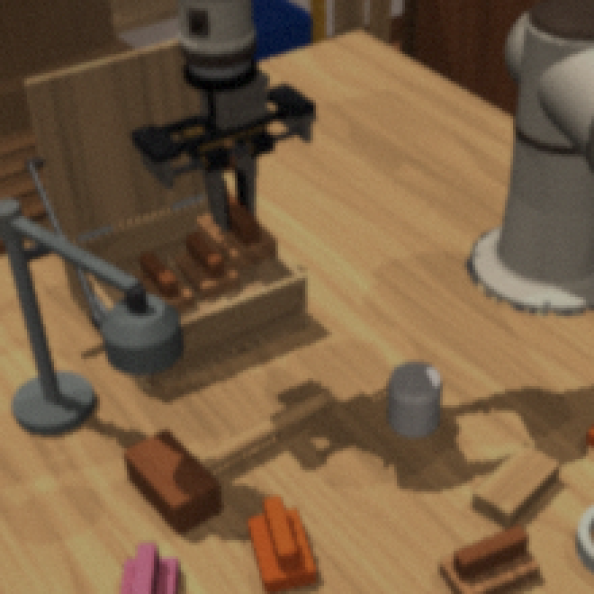

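Request:
servo_tool(fingers=[1, 1, 1, 1, 1, 1, 1, 1, 1, 1], translation=[[0, -0.04, 0.006], [0, -0.04, 0.006], [0, -0.031, 0.006], [0, 0, 0], [0.03, 0, 0], [0.03, 0, 0], [0.03, 0, 0], [0.03, 0, 0], [0.02, 0, 0], [0, 0, 0]], dr=[[0, 0, 0], [0, 0, 0], [0, 0, 0], [0, 0, 0], [0, 0, 0], [0, 0, 0], [0, 0, 0], [0, 0, 0], [0, 0, 0], [0, 0, 0]])

```text
time: 51.35
tool_pos: [0.489, -0.1497, 0.2906]
tool_rot: [-1.446, 1.568, -1.482]
contact_force: [-0.4, -1.0, -0.0]
finger_gap: 0.0196
```

```bash
python3 - <<'E'
from h import *
plan(slot(.023,.058,.061),CY,use=0)
b=cv2.resize(snap('scene','t')[90:250,130:290],None,fx=3.7,fy=3.7,interpolation=3)
cv2.imwrite('pics/t1.png',b)
E
```

```text
turns u8 x: [np.float64(0.05), np.float64(-22.45)] use 0
t 51.4 shift [ 0.0586 -0.0055 -0.0013] world d [-0.0015 -0.0054 -0.0586] F [-0.3871 -1.0153 -0.01  ] gap 0.019554114858468214 q6 -0.50
```

View pics/t1.png

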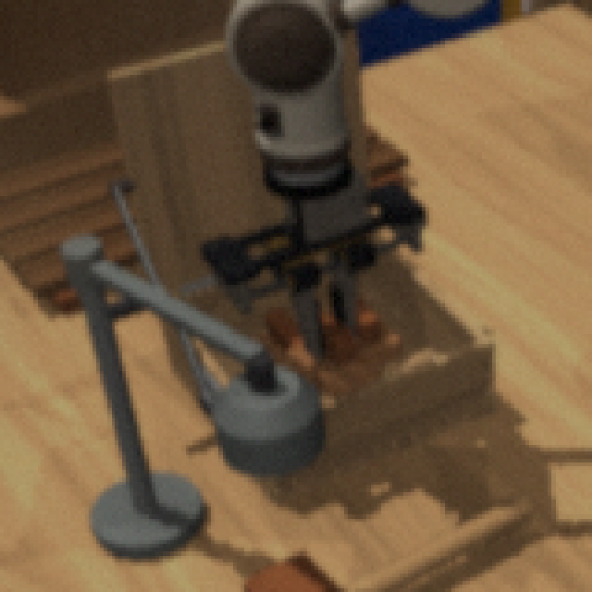

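Request:
servo_tool(fingers=[1, 1, 1, 1, 1, 1, 1, 1, 1, 1], translation=[[0, -0.005, -0.001], [0, 0, 0], [0.01, 0, 0], [0.01, 0, 0], [0.01, 0, 0], [0.01, 0, 0], [0.008, 0, 0], [0, 0, 0], [0, 0, 0], [0, 0, 0]], dr=[[0, 0, 0], [0, 0, 0], [0, 0, 0], [0, 0, 0], [0, 0, 0], [0, 0, 0], [0, 0, 0], [0, 0, 0], [0, 0, 0], [0, 0, 0]])

```text
time: 52.4
tool_pos: [0.4897, -0.1573, 0.2496]
tool_rot: [-1.131, 1.561, -1.166]
contact_force: [-13.9, -4.6, 39.5]
finger_gap: 0.0199
```

```bash
python3 - <<'E'
from h import *
plan(slot(.023,.058,.061),CY,use=0)
b=cv2.resize(snap('scene','u')[90:250,130:290],None,fx=3.7,fy=3.7,interpolation=3)
cv2.imwrite('pics/u1.png',b)
E
```

```text
turns u8 x: [np.float64(0.06), np.float64(-22.44)] use 0
t 52.4 shift [ 0.0176  0.0022 -0.0023] world d [-0.0022  0.0023 -0.0176] F [-13.8644  -4.5819  39.4818] gap 0.019862499201997737 q6 -0.51
```

View pics/u1.png

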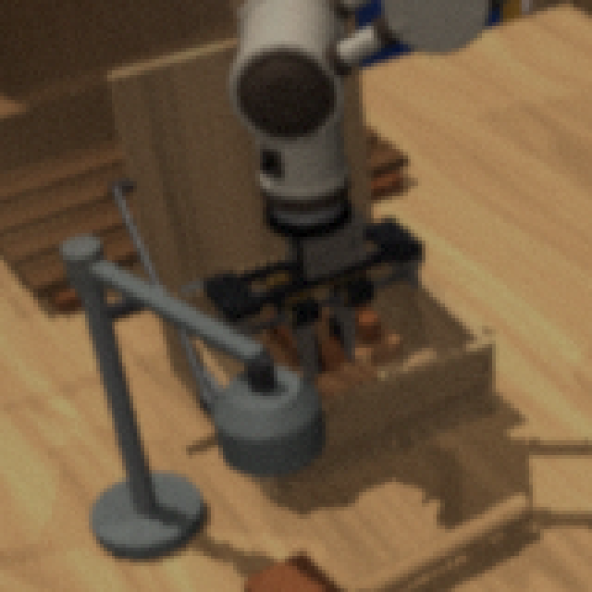

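Request:
servo_tool(fingers=[1, 1, 1, 1, 1, 1, 1, 1, 1, 1], translation=[[-0.01, 0, 0], [-0.02, 0, 0], [-0.03, 0, 0], [-0.03, 0, 0], [-0.03, 0, 0], [-0.03, 0, 0], [-0.02, 0, 0], [0, 0, 0], [0, 0, 0], [0, 0, 0]], dr=[[0, 0, 0], [0, 0, 0], [0, 0, 0], [0, 0, 0], [0, 0, 0], [0, 0, 0], [0, 0, 0], [0, 0, 0], [0, 0, 0], [0, 0, 0]])

```text
time: 53.45
tool_pos: [0.4873, -0.154, 0.4101]
tool_rot: [2.6, 1.567, 2.563]
contact_force: [-0.0, -0.5, -2.4]
finger_gap: 0.0197
```

```bash
python3 - <<'E'
from h import *
plan(slot(.053,.06,.25),CY+90,use=0)
b=cv2.resize(snap('scene','v')[60:220,130:290],None,fx=3.7,fy=3.7,interpolation=3)
cv2.imwrite('pics/v1.png',b)
E
```

```text
turns u8 x: [np.float64(-11.2), np.float64(11.3)] use 0
t 53.5 shift [-0.0109 -0.0303  0.001 ] world d [ 0.0303 -0.0004  0.0109] F [-0.0299 -0.5149 -2.357 ] gap 0.01967188494074488 q6 -0.51
```

View pics/v1.png

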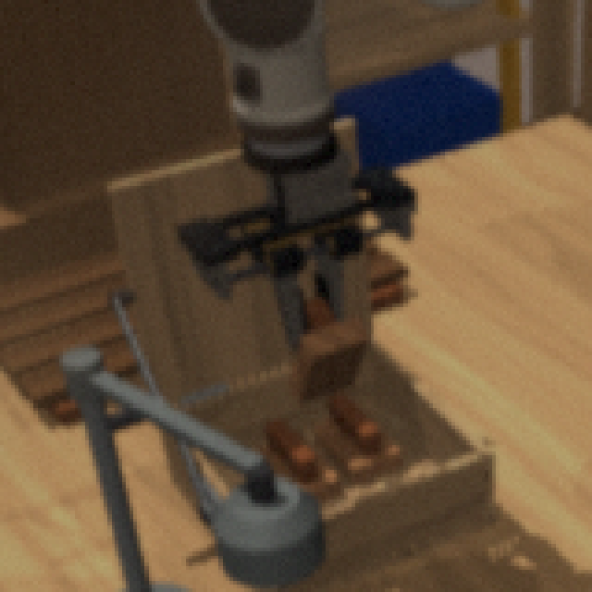

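```bash
python3 - <<'E'
from h import *
g=lambda x,y,z:px2w('top',330+(x+.5)/5-.5,175+(y+.5)/5-.5,z)
print('outer',g(64,150,.085),'inner',g(79,150,.085))
print('blocks bar ends(+y) top',g(237,215,.064),g(240,328,.064),' -y',g(357,215,.064),g(365,328,.064))
print('cork +y end',g(218,215,.034),g(224,328,.034))
print('scene rim inner? ')
b=cv2.resize(snap('top','w')[170:270,330:440],None,fx=5,fy=5,interpolation=3)
cv2.imwrite('pics/w1.png',b)
E
```

```text
outer [ 0.5221 -0.0981  0.085 ] inner [ 0.5221 -0.1076  0.085 ]
blocks bar ends(+y) top [ 0.4837 -0.2116  0.064 ] [ 0.4109 -0.2104  0.064 ]  -y [ 0.4836 -0.289   0.064 ] [ 0.4107 -0.2904  0.064 ]
cork +y end [ 0.4889 -0.2065  0.034 ] [ 0.4146 -0.2074  0.034 ]
scene rim inner?
```

View pics/w1.png

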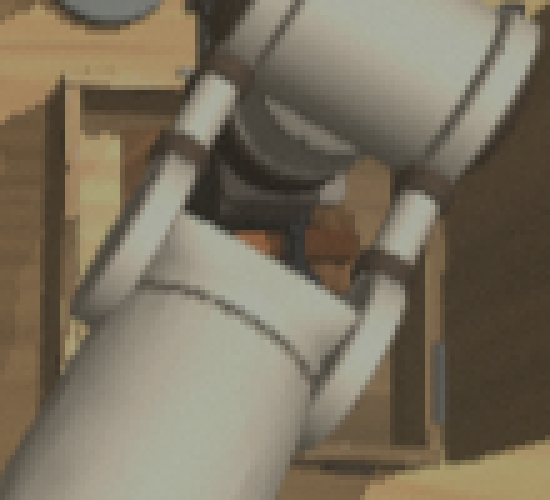

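Request:
servo_tool(fingers=[1, 1, 1, 1, 1, 1, 1, 1, 1, 1], translation=[[-0.01, 0.03, -0.01], [0, 0.04, -0.01], [0, 0.04, 0], [0, 0.04, 0], [0, 0.04, 0], [0, 0.04, 0], [0, 0.04, 0], [0, 0.04, 0], [0, 0.03, 0], [0, 0.02, 0]], dr=[[0, 0, 0], [0, 0, 0], [0, 0, 0], [0, 0, 0], [0, 0, 0], [0, 0, 0], [0, 0, 0], [0, 0, 0], [0, 0, 0], [0, 0, 0]])

```text
time: 54.55
tool_pos: [0.4803, 0.2082, 0.4211]
tool_rot: [3.13, 1.569, 3.095]
contact_force: [0.3, -0.2, -1.5]
finger_gap: 0.0195
```

Request:
servo_tool(fingers=[1, 1, 1, 1, 1, 1, 1, 1, 1, 1], translation=[[0.03, 0, 0], [0.03, 0, 0], [0.03, 0, 0], [0.03, 0, 0], [0.02, 0, 0], [0, 0, 0], [0, 0, 0], [0, 0, 0], [0, 0, 0], [0, 0, 0]], dr=[[0, 0, 0], [0, 0, 0], [0, 0, 0], [0, 0, 0], [0, 0, 0], [0, 0, 0], [0, 0, 0], [0, 0, 0], [0, 0, 0], [0, 0, 0]])

```text
time: 55.55
tool_pos: [0.4813, 0.2062, 0.2834]
tool_rot: [0.215, 1.569, 0.179]
contact_force: [-0.3, -0.4, -0.6]
finger_gap: 0.02
```

```bash
python3 - <<'E'
from h import *
plan((.48,.21,.0496),-2.5,use=0)
b=cv2.resize(snap('scene','x')[130:330,190:390],None,fx=3,fy=3,interpolation=3)
cv2.imwrite('pics/x1.png',b)
E
```

```text
turns u8 x: [np.float64(0.05), np.float64(-22.45)] use 0
t 55.5 shift [ 0.0628  0.0038 -0.0014] world d [-0.0013  0.0038 -0.0628] F [-0.2621 -0.4307 -0.5752] gap 0.02000770528164251 q6 0.21
```

View pics/x1.png

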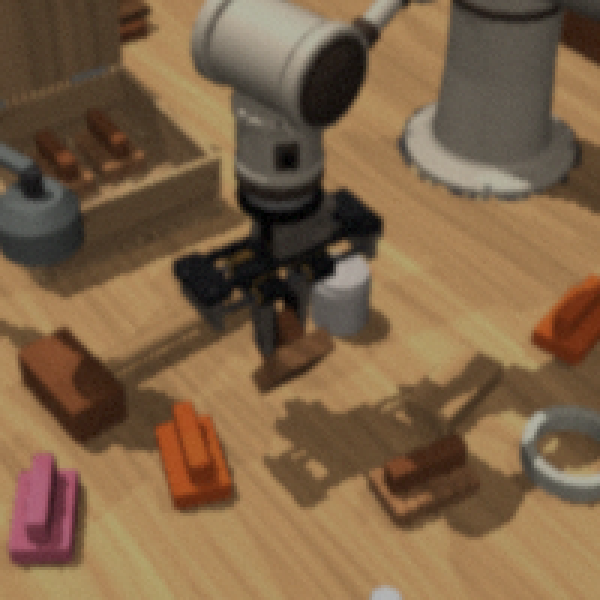

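Request:
servo_tool(fingers=[1, 1, 1, 1, 1, 1, 1, 1, 1, 1], translation=[[0, 0, 0], [0.01, 0, 0], [0.01, 0, 0], [0.01, 0, 0], [0.01, 0, 0], [0.01, 0, 0], [0.006, 0, 0], [0.004, 0, 0], [0, 0, 0], [0, 0, 0]], dr=[[0, 0, 0], [0, 0, 0], [0, 0, 0], [0, 0, 0], [0, 0, 0], [0, 0, 0], [0, 0, 0], [0, 0, 0], [0, 0, 0], [0, 0, 0]], newtons=5)

```text
time: 56.6
tool_pos: [0.481, 0.2067, 0.2235]
tool_rot: [2.248, 1.569, 2.211]
contact_force: [-6.4, 1.1, 14.1]
finger_gap: 0.0198
```

Request:
servo_tool(fingers=[-0.3, -0.3, -0.3, -0.3, -0.3, -0.3, -0.3, -0.3, -0.3, -0.3], translation=[[0, 0, 0], [0, 0, 0], [0, 0, 0], [0, 0, 0], [0, 0, 0], [0, 0, 0], [-0.03, 0, 0], [-0.03, 0, 0], [-0.03, 0, 0], [0, 0, 0]], dr=[[0, 0, 0], [0, 0, 0], [0, 0, 0], [0, 0, 0], [0, 0, 0], [0, 0, 0], [0, 0, 0], [0, 0, 0], [0, 0, 0], [0, 0, 0]])

```text
time: 57.6
tool_pos: [0.4825, 0.2065, 0.317]
tool_rot: [0.217, 1.562, 0.181]
contact_force: [0.1, -0.7, 0.0]
finger_gap: 0.0596
```

```bash
python3 - <<'E'
from h import *
plan((.48,.21,.0496),-2.5,use=0)
b=cv2.resize(snap('scene','y')[180:330,230:380],None,fx=4,fy=4,interpolation=3)
cv2.imwrite('pics/y1.png',b)
E
```

```text
turns u8 x: [np.float64(0.05), np.float64(-22.45)] use 0
t 57.6 shift [ 0.0964  0.0034 -0.0027] world d [-0.0025  0.0035 -0.0964] F [ 0.0626 -0.7332  0.0177] gap 0.05959507923053557 q6 0.21
```

View pics/y1.png

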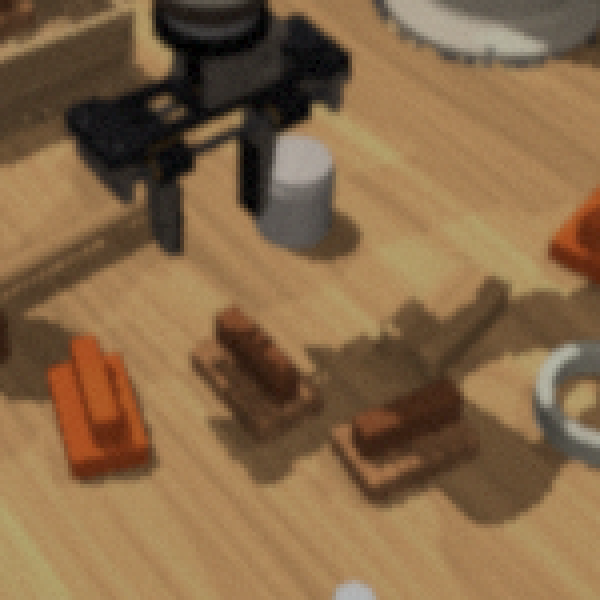

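```bash
python3 - <<'E'
from h import *
print(w2px('scene',[[.482,.207,.054],[.482,.207,.127],[.486,.262,.054]]))
h=lambda x,y,z:px2w('scene',230+(x+.5)/4-.5,180+(y+.5)/4-.5,z)
a=h(231,317,.054);b=h(289,377,.054);print(a,b,(a+b)/2,np.linalg.norm(a-b))
b=cv2.resize(snap('top','y')[175:285,165:295],None,fx=5,fy=5,interpolation=3)
cv2.imwrite('pics/y2.png',b)
E
```

```text
[[283.4691 254.879 ]
 [283.366  236.911 ]
 [293.8032 266.8921]]
[0.4823 0.2265 0.054 ] [0.4836 0.2959 0.054 ] [0.4829 0.2612 0.054 ] 0.06941760389514129
```

View pics/y2.png

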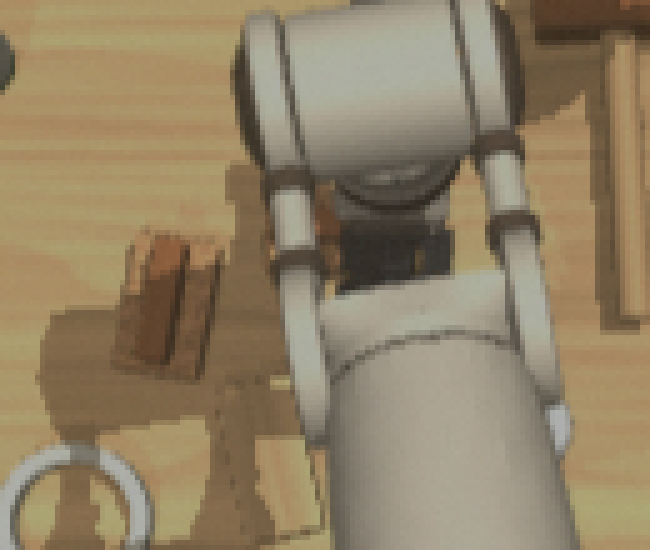

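Request:
servo_tool(fingers=[-0.3, -0.3, -0.3, -0.3, -0.3, -0.3, -0.3, -0.3, -0.3, -0.3], translation=[[-0.02, -0.03, -0.02], [-0.02, -0.03, -0.02], [-0.02, -0.03, -0.01], [-0.02, -0.03, -0.01], [0, -0.03, 0], [0, -0.03, 0], [0, 0, 0], [0, 0, 0], [0, 0, 0], [0, 0, 0]], dr=[[0, 0, 0], [0, 0, 0], [0, 0, 0], [0, 0, 0], [0, 0, 0], [0, 0, 0], [0, 0, 0], [0, 0, 0], [0, 0, 0], [0, 0, 0]])

```text
time: 58.7
tool_pos: [0.4143, 0.0293, 0.3917]
tool_rot: [2.809, 1.57, 2.774]
contact_force: [0.6, -0.3, -1.1]
finger_gap: 0.0599
```

```bash
python3 - <<'E'
from h import *
plan((.48,.21,.0496),-2.5,use=0)
b=cv2.resize(snap('top','z')[180:270,165:295],None,fx=6,fy=6,interpolation=cv2.INTER_CUBIC)
cv2.imwrite('pics/z2.png',b)
b=cv2.resize(snap('scene','z')[225:325,260:370],None,fx=6,fy=6,interpolation=cv2.INTER_CUBIC)
cv2.imwrite('pics/z1.png',b)
E
```

```text
turns u8 x: [np.float64(0.06), np.float64(-22.44)] use 0
t 58.7 shift [0.1711 0.1834 0.0578] world d [ 0.0657  0.1807 -0.1711] F [ 0.6228 -0.3278 -1.0923] gap 0.05990065755243205 q6 -0.19
```

View pics/z2.png

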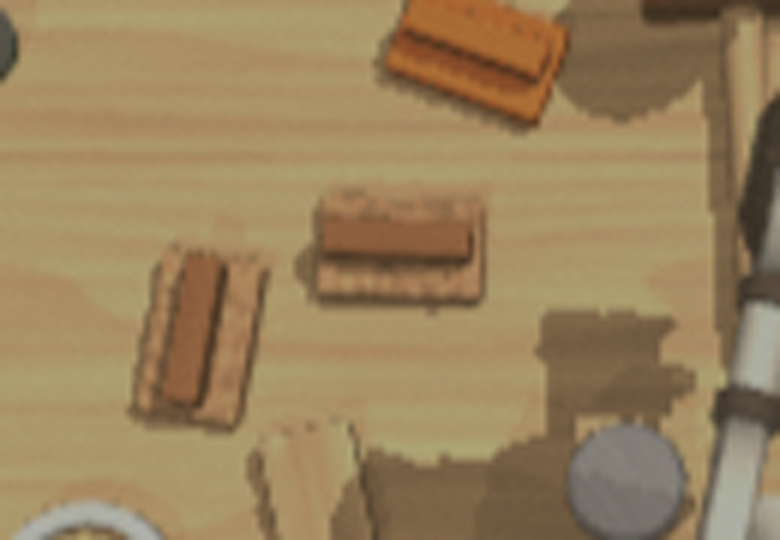

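View pics/z1.png

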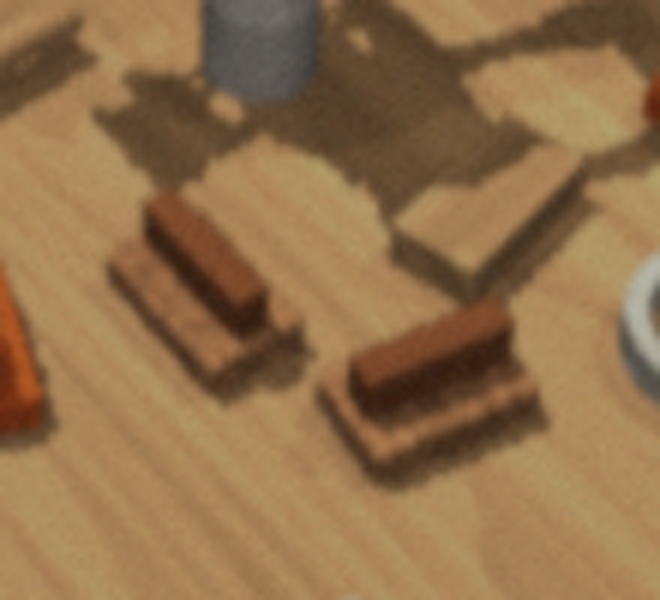

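```bash
python3 - <<'E'
from h import *
S={'A':(207,250),'B':(431,343)}
for nm,(x1,y1,x2,y2) in dict(A=(321,238,471,240),B=(207,255,181,402)).items():
    f=lambda x,y:px2w('top',165+(x+.5)/6-.5,180+(y+.5)/6-.5,.054)
    a=f(x1,y1);b=f(x2,y2);s=px2w('scene',260+(S[nm][0]+.5)/6-.5,225+(S[nm][1]+.5)/6-.5,.054)
    print(nm,(a+b)/2,np.linalg.norm(a-b),np.degrees(np.arctan2(a[1]-b[1],a[0]-b[0])),s)
plan((.482,.2555,.15),0,use=0)
E
```

```text
A [0.4802 0.257  0.054 ] 0.07982250248601261 89.14257261316082 [0.4839 0.2605 0.054 ]
B [0.4325 0.3631 0.054 ] 0.07931260530831782 -8.614582516180528 [0.436  0.3657 0.054 ]
turns u8 x: [np.float64(-0.25), np.float64(22.25)] use 0
t 58.8 shift [0.071  0.2263 0.0677] world d [ 0.0677  0.2263 -0.071 ] F [ 0.5048 -0.2103 -0.8532] gap 0.05912786488593541 q6 -0.19
```

Request:
servo_tool(fingers=[-0.3, -0.3, -0.3, -0.3, -0.3, -0.3, -0.3, -0.3, -0.3, -0.3], translation=[[0, 0.04, 0.014], [0, 0.04, 0.014], [0, 0.04, 0.014], [0, 0.04, 0.014], [0, 0.04, 0.008], [0, 0.028, 0.003], [0.03, 0, 0], [0.03, 0, 0], [0.02, 0, 0], [0, 0, 0]], dr=[[-0.13, 0, 0], [0, 0, 0], [0, 0, 0], [0, 0, 0], [0, 0, 0], [0, 0, 0], [0, 0, 0], [0, 0, 0], [0, 0, 0], [0, 0, 0]])

```text
time: 59.8
tool_pos: [0.4847, 0.2551, 0.3087]
tool_rot: [-2.859, 1.564, -2.877]
contact_force: [0.3, 0.2, 0.4]
finger_gap: 0.0596
```

```bash
python3 - <<'E'
from h import *
plan((.482,.2585,.0455),-1,use=0)
E
```

```text
turns u8 x: [np.float64(0.0), np.float64(-22.5)] use 0
t 59.8 shift [ 0.0922  0.0033 -0.0027] world d [-0.0027  0.0034 -0.0922] F [0.2821 0.207  0.4013] gap 0.059593380517017965 q6 0.28
```

Request:
servo_tool(fingers=[-0.3, -0.3, -0.3, -0.3, -0.3, -0.3, -0.3, -0.3, -0.3, -0.3], translation=[[0, 0.003, -0.002], [0.02, 0, 0], [0.02, 0, 0], [0.02, 0, 0], [0.016, 0, 0], [0.01, 0, 0], [0.005, 0, 0], [0, 0, 0], [0, 0, 0], [0, 0, 0]], dr=[[0, 0, 0], [0, 0, 0], [0, 0, 0], [0, 0, 0], [0, 0, 0], [0, 0, 0], [0, 0, 0], [0, 0, 0], [0, 0, 0], [0, 0, 0]])

```text
time: 60.8
tool_pos: [0.4848, 0.2581, 0.2223]
tool_rot: [0.283, 1.569, 0.264]
contact_force: [0.3, 0.8, -0.4]
finger_gap: 0.0595
```

Request:
servo_tool(fingers=[1, 1, 1, 1, 1, 1, 1, 1, 1, 1], translation=[[0, 0, 0], [0, 0, 0], [0, 0, 0], [0, 0, 0], [0, 0, 0], [0, 0, 0], [0, 0, 0], [-0.01, 0, 0], [-0.02, 0, 0], [-0.03, 0, 0]], dr=[[0, 0, 0], [0, 0, 0], [0, 0, 0], [0, 0, 0], [0, 0, 0], [0, 0, 0], [0, 0, 0], [0, 0, 0], [0, 0, 0], [0, 0, 0]], newtons=50)

```text
time: 61.8
tool_pos: [0.4834, 0.2576, 0.2807]
tool_rot: [-2.837, 1.567, -2.856]
contact_force: [-0.4, 0.1, -1.5]
finger_gap: 0.0199
```

```bash
python3 - <<'E'
from h import *
plan(slot(.053,.056,.26),CY+90,use=1)
b=cv2.resize(snap('scene','A')[180:330,230:380],None,fx=4,fy=4,interpolation=3)
cv2.imwrite('pics/A1.png',b)
E
```

```text
turns u8 x: [np.float64(-11.07), np.float64(11.43)] use 1
t 61.8 shift [-0.1503  0.0521  0.4141] world d [ 0.034  -0.416   0.1503] F [-0.3572  0.1261 -1.4945] gap 0.01985907033960034 q6 0.29
```

View pics/A1.png

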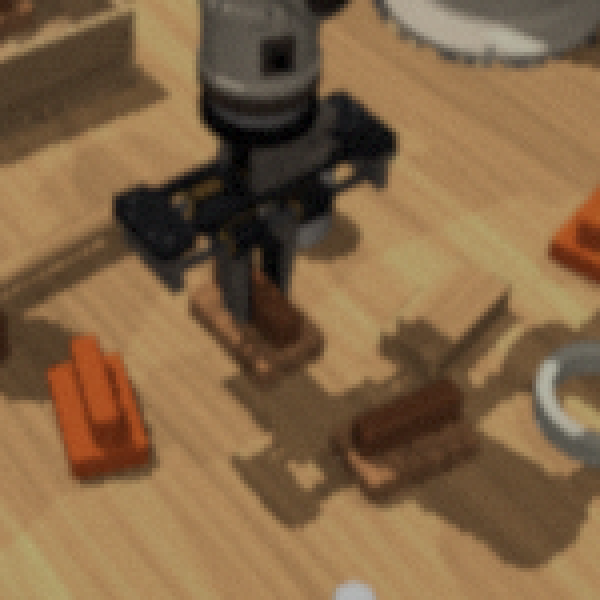

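Request:
servo_tool(fingers=[1, 1, 1, 1, 1, 1, 1, 1, 1, 1], translation=[[-0.02, 0, 0], [-0.02, 0, 0], [-0.02, 0, 0], [-0.02, 0, 0], [-0.02, 0, 0], [-0.02, 0, 0], [-0.02, 0, 0], [-0.01, 0, 0], [0, 0, 0], [0, 0, 0]], dr=[[1, 0, 0], [1, 0, 0], [1, 0, 0], [1, 0, 0], [1, 0, 0], [1, 0, 0], [1, 0, 0], [1, 0, 0], [1, 0, 0], [1, 0, 0]])

```text
time: 62.85
tool_pos: [0.4843, 0.2579, 0.432]
tool_rot: [1.704, 1.569, 0.284]
contact_force: [-0.7, -0.3, -1.3]
finger_gap: 0.0197
```

Request:
servo_tool(fingers=[1, 1, 1, 1, 1, 1, 1, 1, 1, 1], translation=[[0, 0, 0], [0, 0, 0], [0, 0, 0.04], [0, 0, 0.05], [0, 0, 0.05], [0, 0, 0.05], [0, 0, 0.05], [0, 0, 0.05], [0, 0, 0.05], [0, 0, 0.03]], dr=[[1, 0, 0], [0.43, 0, 0], [0, 0, 0], [0, 0, 0], [0, 0, 0], [0, 0, 0], [0, 0, 0], [0, 0, 0], [0, 0, 0], [0, 0, 0]])

```text
time: 63.85
tool_pos: [0.4675, -0.1147, 0.4316]
tool_rot: [0.561, 1.569, -1.056]
contact_force: [0.5, 0.3, -1.0]
finger_gap: 0.0193
```

```bash
python3 - <<'E'
from h import *
plan(slot(.053,.056,.16),CY+90,use=1)
E
```

```text
turns u8 x: [np.float64(22.48), np.float64(-0.02)] use 1
t 63.9 shift [0.1006 0.0517 0.0414] world d [ 0.0499 -0.0436 -0.1006] F [ 0.4915  0.3056 -0.9677] gap 0.01927716537812343 q6 1.12
```

Request:
servo_tool(fingers=[1, 1, 1, 1, 1, 1, 1, 1, 1, 1], translation=[[0, 0.03, 0.02], [0, 0.022, 0.018], [0, 0, 0], [0.02, 0, 0], [0.03, 0, 0], [0.03, 0, 0], [0.02, 0, 0], [0, 0, 0], [0, 0, 0], [0, 0, 0]], dr=[[0, 0, 0], [0, 0, 0], [0, 0, 0], [0, 0, 0], [0, 0, 0], [0, 0, 0], [0, 0, 0], [0, 0, 0], [0, 0, 0], [0, 0, 0]])

```text
time: 64.85
tool_pos: [0.5189, -0.152, 0.3332]
tool_rot: [1.109, 1.568, -0.505]
contact_force: [-0.9, 0.1, -1.1]
finger_gap: 0.0196
```

```bash
python3 - <<'E'
from h import *
plan(slot(.053,.056,.0605),CY+90,use=1)
b=cv2.resize(snap('scene','B')[80:240,130:290],None,fx=3.7,fy=3.7,interpolation=3)
cv2.imwrite('pics/B1.png',b)
E
```

```text
turns u8 x: [np.float64(-22.5), np.float64(0.0)] use 1
t 64.8 shift [ 0.1017 -0.0012  0.0064] world d [-0.0015 -0.0064 -0.1017] F [-0.8936  0.1427 -1.0907] gap 0.019623420388305623 q6 1.11
```

View pics/B1.png

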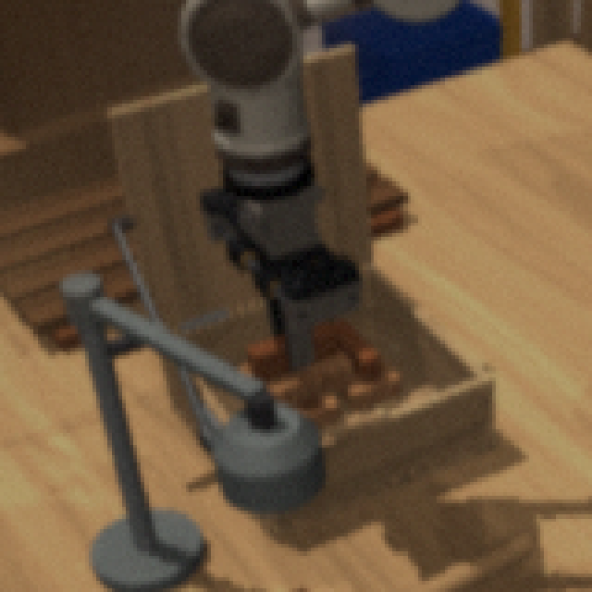

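Request:
servo_tool(fingers=[1, 1, 1, 1, 1, 1, 1, 1, 1, 1], translation=[[0, -0.001, 0.006], [0, 0, 0], [0.015, 0, 0], [0.015, 0, 0], [0.015, 0, 0], [0.01, 0, 0], [0.01, 0, 0], [0.01, 0, 0], [0, 0, 0], [0, 0, 0]], dr=[[0, 0, 0], [0, 0, 0], [0, 0, 0], [0, 0, 0], [0, 0, 0], [0, 0, 0], [0, 0, 0], [0, 0, 0], [0, 0, 0], [0, 0, 0]])

```text
time: 65.9
tool_pos: [0.5173, -0.1579, 0.2563]
tool_rot: [2.474, 1.571, 0.86]
contact_force: [0.1, 0.3, -1.5]
finger_gap: 0.0192
```

Request:
servo_tool(fingers=[1, 1, 1, 1, 1, 1, 1, 1, 1, 1], translation=[[0.006, 0, 0], [0.006, 0, 0], [0.004, 0, 0], [0.004, 0, 0], [0.003, 0, 0], [0, 0, 0], [0, 0, 0], [0, 0, 0], [0, 0, 0], [0, 0, 0]], dr=[[0, 0, 0], [0, 0, 0], [0, 0, 0], [0, 0, 0], [0, 0, 0], [0, 0, 0], [0, 0, 0], [0, 0, 0], [0, 0, 0], [0, 0, 0]])

```text
time: 66.9
tool_pos: [0.5173, -0.1579, 0.2335]
tool_rot: [1.041, 1.57, -0.573]
contact_force: [-0.3, 0.3, -1.7]
finger_gap: 0.0196
```

```bash
python3 - <<'E'
from h import *
plan(slot(.053,.056,.0605),CY+90,use=1)
b=cv2.resize(snap('scene','C')[80:240,130:290],None,fx=3.7,fy=3.7,interpolation=3)
cv2.imwrite('pics/C1.png',b)
E
```

```text
turns u8 x: [np.float64(-22.5), np.float64(0.0)] use 1
t 66.9 shift [0.002  0.0001 0.0004] world d [ 0.0001 -0.0004 -0.002 ] F [-0.2826  0.3367 -1.7274] gap 0.01959740757732843 q6 1.09
```

View pics/C1.png

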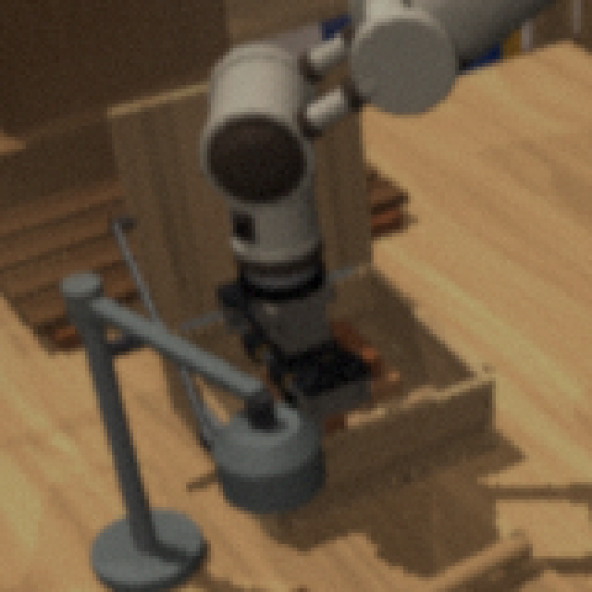

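Request:
servo_tool(fingers=[1, 1, 1, 0.2, 0.2, 0.2, 0.2, 0.2, 0.2, 0.2], translation=[[0.002, 0, 0], [0, 0, 0], [0, 0, 0], [0, 0, 0], [0, 0, 0], [0, 0, 0], [0, 0, 0], [0, 0, 0], [-0.01, 0, 0], [-0.03, 0, 0]], dr=[[0, 0, 0], [0, 0, 0], [0, 0, 0], [0, 0, 0], [0, 0, 0], [0, 0, 0], [0, 0, 0], [0, 0, 0], [0, 0, 0], [0, 0, 0]])

```text
time: 67.95
tool_pos: [0.516, -0.1572, 0.2694]
tool_rot: [-2.048, 1.564, 2.621]
contact_force: [0.3, 0.1, -0.5]
finger_gap: 0.0368
```

Request:
servo_tool(fingers=[0.2, 0.2, 0.2, 0.2, -0.3, -0.3, -0.3, -0.3, -0.3, -0.3], translation=[[-0.04, 0, 0], [-0.04, 0, 0], [-0.04, 0, 0], [-0.04, 0, 0], [0, -0.01, -0.05], [0, -0.01, -0.05], [0, -0.01, -0.05], [0, -0.01, -0.05], [0, -0.01, -0.05], [0, -0.01, -0.05]], dr=[[0, 0, 0], [0, 0, 0], [0, 0, 0], [0, 0, 0], [0, 0, 0], [0, 0, 0], [0, 0, 0], [0, 0, 0], [0, 0, 0], [0, 0, 0]])

```text
time: 68.95
tool_pos: [0.4703, 0.1404, 0.4323]
tool_rot: [1.681, 1.569, 0.066]
contact_force: [0.8, 0.1, -0.6]
finger_gap: 0.06
```

```bash
python3 - <<'E'
from h import *
plan((.434,.3645,.15),80.5,use=1)
b=cv2.resize(snap('scene','D')[80:240,130:290],None,fx=3.7,fy=3.7,interpolation=3)
t=cv2.resize(snap('top','D')[150:290,300:460],None,fx=3.7,fy=3.7,interpolation=3)
cv2.imwrite('pics/D1.png',b);cv2.imwrite('pics/D2.png',t)
E
```

```text
turns u8 x: [np.float64(-21.63), np.float64(0.87)] use 1
t 69.0 shift [ 0.1113 -0.0728 -0.215 ] world d [-0.0363  0.2241 -0.1113] F [ 0.7873  0.0538 -0.6221] gap 0.05996603912028706 q6 1.66
```

View pics/D1.png

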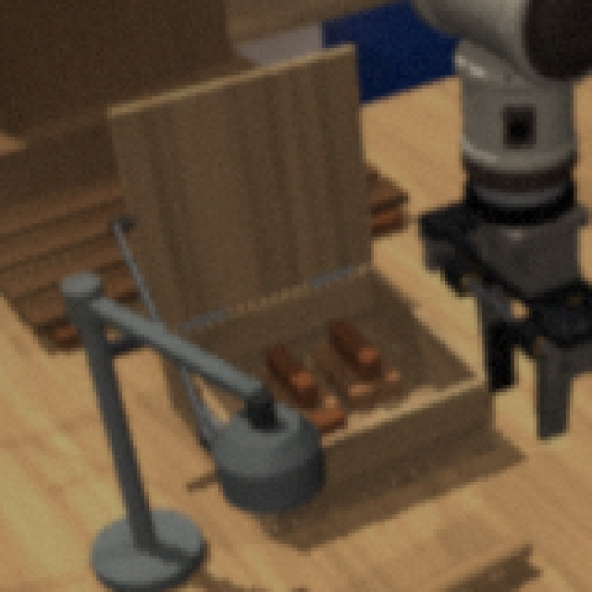

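View pics/D2.png

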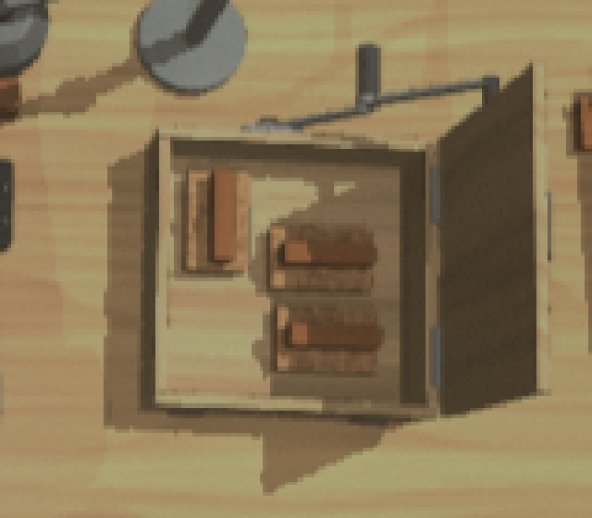

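Request:
servo_tool(fingers=[-0.3, -0.3, -0.3, -0.3, -0.3, -0.3, -0.3, -0.3, -0.3, -0.3], translation=[[0, 0, 0], [0, -0.013, -0.04], [0, -0.013, -0.04], [0, -0.013, -0.04], [0, -0.013, -0.04], [0, -0.013, -0.04], [0.03, -0.008, -0.01], [0.04, 0, 0], [0.04, 0, 0], [0, 0, 0]], dr=[[0.87, 0, 0], [0, 0, 0], [0, 0, 0], [0, 0, 0], [0, 0, 0], [0, 0, 0], [0, 0, 0], [0, 0, 0], [0, 0, 0], [0, 0, 0]])

```text
time: 70.05
tool_pos: [0.432, 0.3561, 0.3158]
tool_rot: [-0.907, 1.559, -2.643]
contact_force: [-1.1, -0.5, -0.9]
finger_gap: 0.06
```

```bash
python3 - <<'E'
from h import *
plan((.434,.3645,.046),80.5,use=1)
b=cv2.resize(snap('scene','E')[200:340,260:400],None,fx=4,fy=4,interpolation=3)
cv2.imwrite('pics/E1.png',b)
E
```

```text
turns u8 x: [np.float64(-22.5), np.float64(0.0)] use 1
t 70.0 shift [ 0.0988  0.0006 -0.0086] world d [ 0.002   0.0084 -0.0988] F [-1.0962 -0.4668 -0.9006] gap 0.05997514687474305 q6 2.21
```

View pics/E1.png

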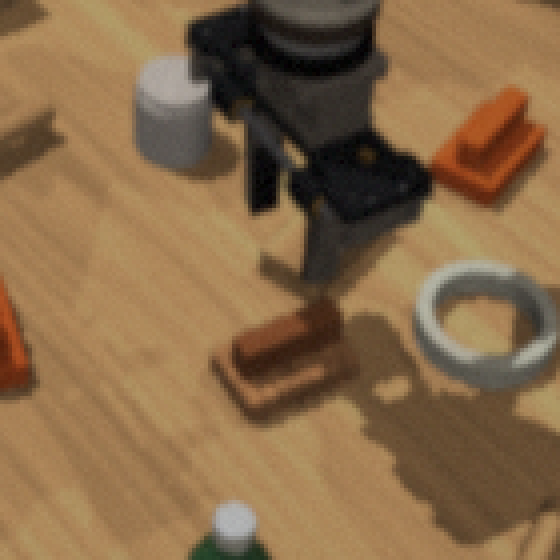

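Request:
servo_tool(fingers=[-0.3, -0.3, -0.3, -0.3, -0.3, -0.3, -0.3, -0.3, -0.3, -0.3], translation=[[0, 0, -0.008], [0.02, 0, 0], [0.02, 0, 0], [0.02, 0, 0], [0.016, 0, 0], [0.012, 0, 0], [0.008, 0, 0], [0, 0, 0], [0, 0, 0], [0, 0, 0]], dr=[[0, 0, 0], [0, 0, 0], [0, 0, 0], [0, 0, 0], [0, 0, 0], [0, 0, 0], [0, 0, 0], [0, 0, 0], [0, 0, 0], [0, 0, 0]])

```text
time: 71.1
tool_pos: [0.4355, 0.3659, 0.2264]
tool_rot: [2.218, 1.569, 0.482]
contact_force: [0.2, -1.0, 0.2]
finger_gap: 0.0601
```

Request:
servo_tool(fingers=[1, 1, 1, 1, 1, 1, 1, 1, 1, 1], translation=[[0, 0, 0], [0, 0, 0], [0, 0, 0], [0, 0, 0], [0, 0, 0], [0, 0, 0], [0, 0, 0], [-0.01, 0, 0], [-0.02, 0, 0], [-0.03, 0, 0]], dr=[[0, 0, 0], [0, 0, 0], [0, 0, 0], [0, 0, 0], [0, 0, 0], [0, 0, 0], [0, 0, 0], [0, 0, 0], [0, 0, 0], [0, 0, 0]])

```text
time: 72.1
tool_pos: [0.4341, 0.365, 0.2844]
tool_rot: [-0.916, 1.566, -2.652]
contact_force: [-0.0, 0.5, -1.6]
finger_gap: 0.0191
```

```bash
python3 - <<'E'
from h import *
plan(slot(-.052,.056,.26),CY+90,use=1)
E
```

```text
turns u8 x: [np.float64(21.63), np.float64(-0.87)] use 1
t 72.1 shift [-0.1466  0.001   0.5193] world d [-0.0216 -0.5188  0.1466] F [-0.0063  0.5416 -1.6396] gap 0.019131760660902487 q6 2.22
```

Request:
servo_tool(fingers=[1, 1, 1, 1, 1, 1, 1, 1, 1, 1], translation=[[-0.03, 0, 0], [-0.04, 0, 0], [-0.04, 0, 0], [-0.04, 0, 0], [0, 0, 0.04], [0, 0, 0.04], [0, 0, 0.05], [0, 0, 0.05], [0, 0, 0.05], [0, 0, 0.05]], dr=[[-0.87, 0, 0], [0, 0, 0], [0, 0, 0], [0, 0, 0], [0, 0, 0], [0, 0, 0], [0, 0, 0], [0, 0, 0], [0, 0, 0], [0, 0, 0]])

```text
time: 73.1
tool_pos: [0.4219, 0.0842, 0.4357]
tool_rot: [1.325, 1.57, -0.288]
contact_force: [0.7, -0.0, -2.6]
finger_gap: 0.0194
```

Request:
servo_tool(fingers=[1, 1, 1, 1, 1, 1, 1, 1, 1, 1], translation=[[0, 0, 0.05], [0, 0, 0.05], [0, 0, 0.05], [0, 0, 0.05], [0, 0, 0.03], [0, 0, 0], [0, 0, 0], [0, 0, 0], [0, 0, 0], [0, 0, 0]], dr=[[0, 0, 0], [0, 0, 0], [0, 0, 0], [0, 0, 0], [0, 0, 0], [0, 0, 0], [0, 0, 0], [0, 0, 0], [0, 0, 0], [0, 0, 0]])

```text
time: 74.1
tool_pos: [0.4129, -0.143, 0.4353]
tool_rot: [1.996, 1.571, 0.384]
contact_force: [1.0, 0.5, -2.2]
finger_gap: 0.0198
```

```bash
python3 - <<'E'
from h import *
plan(slot(-.052,.056,.0635),CY+90,use=1)
b=cv2.resize(snap('scene','F')[80:240,130:290],None,fx=3.7,fy=3.7,interpolation=3)
cv2.imwrite('pics/F1.png',b)
E
```

```text
turns u8 x: [np.float64(-22.49), np.float64(0.01)] use 1
t 74.1 shift [0.2008 0.     0.0108] world d [-0.0005 -0.0108 -0.2008] F [ 1.0159  0.5016 -2.1811] gap 0.019835374545908932 q6 1.00
```

View pics/F1.png

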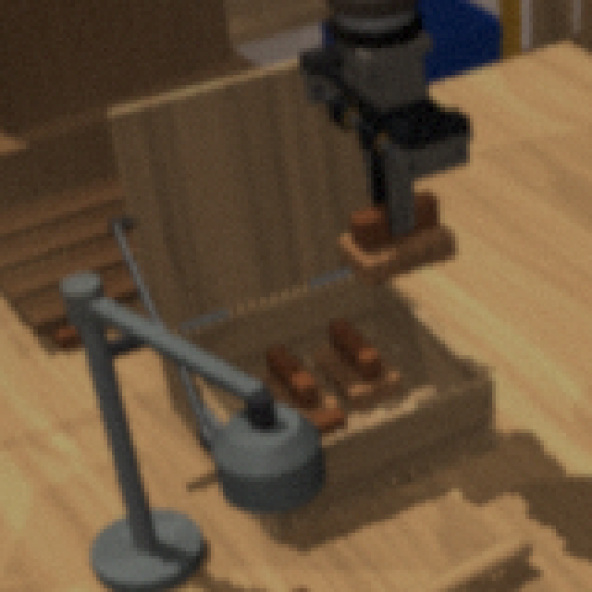

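Request:
servo_tool(fingers=[1, 1, 1, 1, 1, 1, 1, 1, 1, 1], translation=[[0, 0, 0.011], [0, 0, 0], [0.03, 0, 0], [0.03, 0, 0], [0.03, 0, 0], [0.03, 0, 0], [0.02, 0, 0], [0.01, 0, 0], [0, 0, 0], [0, 0, 0]], dr=[[0, 0, 0], [0, 0, 0], [0, 0, 0], [0, 0, 0], [0, 0, 0], [0, 0, 0], [0, 0, 0], [0, 0, 0], [0, 0, 0], [0, 0, 0]])

```text
time: 75.15
tool_pos: [0.4128, -0.1553, 0.2863]
tool_rot: [0.99, 1.569, -0.625]
contact_force: [0.5, -0.7, -2.3]
finger_gap: 0.0195
```

Request:
servo_tool(fingers=[1, 1, 1, 1, 1, 1, 1, 1, 1, 1], translation=[[0.012, 0, 0], [0.012, 0, 0], [0.01, 0, 0], [0.006, 0, 0], [0.004, 0, 0], [0.003, 0, 0], [0, 0, 0], [0, 0, 0], [0, 0, 0], [0, 0, 0]], dr=[[0, 0, 0], [0, 0, 0], [0, 0, 0], [0, 0, 0], [0, 0, 0], [0, 0, 0], [0, 0, 0], [0, 0, 0], [0, 0, 0], [0, 0, 0]])

```text
time: 76.15
tool_pos: [0.4125, -0.155, 0.2386]
tool_rot: [0.959, 1.57, -0.655]
contact_force: [-0.1, -0.3, -2.1]
finger_gap: 0.0195
```

```bash
python3 - <<'E'
from h import *
plan(slot(-.052,.056,.0635),CY+90,use=1)
E
```

```text
turns u8 x: [np.float64(-22.5), np.float64(0.0)] use 1
t 76.2 shift [ 0.0041 -0.     -0.0013] world d [ 0.      0.0013 -0.0041] F [-0.087  -0.295  -2.0659] gap 0.019535134053560697 q6 0.98
```

Request:
servo_tool(fingers=[1, 1, 1, 1, 0.2, 0.2, 0.2, 0.2, 0.2, 0.2], translation=[[0.002, 0, 0], [0.002, 0, 0], [0.001, 0, 0], [0, 0, 0], [0, 0, 0], [0, 0, 0], [0, 0, 0], [0, 0, 0], [-0.01, 0, 0], [-0.03, 0, 0]], dr=[[0, 0, 0], [0, 0, 0], [0, 0, 0], [0, 0, 0], [0, 0, 0], [0, 0, 0], [0, 0, 0], [0, 0, 0], [0, 0, 0], [0, 0, 0]])

```text
time: 77.15
tool_pos: [0.4112, -0.1542, 0.2717]
tool_rot: [-2.161, 1.564, 2.508]
contact_force: [0.3, -0.4, 1.4]
finger_gap: 0.0366
```

Request:
servo_tool(fingers=[0.2, 0.2, 0.2, 0.2, 1, 1, 1, 1, 1, 1], translation=[[-0.04, 0, 0], [-0.04, 0, 0], [-0.04, 0, 0], [-0.04, 0, 0], [0, 0, -0.05], [0, 0, -0.05], [0, 0, -0.05], [0, 0, -0.03], [0, 0, 0], [0, 0, 0]], dr=[[0, 0, 0], [0, 0, 0], [0, 0, 0], [0, 0, 0], [0, 0, 0], [0, 0, 0], [0, 0, 0], [0, 0, 0], [0, 0, 0], [0, 0, 0]])

```text
time: 78.15
tool_pos: [0.4201, 0.0251, 0.4337]
tool_rot: [0.618, 1.57, -0.995]
contact_force: [0.3, 0.3, -0.1]
finger_gap: 0.0003
```

```bash
python3 - <<'E'
from h import *
o,t,R=cur();print(o['time'],t,o['q'])
s=snap('scene','G');t=snap('top','G')
cv2.imwrite('pics/G1.png',cv2.resize(s[100:220,140:260],None,fx=5,fy=5,interpolation=cv2.INTER_CUBIC));cv2.imwrite('pics/G2.png',cv2.resize(t[140:280,320:460],None,fx=4.2,fy=4.2,interpolation=3))
cv2.imwrite('pics/G3.png',t)
E
```

```text
78.15 [0.4201 0.0251 0.4337] [-0.2291 -0.2832  1.9605 -0.0006  1.4637  1.3837]
```

View pics/G1.png

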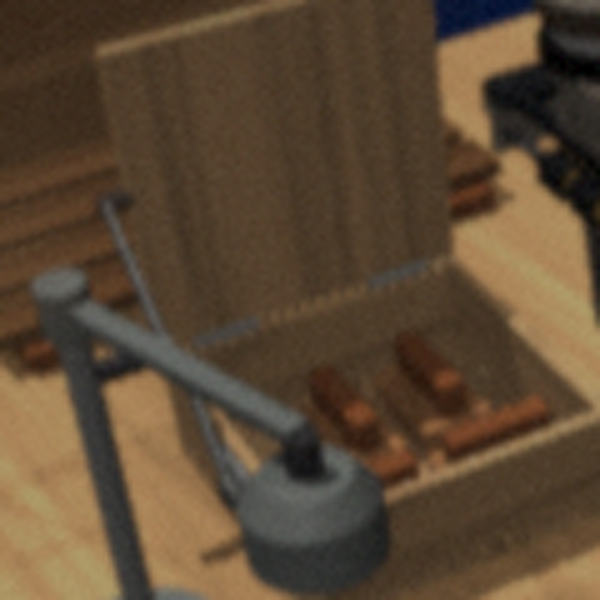

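View pics/G2.png

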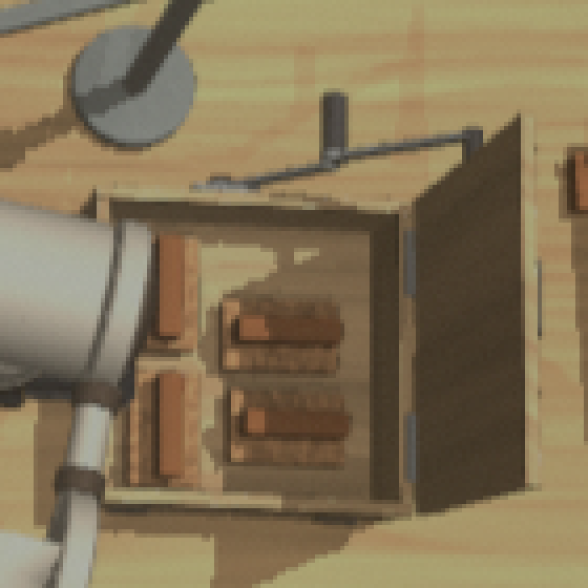

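View pics/G3.png

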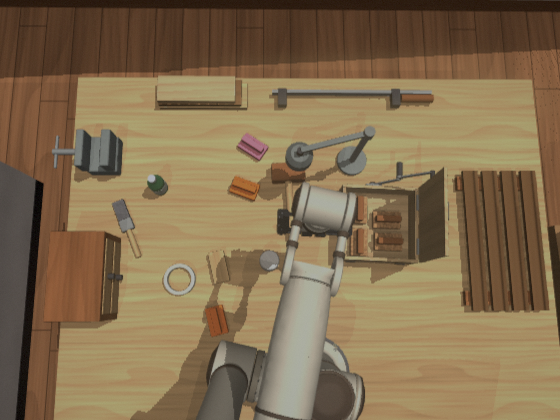

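```bash
python3 - <<'E'
from h import *
for z in (.23,.3,.35,.4,.45): print(z,(w2px('scene',[.5173,-.158,z])[0]-[130,80])*3.7)
q=lambda x,y,o,s:(o[0]+(x+.5)/s-.5,o[1]+(y+.5)/s-.5)
print('knob base',tri(q(140,352,(140,100),5),q(335,156,(320,140),4.2)))
print('upper',tri(q(117,202,(140,100),5),q(472,137,(320,140),4.2)))
print('pivot',tri(q(235,492,(140,100),5),q(222,185,(320,140),4.2)))
print('tip at z .145',px2w('top',*q(335,97,(320,140),4.2),.15))
plan((.621,-.225,.30),0,ahead=.1901,use=0);plan((.621,-.225,.30),0,ahead=.1901,use=1)
E
```

```text
0.23 [281.3022 271.6889]
0.3 [270.5907 199.4632]
0.35 [262.452  144.5861]
0.4 [253.8694  86.7155]
0.45 [244.8055  25.5996]
knob base (array([ 0.6065, -0.2735,  0.1369]), [np.float64(0.008099761579115208), np.float64(0.008099761579115055)])
upper (array([ 0.589 , -0.3387,  0.2196]), [np.float64(0.00253745584526044), np.float64(0.0025374558452604733)])
pivot (array([ 0.5951, -0.2017,  0.059 ]), [np.float64(0.0017738543299073788), np.float64(0.0017738543299073682)])
tip at z .145 [ 0.6405 -0.267   0.15  ]
turns u8 x: [np.float64(-11.57), np.float64(10.93)] use 0
t 78.2 shift [-0.0566 -0.249   0.2008] world d [ 0.2008 -0.249   0.0566] F [-0.1695  1.1388 -0.3677] gap 0.0006175773699039635 q6 1.38
turns u8 x: [np.float64(-11.57), np.float64(10.93)] use 1
t 78.2 shift [-0.0566  0.249  -0.2008] world d [ 0.2008 -0.249   0.0566] F [-0.1695  1.1388 -0.3677] gap 0.0006175773699039635 q6 1.38
```

Request:
servo_tool(fingers=[1, 1, 1, 1, 1, 1, 1, 1, 1, 1], translation=[[-0.01, 0, 0], [-0.01, 0, 0], [-0.01, 0, 0], [-0.01, 0, 0], [-0.01, 0, 0], [-0.01, 0, 0], [-0.01, 0, 0], [0, 0, 0], [0, 0, 0], [0, 0, 0]], dr=[[-1, 0, 0], [-1, 0, 0], [-1, 0, 0], [-1, 0, 0], [-1, 0, 0], [-1, 0, 0], [-1, 0, 0], [-1, 0, 0], [-1, 0, 0], [-1, 0, 0]])

```text
time: 79.25
tool_pos: [0.4203, 0.0234, 0.5034]
tool_rot: [-1.318, 1.571, -1.533]
contact_force: [0.1, -0.4, -0.2]
finger_gap: 0.0003
```

Request:
servo_tool(fingers=[1, 1, 1, 1, 1, 1, 1, 1, 1, 1], translation=[[0, 0, 0], [0, 0, 0], [0, -0.04, 0], [0, -0.04, 0.02], [0, -0.04, 0.03], [0, -0.04, 0.03], [0, -0.04, 0.04], [0, -0.03, 0.04], [0, 0, 0.03], [0, 0, 0.02]], dr=[[-1, 0, 0], [-0.57, 0, 0], [0, 0, 0], [0, 0, 0], [0, 0, 0], [0, 0, 0], [0, 0, 0], [0, 0, 0], [0, 0, 0], [0, 0, 0]])

```text
time: 80.25
tool_pos: [0.6268, -0.2036, 0.502]
tool_rot: [2.702, 1.569, 2.699]
contact_force: [0.4, -0.0, -0.1]
finger_gap: 0.0003
```

Request:
servo_tool(fingers=[1, 1, 1, 1, 1, 1, 1, 1, 1, 1], translation=[[0, 0, 0], [0, 0, 0], [0, 0, 0], [0, 0, 0], [0, 0, 0], [0, 0, 0], [0, 0, 0], [0, 0, 0], [0, 0, 0], [0, 0, 0]], dr=[[0, 0, -0.3], [0, 0, -0.4], [0, 0, -0.3], [0, 0, 0], [0, 0, 0], [0, 0, 0], [0, 0, 0], [0, 0, 0], [0, 0, 0], [0, 0, 0]])

```text
time: 81.25
tool_pos: [0.6258, -0.2002, 0.5033]
tool_rot: [-1.571, 1.431, -1.57]
contact_force: [0.0, 0.1, 0.2]
finger_gap: 0.0006
```

```bash
python3 - <<'E'
from h import *
o,t,R=cur(); print(o['q'],t,'tip',t+R[:,0]*.1901); print(R)
p=np.array([.635,-.215,.10])-(t+R[:,0]*.1901); print('world',p,'tool',R.T@p)
s=snap('scene','H');tt=snap('top','H')
cv2.imwrite('pics/H1.png',cv2.resize(np.hstack([s[60:260,100:300],tt[80:280,300:500]]),None,fx=2,fy=2,interpolation=3))
E
```

```text
[-0.4678  0.3168  1.2209 -0.1244  1.5407 -0.4692] [ 0.6258 -0.2002  0.5033] tip [ 0.6258 -0.2266  0.315 ]
[[ 0.0002 -0.0012  1.    ]
 [-0.1391  0.9903  0.0012]
 [-0.9903 -0.1391 -0.    ]]
world [ 0.0092  0.0116 -0.215 ] tool [0.2113 0.0414 0.0092]
```

View pics/H1.png

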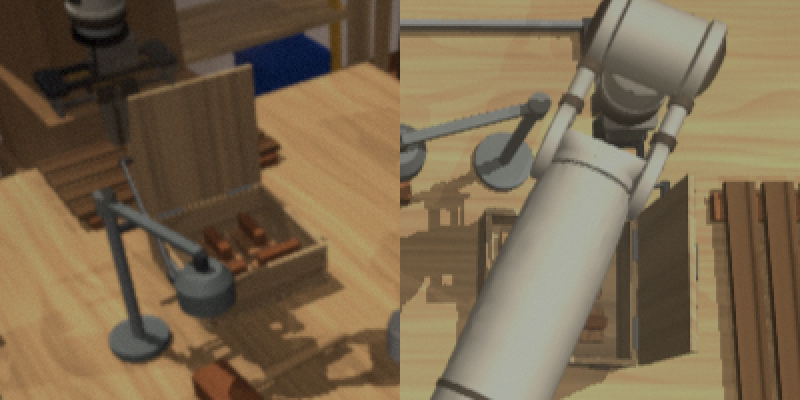

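Request:
servo_tool(fingers=[1, 1, 1, 1, 1, 1, 1, 1, 1, 1], translation=[[0, 0, 0], [0, 0, 0], [0, 0, 0], [0, 0, 0], [0, 0, 0], [0, 0, 0], [0, 0, 0], [0, 0, 0], [0, 0, 0], [0, 0, 0]], dr=[[0.5, 0, 0], [0.5, 0, 0], [0.5, 0, 0], [0, 0, 0], [0, 0, 0], [0, 0, 0], [0, 0, 0], [0, 0, 0], [0, 0, 0], [0, 0, 0]])

```text
time: 82.35
tool_pos: [0.6258, -0.2002, 0.5033]
tool_rot: [-1.361, 1.431, -1.57]
contact_force: [0.0, 0.7, -0.1]
finger_gap: 0.0004
```

```bash
cat >> h.py <<'E'
def tipplan(*pts):
    o,t,R=cur(); c=t+R[:,0]*.1901; print('t',o['time'],'tip',c,'F',o['contact_force'],'tool_z',R[:,2])
    for p in pts:
        d=np.array(p)-c; print(p,'-> tool',R.T@d); c=np.array(p)
E
python3 - <<'E'
from h import *
tipplan((.628,-.232,.315),(.628,-.232,.10),(.628,-.272,.10))
E
```

```text
t 82.35 tip [ 0.6258 -0.2267  0.315 ] F [ 0.0222  0.7324 -0.1377] tool_z [ 0.9784 -0.2046  0.0289]
(0.628, -0.232, 0.315) -> tool [ 0.0008 -0.0047  0.0032]
(0.628, -0.232, 0.1) -> tool [ 0.2129  0.0293 -0.0062]
(0.628, -0.272, 0.1) -> tool [ 0.0056 -0.0388  0.0082]
```

Request:
servo_tool(fingers=[1, 1, 1, 1, 1, 1, 1, 1, 1, 1], translation=[[0.001, -0.005, 0.003], [0.0213, 0.003, -0.0006], [0.0213, 0.003, -0.0006], [0.0213, 0.003, -0.0006], [0.0213, 0.003, -0.0006], [0.0213, 0.003, -0.0006], [0.0213, 0.003, -0.0006], [0, 0, 0], [0, 0, 0], [0, 0, 0]], dr=[[0, 0, 0], [0, 0, 0], [0, 0, 0], [0, 0, 0], [0, 0, 0], [0, 0, 0], [0, 0, 0], [0, 0, 0], [0, 0, 0], [0, 0, 0]])

```text
time: 83.35
tool_pos: [0.6284, -0.2058, 0.3758]
tool_rot: [-1.343, 1.43, -1.552]
contact_force: [0.6, -0.3, 0.0]
finger_gap: 0.0006
```

```bash
python3 - <<'E'
from h import *
tipplan((.628,-.232,.10),(.628,-.272,.10))
s=snap('scene','I');tt=snap('top','I')
cv2.imwrite('pics/I1.png',cv2.resize(np.hstack([s[80:230,100:250],tt[100:250,330:480]]),None,fx=2.6,fy=2.6,interpolation=3))
E
```

```text
t 83.35 tip [ 0.6289 -0.2325  0.1876] F [ 0.6101 -0.329   0.0154] tool_z [ 0.9783 -0.2048  0.0317]
(0.628, -0.232, 0.1) -> tool [ 0.0867  0.0123 -0.0037]
(0.628, -0.272, 0.1) -> tool [ 0.0056 -0.0387  0.0082]
```

View pics/I1.png

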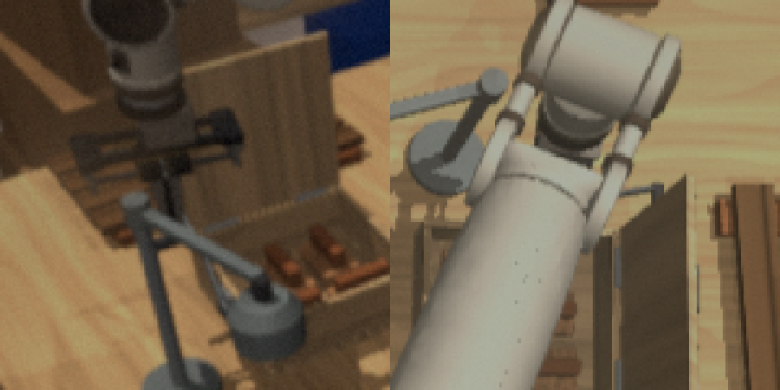

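Request:
servo_tool(fingers=[1, 1, 1, 1, 1, 1, 1, 1, 1, 1], translation=[[0.0145, 0.002, -0.0006], [0.0145, 0.002, -0.0006], [0.0145, 0.002, -0.0006], [0.0145, 0.002, -0.0006], [0.0145, 0.002, -0.0006], [0.0145, 0.002, -0.0006], [0, 0, 0], [0, 0, 0], [0, 0, 0], [0, 0, 0]], dr=[[0, 0, 0], [0, 0, 0], [0, 0, 0], [0, 0, 0], [0, 0, 0], [0, 0, 0], [0, 0, 0], [0, 0, 0], [0, 0, 0], [0, 0, 0]])

```text
time: 84.45
tool_pos: [0.6273, -0.2054, 0.2872]
tool_rot: [-1.349, 1.43, -1.557]
contact_force: [-0.1, 0.3, -0.4]
finger_gap: 0.0003
```

```bash
python3 - <<'E'
from h import *
tipplan((.628,-.252,.10),(.628,-.272,.095),(.628,-.292,.085))
s=snap('scene','J');tt=snap('top','J')
cv2.imwrite('pics/J1.png',cv2.resize(np.hstack([s[80:230,100:250],tt[100:250,330:480]]),None,fx=2.6,fy=2.6,interpolation=3))
E
```

```text
t 84.45 tip [ 0.6276 -0.232   0.099 ] F [-0.0592  0.2763 -0.395 ] tool_z [ 0.9783 -0.2047  0.0309]
(0.628, -0.252, 0.1) -> tool [ 0.0018 -0.0194  0.0045]
(0.628, -0.272, 0.095) -> tool [ 0.0078 -0.0187  0.0039]
(0.628, -0.292, 0.085) -> tool [ 0.0127 -0.018   0.0038]
```

View pics/J1.png

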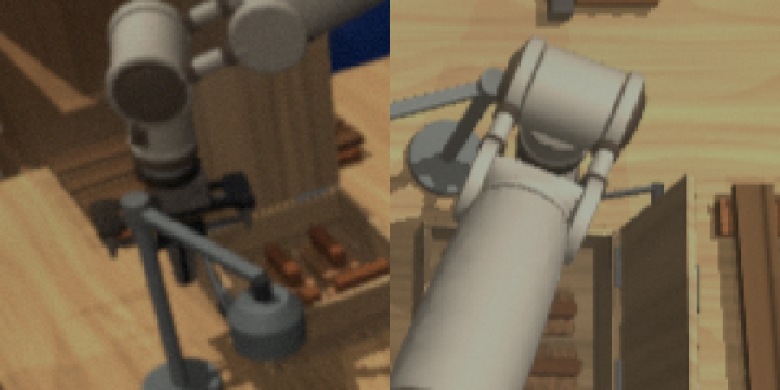

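Request:
servo_tool(fingers=[1, 1, 1, 1, 1, 1, 1, 1, 1, 1], translation=[[0.0004, -0.004, 0.001], [0.0004, -0.004, 0.001], [0.0004, -0.004, 0.001], [0.0004, -0.004, 0.001], [0.001, -0.004, 0.001], [0.0015, -0.004, 0.001], [0.0015, -0.004, 0.001], [0.0015, -0.004, 0.001], [0.0015, -0.004, 0.001], [0, 0, 0]], dr=[[0, 0, 0], [0, 0, 0], [0, 0, 0], [0, 0, 0], [0, 0, 0], [0, 0, 0], [0, 0, 0], [0, 0, 0], [0, 0, 0], [0, 0, 0]])

```text
time: 85.55
tool_pos: [0.6275, -0.2397, 0.2778]
tool_rot: [-1.407, 1.442, -1.614]
contact_force: [2.9, 11.9, -10.1]
finger_gap: 0.0006
```

```bash
python3 - <<'E'
from h import *
tipplan((.628,-.285,.09),(.628,-.30,.08))
s=snap('scene','K');tt=snap('top','K')
cv2.imwrite('pics/K1.png',cv2.resize(np.hstack([s[80:230,100:250],tt[100:250,330:480]]),None,fx=2.6,fy=2.6,interpolation=3))
E
```

```text
t 85.55 tip [ 0.6264 -0.2641  0.0892] F [  2.9495  11.9364 -10.0991] tool_z [ 0.9787 -0.2043  0.021 ]
(0.628, -0.285, 0.09) -> tool [ 0.0019 -0.02    0.0058]
(0.628, -0.3, 0.08) -> tool [ 0.0118 -0.0133  0.0029]
```

View pics/K1.png

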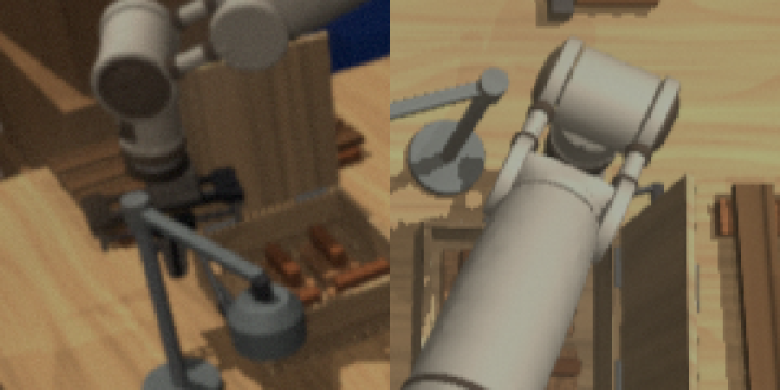

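```bash
python3 - <<'E'
from h import *
q=lambda x,y:(330+(x-390)/2.6,100+y/2.6)
for z in(.35,.4,.45): print(z,px2w('top',*q(675,100),z),px2w('top',*q(648,150),z),px2w('top',*q(610,240),z))
E
```

```text
0.35 [ 0.6484 -0.3177  0.35  ] [ 0.5953 -0.2866  0.35  ] [ 0.5017 -0.2424  0.35  ]
0.4 [ 0.6308 -0.2978  0.4   ] [ 0.5799 -0.268   0.4   ] [ 0.4903 -0.2257  0.4   ]
0.45 [ 0.6132 -0.278   0.45  ] [ 0.5646 -0.2495  0.45  ] [ 0.4789 -0.2091  0.45  ]
```

Request:
servo_tool(fingers=[1, 1, 1, 1, 1, 1, 1, 1, 1, 1], translation=[[0.0044, -0.0034, 0.0008], [0.0044, -0.0034, 0.0008], [0.0044, -0.0034, 0.0008], [0.0044, -0.0034, 0.0008], [0.0044, -0.0034, 0.0008], [0.0044, -0.0034, 0.0008], [0, 0, 0], [0, 0, 0], [0, 0, 0], [0, 0, 0]], dr=[[0, 0, 0], [0, 0, 0], [0, 0, 0], [0, 0, 0], [0, 0, 0], [0, 0, 0], [0, 0, 0], [0, 0, 0], [0, 0, 0], [0, 0, 0]])

```text
time: 86.65
tool_pos: [0.6278, -0.2585, 0.2562]
tool_rot: [-1.457, 1.452, -1.664]
contact_force: [-9.5, 40.4, 11.0]
finger_gap: 0.0004
```

```bash
python3 - <<'E'
from h import *
tipplan((.628,-.285,.09),(.628,-.30,.08))
s=snap('scene','L');tt=snap('top','L')
cv2.imwrite('pics/L1.png',cv2.resize(np.hstack([s[80:230,100:250],tt[100:250,330:480]]),None,fx=2.6,fy=2.6,interpolation=3))
E
```

```text
t 86.65 tip [ 0.6257 -0.281   0.0674] F [-9.463  40.353  11.0487] tool_z [ 0.9788 -0.2042  0.0135]
(0.628, -0.285, 0.09) -> tool [-0.022  -0.0061  0.0033]
(0.628, -0.3, 0.08) -> tool [ 0.0117 -0.0134  0.0029]
```

View pics/L1.png

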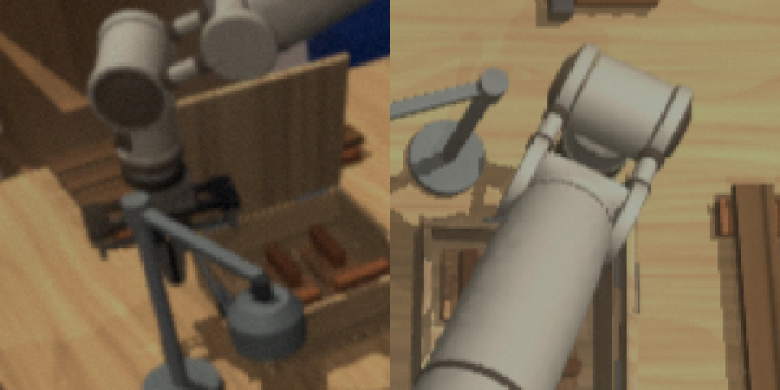

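Request:
servo_tool(fingers=[1, 1, 1, 1, 1, 1, 1, 1, 1, 1], translation=[[-0.001, 0.006, -0.001], [-0.001, 0.006, -0.001], [-0.001, 0.006, -0.001], [-0.001, 0.006, -0.001], [0, 0, 0], [0, 0, 0], [0, 0, 0], [0, 0, 0], [0, 0, 0], [0, 0, 0]], dr=[[0, 0, 0], [0, 0, 0], [0, 0, 0], [0, 0, 0], [0, 0, 0], [0, 0, 0], [0, 0, 0], [0, 0, 0], [0, 0, 0], [0, 0, 0]])

```text
time: 87.75
tool_pos: [0.6298, -0.243, 0.26]
tool_rot: [-1.361, 1.431, -1.57]
contact_force: [-0.5, 0.1, -0.0]
finger_gap: 0.0001
```

```bash
python3 - <<'E'
from h import *
tipplan((.69,-.25,.075),(.69,-.25,.30))
s=snap('scene','M');tt=snap('top','M')
cv2.imwrite('pics/M1.png',cv2.resize(s[70:230,100:290],None,fx=4,fy=4,interpolation=3))
cv2.imwrite('pics/M2.png',cv2.resize(tt[100:280,330:490],None,fx=3.3,fy=3.3,interpolation=3))
E
```

```text
t 87.75 tip [ 0.6298 -0.2695  0.0718] F [-0.4906  0.107  -0.0082] tool_z [ 0.9784 -0.2049  0.0289]
(0.69, -0.25, 0.075) -> tool [-0.0059  0.0309  0.055 ]
(0.69, -0.25, 0.3) -> tool [-0.2228 -0.0306  0.0065]
```

View pics/M1.png

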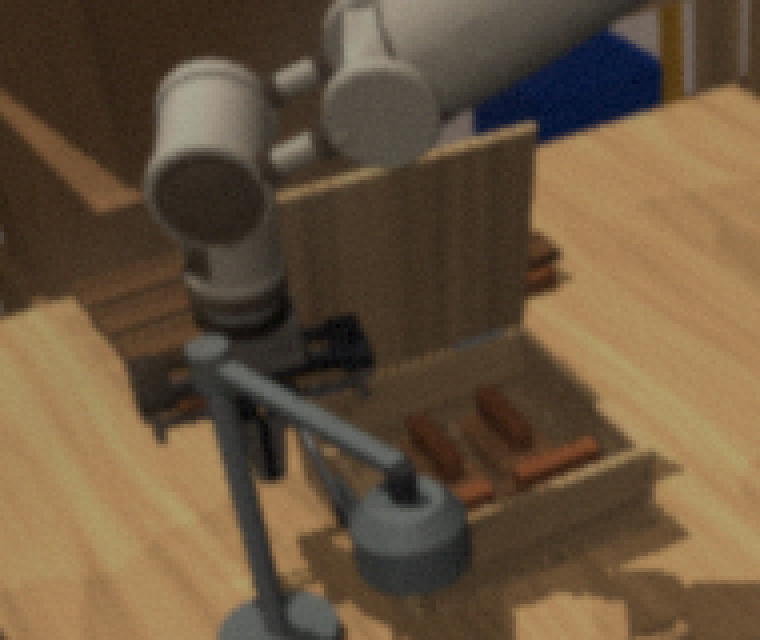

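View pics/M2.png

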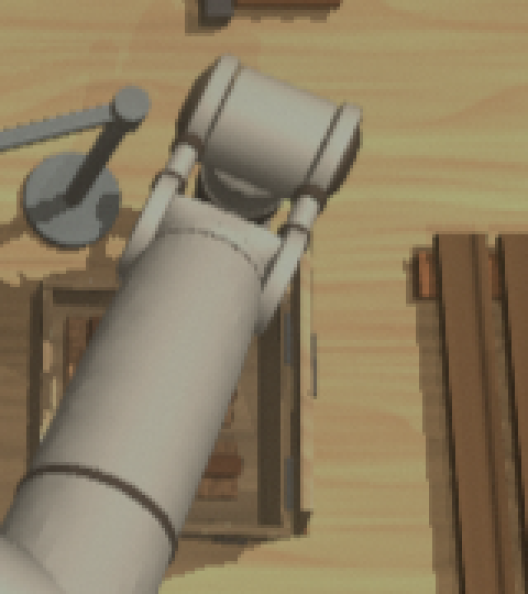

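Request:
servo_tool(fingers=[1, 1, 1, 1, 1, 1, 1, 1, 1, 1], translation=[[-0.0005, 0.003, 0.0055], [-0.0005, 0.003, 0.0055], [-0.0005, 0.003, 0.0055], [-0.0005, 0.003, 0.0055], [-0.0005, 0.003, 0.0055], [-0.0005, 0.003, 0.0055], [-0.0005, 0.003, 0.0055], [-0.0005, 0.003, 0.0055], [-0.0005, 0.003, 0.0055], [-0.0005, 0.003, 0.0055]], dr=[[0, 0, 0], [0, 0, 0], [0, 0, 0], [0, 0, 0], [0, 0, 0], [0, 0, 0], [0, 0, 0], [0, 0, 0], [0, 0, 0], [0, 0, 0]])

```text
time: 88.85
tool_pos: [0.6903, -0.2242, 0.2625]
tool_rot: [-1.361, 1.431, -1.569]
contact_force: [-0.1, 0.7, -0.4]
finger_gap: 0.0003
```

```bash
python3 - <<'E'
from h import *
tipplan((.69,-.25,.075),(.69,-.25,.30))
u=np.array([100+536/4-.4,70+124/4-.4])
best=[]
for a in np.radians(np.arange(40,110,1)):
    X=np.array([.338+0.0,-.325+.24*np.cos(a),.085+.24*np.sin(a)]); best.append((np.linalg.norm(w2px('scene',X)[0]-u),np.degrees(a),w2px('scene',X)[0]))
print(min(best,key=lambda b:b[0]),u)
s=snap('scene','N');tt=snap('top','N')
cv2.imwrite('pics/N1.png',cv2.resize(s[70:230,100:290],None,fx=4,fy=4,interpolation=3))
E
```

```text
t 88.85 tip [ 0.6903 -0.2507  0.0743] F [-0.1373  0.7211 -0.4011] tool_z [ 0.9784 -0.2047  0.029 ]
(0.69, -0.25, 0.075) -> tool [-0.0008  0.0005 -0.0004]
(0.69, -0.25, 0.3) -> tool [-0.2228 -0.0306  0.0065]
(np.float64(1.1075092945226896), np.float64(76.0), array([234.5777, 100.0798])) [233.6 100.6]
```

View pics/N1.png

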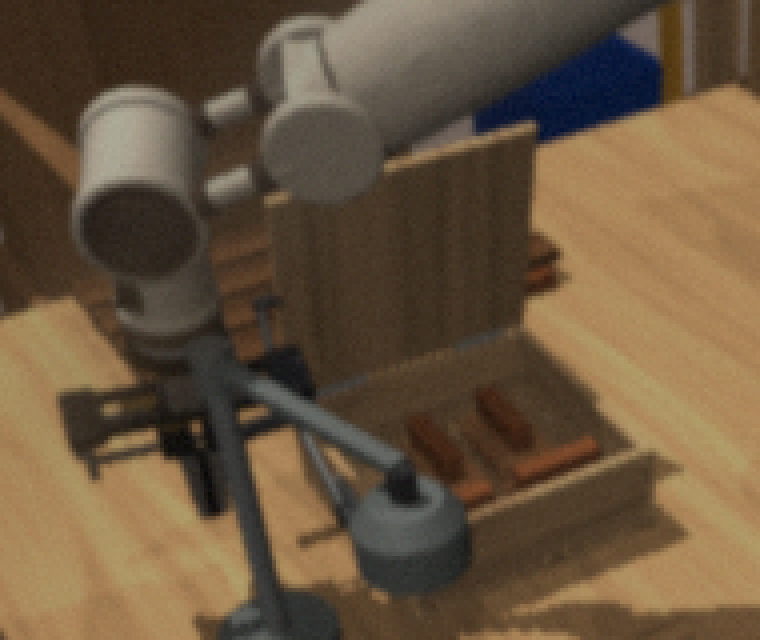

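Request:
servo_tool(fingers=[1, 1, 1, 1, 1, 1, 1, 1, 1, 1], translation=[[-0.03, -0.0042, 0.0009], [-0.03, -0.0042, 0.0009], [-0.03, -0.0042, 0.0009], [-0.03, -0.0042, 0.0009], [-0.03, -0.0042, 0.0009], [-0.03, -0.0042, 0.0009], [-0.03, -0.0042, 0.0009], [-0.03, -0.0042, 0.0009], [-0.03, -0.0042, 0.0009], [0, 0, 0]], dr=[[0, 0, 0], [0, 0, 0], [0, 0, 0], [0, 0, 0], [0, 0, 0], [0, 0, 0], [0, 0, 0], [0, 0, 0], [0, 0, 0], [0, 0, 0]])

```text
time: 89.95
tool_pos: [0.6896, -0.2251, 0.5417]
tool_rot: [-1.3, 1.426, -1.509]
contact_force: [0.3, -1.1, 0.4]
finger_gap: 0.0007
```

Request:
servo_tool(fingers=[1, 1, 1, 1, 1, 1, 1, 1, 1, 1], translation=[[0, 0, 0], [0, 0, 0], [0, 0, 0], [0, 0, 0], [0, 0, -0.03], [0, 0, -0.04], [0, 0, -0.04], [0, 0, -0.04], [0, 0, -0.04], [0, 0, -0.01]], dr=[[0, 0, 0.5], [0, 0, 0.5], [-0.75, 0, 0], [-0.75, 0, 0], [0, 0, 0], [0, 0, 0], [0, 0, 0], [0, 0, 0], [0, 0, 0], [0, 0, 0]])

```text
time: 90.95
tool_pos: [0.4872, -0.2255, 0.528]
tool_rot: [-0.073, 1.544, -0.071]
contact_force: [0.5, 0.0, 0.4]
finger_gap: 0.0005
```

```bash
python3 - <<'E'
from h import *
tipplan((.46,-.36,.40))
print(cur()[2])
s=snap('scene','O');tt=snap('top','O')
cv2.imwrite('pics/O1.png',cv2.resize(s[70:230,100:290],None,fx=4,fy=4,interpolation=3))
cv2.imwrite('pics/O2.png',cv2.resize(tt[100:280,330:490],None,fx=3.3,fy=3.3,interpolation=3))
E
```

```text
t 90.95 tip [ 0.4923 -0.2258  0.338 ] F [0.4989 0.0391 0.4092] tool_z [0.9996 0.0015 0.0265]
(0.46, -0.36, 0.4) -> tool [-0.0626 -0.1343 -0.0308]
[[ 0.0265 -0.0014  0.9996]
 [-0.0019  1.      0.0015]
 [-0.9996 -0.0019  0.0265]]
```

View pics/O1.png

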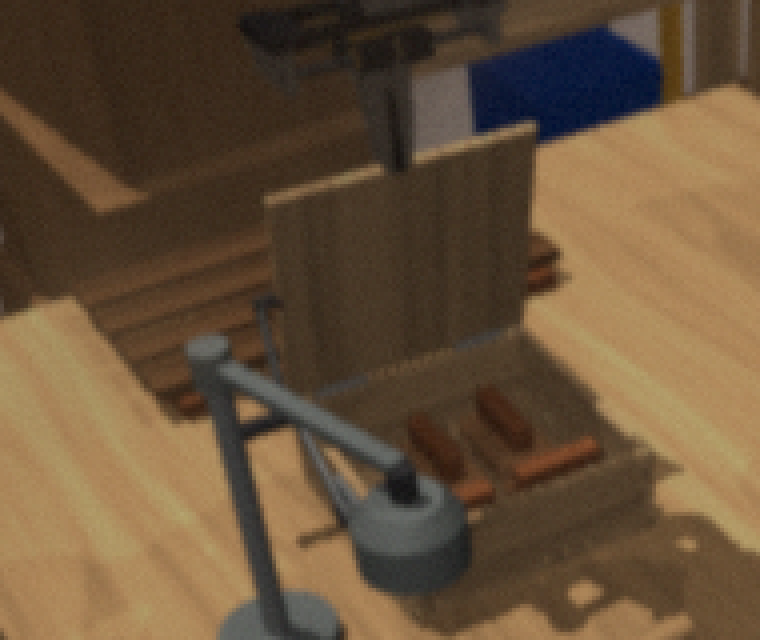

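View pics/O2.png

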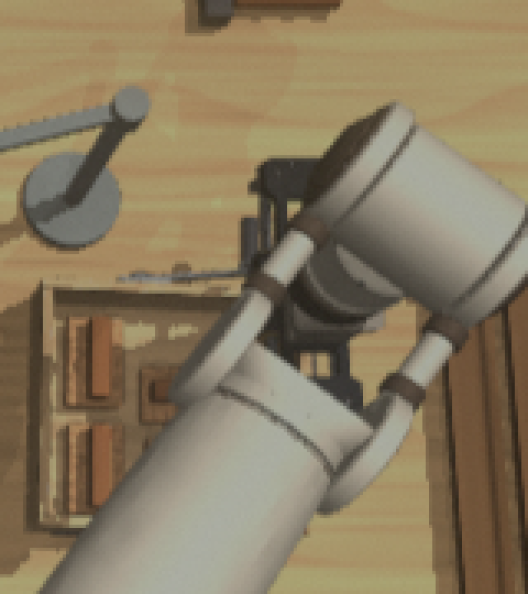

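Request:
servo_tool(fingers=[1, 1, 1, 1, 1, 1, 1, 1, 1, 1], translation=[[-0.03, 0, 0], [-0.033, 0, 0], [0, -0.04, -0.01], [0, -0.04, -0.01], [0, -0.035, -0.01], [0, -0.02, 0], [0, 0, 0], [0, 0, 0], [0, 0, 0], [0, 0, 0]], dr=[[0, 0, 0], [0, 0, 0], [0, 0, 0], [0, 0, 0], [0, 0, 0], [0, 0, 0], [0, 0, 0], [0, 0, 0], [0, 0, 0], [0, 0, 0]])

```text
time: 92.05
tool_pos: [0.4592, -0.3595, 0.5923]
tool_rot: [-0.113, 1.541, -0.108]
contact_force: [-0.1, 0.6, -0.9]
finger_gap: 0.0003
```

```bash
python3 - <<'E'
from h import *
H=np.array([-.327,.085])
W=[]
for a in (82,76,70,64,58,52,46,40,34,28,22,16,10,5,0,-3):
    r=np.radians(a); C=H+.19*np.array([np.cos(r),np.sin(r)])+.010*np.array([-np.sin(r),np.cos(r)])
    W.append((.462,C[0]-.010,C[1]))
tipplan((.462,-.36,.27),*W); print(cur()[2])
s=snap('scene','P');tt=snap('top','P')
cv2.imwrite('pics/P1.png',cv2.resize(s[70:230,100:290],None,fx=4,fy=4,interpolation=3))
E
```

```text
t 92.05 tip [ 0.4648 -0.3601  0.4023] F [-0.0807  0.5774 -0.9108] tool_z [0.9996 0.0049 0.0294]
(0.462, -0.36, 0.27) -> tool [ 0.1321  0.0006 -0.0066]
(0.462, np.float64(-0.32045979150500326), np.float64(0.27454266407049904)) -> tool [-0.0047  0.0395  0.0003]
(0.462, np.float64(-0.3007377970988231), np.float64(0.271775406948436)) -> tool [0.0027 0.0197 0.    ]
(0.462, np.float64(-0.28141309897598205), np.float64(0.26696179938257925)) -> tool [ 0.0047  0.0193 -0.    ]
(0.462, np.float64(-0.262697422573067), np.float64(0.26015458026473254)) -> tool [ 0.0067  0.0187 -0.0001]
(0.462, np.float64(-0.24479582075725534), np.float64(0.25142833091205297)) -> tool [ 0.0087  0.0179 -0.0002]
(0.462, np.float64(-0.22790442722419216), np.float64(0.24087865793853375)) -> tool [ 0.0105  0.0169 -0.0002]
(0.462, np.float64(-0.21220830761617704), np.float64(0.2286211457689337)) -> tool [ 0.0122  0.0157 -0.0003]
(0.462, np.float64(-0.1978794319042596), np.float64(0.21479009027163226)) -> tool [ 0.0138  0.0144 -0.0003]
(0.462, np.float64(-0.18507479024924958), np.float64(0.19953702738499235)) -> tool [ 0.0152  0.0129 -0.0004]
(0.462, np.float64(-0.1739346729846628), np.float64(0.1830290728579085)) -> tool [ 0.0165  0.0112 -0.0004]
(0.462, np.float64(-0.16458113356646953), np.float64(0.16544709129469115)) -> tool [ 0.0175  0.0094 -0.0005]
(0.462, np.float64(-0.15711665132988942), np.float64(0.14698371456461307)) -> tool [ 0.0184  0.0075 -0.0005]
(0.462, np.float64(-0.1516230087043498), np.float64(0.12784123128683883)) -> tool [ 0.0191  0.0056 -0.0005]
(0.462, np.float64(-0.14859456479004493), np.float64(0.11152153810297252)) -> tool [ 0.0163  0.0031 -0.0005]
(0.462, np.float64(-0.14700000000000002), np.float64(0.095)) -> tool [ 0.0165  0.0016 -0.0005]
(0.462, np.float64(-0.14673702883420156), np.float64(0.08504246366138642)) -> tool [ 0.01    0.0003 -0.0003]
[[ 0.0294 -0.0048  0.9996]
 [-0.0032  1.      0.0049]
 [-0.9996 -0.0033  0.0294]]
```

View pics/P1.png

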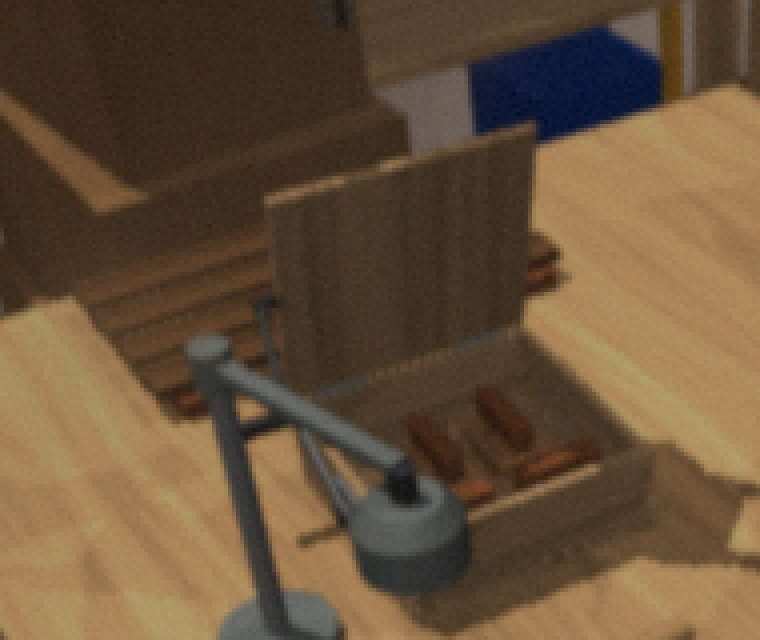

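Request:
servo_tool(fingers=[1, 1, 1, 1, 1, 1, 1, 1, 1, 1], translation=[[0.03, 0, -0.001], [0.03, 0, -0.001], [0.03, 0, -0.001], [0.03, 0, -0.001], [0.012, 0, -0.001], [0, 0, 0], [-0.002, 0.012, 0], [-0.002, 0.012, 0], [-0.001, 0.012, 0], [0, 0.004, 0]], dr=[[0, 0, 0], [0, 0, 0], [0, 0, 0], [0, 0, 0], [0, 0, 0], [0, 0, 0], [0, 0, 0], [0, 0, 0], [0, 0, 0], [0, 0, 0]])

```text
time: 93.15
tool_pos: [0.4574, -0.3195, 0.4664]
tool_rot: [-0.154, 1.54, -0.149]
contact_force: [-0.1, -0.4, 0.7]
finger_gap: 0.0004
```

Request:
servo_tool(fingers=[1, 1, 1, 1, 1, 1, 1, 1, 1, 1], translation=[[0.0014, 0.01, 0], [0.0014, 0.01, 0], [0.0023, 0.0097, 0], [0.0023, 0.0097, 0], [0.0033, 0.0094, 0], [0.0033, 0.0094, 0], [0.0043, 0.009, 0], [0.0043, 0.009, 0], [0.0052, 0.0085, 0], [0.0052, 0.0085, 0]], dr=[[0, 0, 0], [0, 0, 0], [0, 0, 0], [0, 0, 0], [0, 0, 0], [0, 0, 0], [0, 0, 0], [0, 0, 0], [0, 0, 0], [0, 0, 0]])

```text
time: 94.15
tool_pos: [0.4578, -0.2273, 0.4312]
tool_rot: [-0.113, 1.541, -0.11]
contact_force: [1.6, -3.0, 0.3]
finger_gap: 0.0003
```

```bash
python3 - <<'E'
from h import *
tipplan((.462,-.212,.2286))
s=snap('scene','Q')
cv2.imwrite('pics/Q1.png',cv2.resize(s[70:230,100:290],None,fx=4,fy=4,interpolation=3))
E
```

```text
t 94.15 tip [ 0.4633 -0.2279  0.2412] F [ 1.5811 -2.9654  0.3328] tool_z [0.9996 0.0032 0.0292]
(0.462, -0.212, 0.2286) -> tool [ 0.0125  0.0159 -0.0017]
```

View pics/Q1.png

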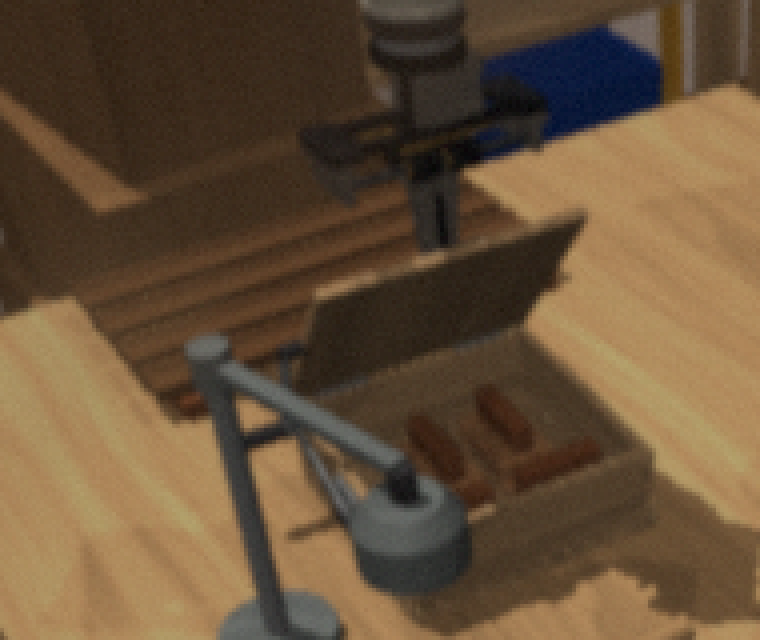

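Request:
servo_tool(fingers=[1, 1, 1, 1, 1, 1, 1, 1, 1, 1], translation=[[0.0061, 0.0079, 0], [0.0061, 0.0079, 0], [0.0069, 0.0072, 0], [0.0069, 0.0072, 0], [0.0076, 0.0065, 0], [0.0076, 0.0065, 0], [0.0083, 0.0056, 0], [0.0083, 0.0056, 0], [0.0088, 0.0047, 0], [0.0088, 0.0047, 0]], dr=[[0, 0, 0], [0, 0, 0], [0, 0, 0], [0, 0, 0], [0, 0, 0], [0, 0, 0], [0, 0, 0], [0, 0, 0], [0, 0, 0], [0, 0, 0]])

```text
time: 95.2
tool_pos: [0.4597, -0.1639, 0.3551]
tool_rot: [-0.1, 1.542, -0.097]
contact_force: [1.0, -1.5, 1.3]
finger_gap: 0.0003
```

```bash
python3 - <<'E'
from h import *
tipplan((.462,-.157,.147),(.462,-.1516,.128),(.462,-.147,.095))
s=snap('scene','R')
cv2.imwrite('pics/R1.png',cv2.resize(s[70:230,100:290],None,fx=4,fy=4,interpolation=3))
E
```

```text
t 95.2 tip [ 0.4651 -0.1645  0.1651] F [ 1.0465 -1.5337  1.3476] tool_z [0.9996 0.0033 0.0285]
(0.462, -0.157, 0.147) -> tool [ 0.018   0.0075 -0.0036]
(0.462, -0.1516, 0.128) -> tool [ 0.019   0.0055 -0.0005]
(0.462, -0.147, 0.095) -> tool [ 0.033   0.0047 -0.0009]
```

View pics/R1.png

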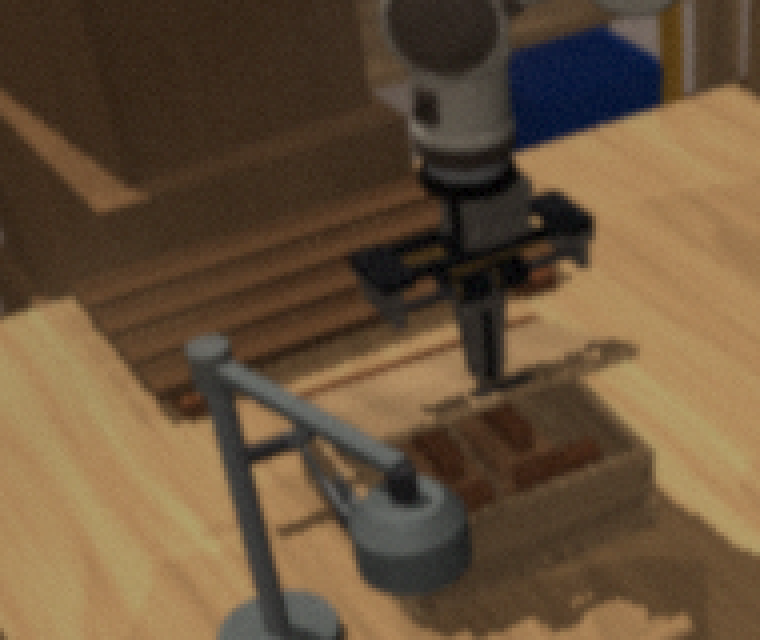

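Request:
servo_tool(fingers=[1, 1, 1, 1, 1, 1, 1, 1, 1, 1], translation=[[0.009, 0.0037, -0.001], [0.009, 0.0037, -0.001], [0.0095, 0.0028, 0], [0.0095, 0.0028, 0], [0.008, 0.0015, 0], [0.008, 0.0015, 0], [0.006, 0.0008, 0], [0.006, 0.0008, 0], [0.004, 0, 0], [0, 0, 0]], dr=[[0, 0, 0], [0, 0, 0], [0, 0, 0], [0, 0, 0], [0, 0, 0], [0, 0, 0], [0, 0, 0], [0, 0, 0], [0, 0, 0], [0, 0, 0]])

```text
time: 96.25
tool_pos: [0.4595, -0.1468, 0.2861]
tool_rot: [-0.079, 1.543, -0.076]
contact_force: [-0.6, -1.2, 0.5]
finger_gap: 0.0004
```

```bash
python3 - <<'E'
from h import *
tipplan((.462,-.147,.095))
s=snap('scene','S')
cv2.imwrite('pics/S1.png',cv2.resize(s[90:230,120:290],None,fx=4.4,fy=4.2,interpolation=3))
E
```

```text
t 96.25 tip [ 0.4647 -0.1472  0.0961] F [-0.6361 -1.1583  0.4857] tool_z [0.9996 0.0032 0.0278]
(0.462, -0.147, 0.095) -> tool [ 0.001   0.0002 -0.0028]
```

View pics/S1.png

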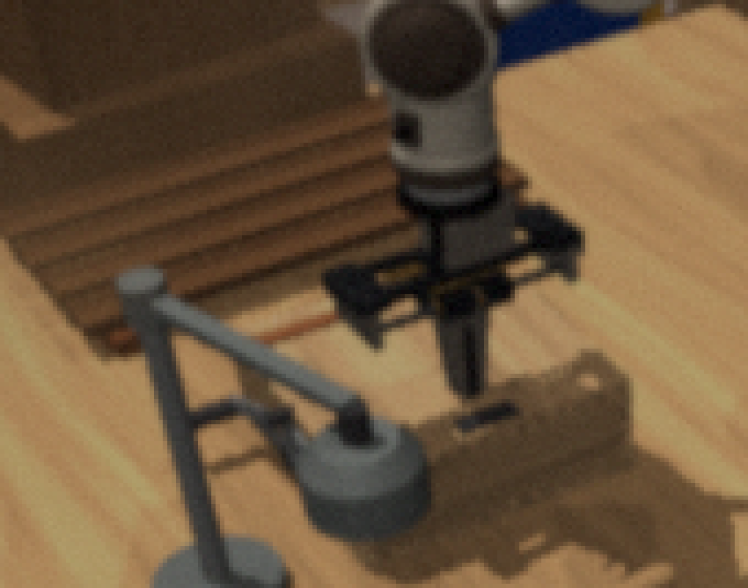

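Nearly shut; press gently until the rim resists.

Request:
servo_tool(fingers=[1, 1, 1, 1, 1, 1, 1, 1, 1, 1], translation=[[0.001, 0, 0], [0.001, 0, 0], [0.001, 0, 0], [0.001, 0, 0], [0.001, 0, 0], [0, 0, 0], [0, 0, 0], [0, 0, 0], [0, 0, 0], [0, 0, 0]], dr=[[0, 0, 0], [0, 0, 0], [0, 0, 0], [0, 0, 0], [0, 0, 0], [0, 0, 0], [0, 0, 0], [0, 0, 0], [0, 0, 0], [0, 0, 0]])

```text
time: 97.3
tool_pos: [0.4602, -0.1471, 0.2852]
tool_rot: [-0.118, 1.543, -0.114]
contact_force: [-11.0, 6.2, 25.3]
finger_gap: 0.0004
```

Request:
servo_tool(fingers=[1, 1, 1, 1, 1, 1, 1, 1, 1, 1], translation=[[-0.005, 0, 0], [-0.02, 0, 0], [-0.04, 0, 0], [-0.05, 0, 0], [-0.05, 0, 0], [-0.05, 0.03, -0.02], [-0.03, 0.05, -0.02], [0, 0.05, -0.02], [0, 0.05, -0.02], [0, 0.05, 0]], dr=[[0, 0, 0], [0, 0, 0], [0, 0, 0], [0, 0, 0], [0, 0, 0], [0, 0, 0], [0, 0, 0], [0, 0, 0], [0, 0, 0], [0, 0, 0]])

```text
time: 98.3
tool_pos: [0.3813, 0.0625, 0.5096]
tool_rot: [-0.117, 1.539, -0.116]
contact_force: [1.1, -1.1, -0.4]
finger_gap: 0.0007
```

Request:
servo_tool(fingers=[1, 1, 1, 1, 1, 1, 1, 1, 1, 1], translation=[[0, 0.04, -0.01], [0, 0.04, -0.01], [0, 0.04, 0], [0, 0.04, 0], [0, 0, 0], [0, 0, 0], [0, 0, 0], [0, 0, 0], [0, 0, 0], [0, 0, 0]], dr=[[0, 0, 0], [0, 0, 0], [0, 0, 0], [0, 0, 0], [0, 0, 0], [0, 0, 0], [0, 0, 0], [0, 0, 0], [0, 0, 0], [0, 0, 0]])

```text
time: 99.3
tool_pos: [0.3627, 0.2205, 0.508]
tool_rot: [-0.103, 1.541, -0.101]
contact_force: [0.0, -0.5, 0.0]
finger_gap: 0.0003
```

```bash
python3 - <<'E'
from h import *
tipplan()
s=snap('scene','T');tt=snap('top','T')
ov='x'
from ov import *
im=cv2.resize(s[100:250,120:290],None,fx=4.4,fy=4,interpolation=3);cv2.imwrite('pics/T1.png',cv2.resize(s[100:250,120:290],None,fx=4,fy=4,interpolation=3))
im=cv2.resize(s[100:250,120:290],None,fx=4,fy=4,interpolation=3); drawbox(im,'scene',box(.462,-.212,np.radians(-2.5),.24,.24,.085,.095),4,np.array([120,100])); cv2.imwrite('pics/T3.png',im)
E
```

```text
t 99.3 tip [0.3682 0.2199 0.318 ] F [ 0.0298 -0.4913  0.0225] tool_z [0.9996 0.0018 0.0292]
```

View pics/T1.png

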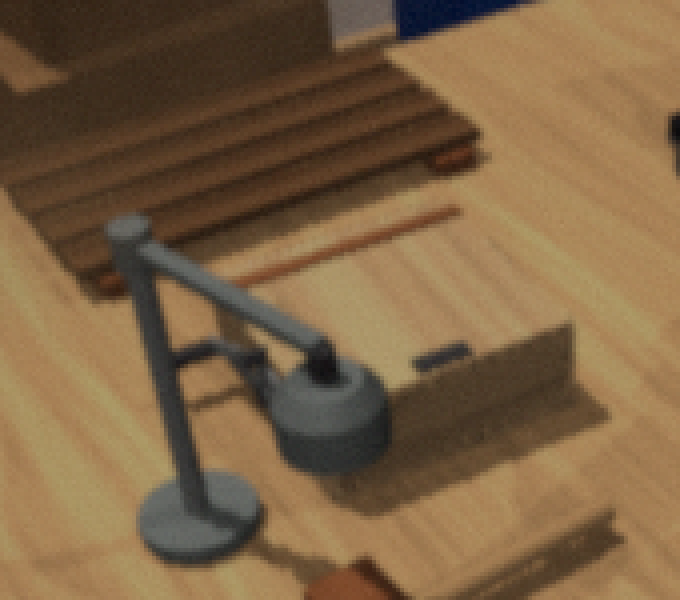

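View pics/T3.png

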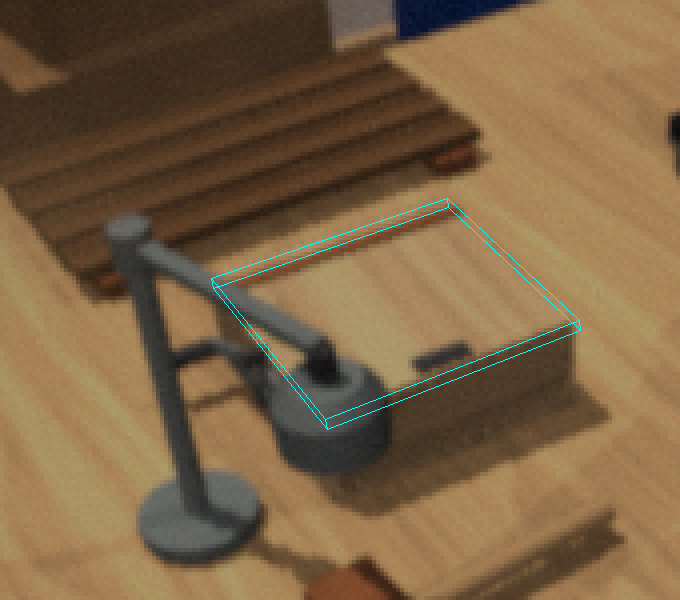

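View pics/T_top.png

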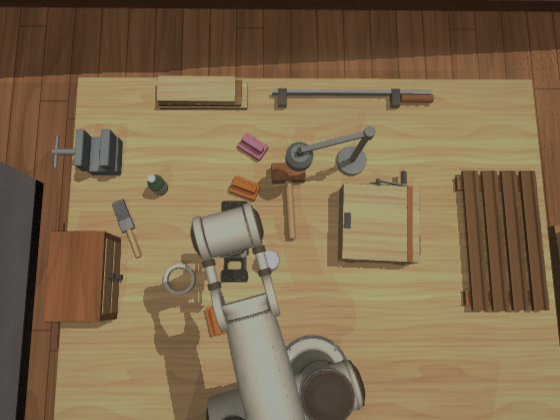

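```bash
python3 - <<'E'
from h import *
print(workorder.sign_off())
E
```

```text
the job is handed in; nothing more can be done
None
```

The job is handed in at about 99 s of the 210 s allowed. The lamp is swung about 1.5 rad clear, all four sanding blocks are in the chest, the stay is broken, and the lid is shut. `sign_off` reports no verdict.

**Last checks:**
- **Lid:** the final scene picture matches a shut-lid outline. When I pressed it at the end, the rim pushed back with about 25 N at the fingertip.
- **Lamp:** its head stands beside the chest in the final pictures and has not moved since I swung it.
- **Blocks and other things:** I saw all four blocks inside, below the rim, before I closed the lid. I left the orange and pink look-alikes alone and saw no sign that the other things on the bench had moved.

**What went wrong on the way:**
- **Third block:** I set it too close to the chest's +y wall and it caught on the rim twice. The wrist force read about 104 N the first time and about 42 N the second. The limit is 120 N, but I only read the force at the end of each move, so the peak may have been higher. The block tipped in the grip each time. I put it back on the bench, regrasped it and placed it along the chest instead.
- **Breaking the stay:** I pushed the knob further than needed. The push read up to about 43 N, and the stay pulled the lid down about 12 degrees before I backed off. I believe only the fingertips touched the knob, but I could not rule out the gripper's body pressing on the lid at that moment, where the limit is 40 N.

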